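# Clear the bone-sorting board

### The job

Clear the sorting board: first put every stone into the steel bucket. Only then sort the finds, limb bones into the slatted crate and vertebrae into the cardboard tray; last of all lay the plywood label tag in the crate with the bones. Leave the amber jar standing where it is.

Things in the scene. Friction and masses are not known exactly. Their poses are not given: they have to be found in the camera images.
- board: White fixed sorting board, 400 x 500 mm, 12 mm thick, flat on the table (its top is 12 mm above the table); origin at the centre of its underside, longer side along y. The finds, stones and jar start on it. Other things on the table (skull, carton, notebooks, bottle, mug, laptop) are fixed, outside the board and containers.
- crate: Dark blue slatted plastic crate for the limb bones, open on top, fixed to the table: 150 (its x) x 180 (its y) x 85 mm high, walls and floor 5 mm. Origin at the centre of its underside, z up. Crate, tray and bucket stand beside the board, any one on the left, the others on the right.
- tray: Shallow cardboard tray for the vertebrae, open on top, fixed to the table: 150 (its x) x 180 (its y) x 55 mm high, walls and floor 5 mm. Origin at the centre of its underside, z up.
- bucket: Round steel spoil bucket for the stones, fixed to the table: 110 mm high, outer diameter 152 mm at the rim and 132 mm at the foot, wall 4 mm, floor 5 mm, with a wire handle folded down outside. Origin at the centre of its underside, z up.
- bone0: Limb bone, cream-brown, 125 mm long, lying: a round shaft of 22 mm diameter with a knuckled end 42 mm wide and 28 mm high at each end. Origin at its middle on the shaft's axis (14 mm above what it lies on); x along the shaft, y across. About 120 g. Can be absent; there are 2 or 3 limb bones.
- bone1: Limb bone, cream-brown, 125 mm long, lying: a round shaft of 22 mm diameter with a knuckled end 42 mm wide and 28 mm high at each end. Origin at its middle on the shaft's axis (14 mm above what it lies on); x along the shaft, y across. About 120 g. Can be absent; there are 2 or 3 limb bones.
- bone2: Limb bone, cream-brown, 125 mm long, lying: a round shaft of 22 mm diameter with a knuckled end 42 mm wide and 28 mm high at each end. Origin at its middle on the shaft's axis (14 mm above what it lies on); x along the shaft, y across. About 120 g. Can be absent; there are 2 or 3 limb bones.
- vertebra0: Vertebra, cream-brown, 103 mm long, 40 mm high. Origin at mid-height. An upright drum, 48 mm diameter (waist 44), 40 mm high, axis along z, is centred at x = -26 mm and can be pinched across y; two side wings reach 49 mm to +y and -y at x = 0 to 15 mm; a 10 mm thick spine runs along +x to x = 53 mm. About 110 g. 1 or 2 vertebrae; the other is absent.
- vertebra1: Vertebra, cream-brown, 103 mm long, 40 mm high. Origin at mid-height. An upright drum, 48 mm diameter (waist 44), 40 mm high, axis along z, is centred at x = -26 mm and can be pinched across y; two side wings reach 49 mm to +y and -y at x = 0 to 15 mm; a 10 mm thick spine runs along +x to x = 53 mm. About 110 g. 1 or 2 vertebrae; the other is absent.
- stone0: Lump of rubble stone, grey-brown, rounded block about 66 (x) x 46 (y) x 42 mm (z) high, origin at its middle (20 mm above what it lies on). About 190 g. Can be absent; there are 2 or 3 stones.
- stone1: Lump of rubble stone, grey-brown, rounded block about 66 (x) x 46 (y) x 42 mm (z) high, origin at its middle (20 mm above what it lies on). About 190 g. Can be absent; there are 2 or 3 stones.
- stone2: Lump of rubble stone, grey-brown, rounded block about 66 (x) x 46 (y) x 42 mm (z) high, origin at its middle (20 mm above what it lies on). About 190 g. Can be absent; there are 2 or 3 stones.
- tag: Plain plywood label tag with a small dark dot, 90 (x) x 40 (y) x 10 mm (z), lying flat on the table left of the board; origin at its centre. 40 g. Goes into the crate last.
- jar: Amber glass jar with a white cap, 60 mm diameter and 85 mm high, standing among the finds; origin at the centre of its underside. Loose, must be left standing where it is.

How it is judged:
On the way, in this order (a step that is already met when the one before it is completed fails the run):
1. every stone is in the bucket (horizontal distance between each of stone0, stone1, stone2 and bucket below 0.075 m and z of each of stone0, stone1, stone2 in the frame of bucket below 0.11 m), for 0.2 s.
2. every limb bone is in the crate and every vertebra in the tray (all of step 1 and x of bone0 in the frame of crate between -0.07 and 0.07 m and y of bone0 in the frame of crate between -0.085 and 0.085 m and z of bone0 in the frame of crate between 0 and 0.08 m and x of bone1 in the frame of crate between -0.07 and 0.07 m and y of bone1 in the frame of crate between -0.085 and 0.085 m and z of bone1 in the frame of crate between 0 and 0.08 m and x of bone2 in the frame of crate between -0.07 and 0.07 m and y of bone2 in the frame of crate between -0.085 and 0.085 m and z of bone2 in the frame of crate between 0 and 0.08 m and x of vertebra0 in the frame of tray between -0.07 and 0.07 m and y of vertebra0 in the frame of tray between -0.085 and 0.085 m and z of vertebra0 in the frame of tray between 0 and 0.07 m and x of vertebra1 in the frame of tray between -0.07 and 0.07 m and y of vertebra1 in the frame of tray between -0.085 and 0.085 m and z of vertebra1 in the frame of tray between 0 and 0.07 m), for 0.2 s.
3. the label tag is in the crate, after all the finds are sorted (x of tag in the frame of crate between -0.07 and 0.07 m and y of tag in the frame of crate between -0.085 and 0.085 m and z of tag in the frame of crate between 0 and 0.09 m), for 0.2 s.
At the end, for the whole second after the job is handed in: All stones are in the bucket, limb bones and the tag in the crate, vertebrae in the tray: middles inside the walls and below the rim (vertebrae up to 15 mm, the tag up to 5 mm above it); all at rest and let go (all of step 2 and all of step 3 and linear speed of each of bone0, bone1, bone2, vertebra0, vertebra1, stone0, stone1, stone2, tag below 0.05 m/s); the robot touches nothing.
It fails at once if the jar is moved more than 50 mm or tipped over (distance of jar from where it was at the start of the episode above 0.05 m or angle between jar's own z axis and vertical above 0.7 rad).
It fails at once if a find is put into the crate or tray while a stone is still out of the bucket (((x of bone0 in the frame of crate between -0.07 and 0.07 m and y of bone0 in the frame of crate between -0.085 and 0.085 m and z of bone0 in the frame of crate between 0 and 0.07 m and contact force between bone0 and the fingers below 0.1 N) or (x of bone1 in the frame of crate between -0.07 and 0.07 m and y of bone1 in the frame of crate between -0.085 and 0.085 m and z of bone1 in the frame of crate between 0 and 0.07 m and contact force between bone1 and the fingers below 0.1 N) or (x of bone2 in the frame of crate between -0.07 and 0.07 m and y of bone2 in the frame of crate between -0.085 and 0.085 m and z of bone2 in the frame of crate between 0 and 0.07 m and contact force between bone2 and the fingers below 0.1 N) or (x of vertebra0 in the frame of tray between -0.07 and 0.07 m and y of vertebra0 in the frame of tray between -0.085 and 0.085 m and z of vertebra0 in the frame of tray between 0 and 0.05 m and contact force between vertebra0 and the fingers below 0.1 N) or (x of vertebra1 in the frame of tray between -0.07 and 0.07 m and y of vertebra1 in the frame of tray between -0.085 and 0.085 m and z of vertebra1 in the frame of tray between 0 and 0.05 m and contact force between vertebra1 and the fingers below 0.1 N)) and horizontal distance between any of stone0, stone1, stone2 and bucket above 0.12 m).
Of bone0, bone1, bone2, vertebra0, vertebra1 only 4 to 5 are there at a start; the rules pass over those that are not, and their reading is None.
Of stone0, stone1, stone2 only 2 to 3 are there at a start; the rules pass over those that are not, and their reading is None.
At some moment in a run one of stone0, stone1, stone2, bone0, bone1, bone2, vertebra0, vertebra1 may be knocked a few centimetres aside while the robot is not near it.
Once in a run the grip may slacken for a moment while it holds something.
It also fails if it takes over 208 s, if anything falls off the work surface, if the arm or the gripper's body presses on something with over 40 N, if the wrist force passes 120 N, or if a joint passes its speed limit or range.

### The arm

A 7-joint arm with a two-finger parallel gripper is mounted at the origin on the work surface. World frame = base frame: x ahead of the robot, y to its left, z up, the work surface at z = 0. Lengths are in m, angles in rad, forces in N, time in s.
With the tool pointing down it reaches from about 0.425 to 0.95 m from the base axis. Payload 16.7 kg.
Tool frame: the origin (TCP) lies midway between the tips of the shut fingers; the grasp point (between the pads) lies 19 mm behind it; z points along the fingers, y is the line along which they close (so a half turn about z gives the same grasp; the last joint's range is limited). The gripper opens to 94 mm and grips with 3 to 60 N. Pads are 16 mm wide; open, the fingers measure 119 mm over their backs; the gripper's body (75 mm by 177 mm) begins 78 mm behind the grasp point.
Start: joints at [1.038, 0.426, 0.074, 1.606, -0.034, 1.111, -0.067], TCP at [0.253, -0.626, 0.205] pointing down, gripper open.
Joint ranges: [-2.85, 2.85], [-0.5, 2.14], [-1.23, 1.37], [0.21, 2.46], [-1.02, 4.16], [0.16, 2.05], [-2.73, 2.73]. Speed limits (rad/s): [1.89, 1.89, 2.39, 2.39, 3.01, 3.01, 3.01].

### API

Orientations are given as a unit quaternion [x, y, z, w].
In Python, from plant import env gives the robot as it stands.
- The arm moves only by the tool drive_tool, never from a script. Its argument "deltas" is a list of rows, each an object of numbers: "claw": the opening, from 0 (shut) to 1 (fully open); "tx", "ty", "tz": the shift along the tool's x, y, z as a fraction of full scale; "rx", "ry", "rz": the turn, a rotation vector about the tool's x, y, z as a fraction of full scale. A call has 1 to 12 rows; each row shifts and turns the commanded pose from where the row before left it, along the tool's axes as they then stand; what a row does not reach is not made up. Full scale, the value 1, is 0.02 m for a shift and 5 degrees for a turn. A row lasts 1/8 s, in which the tool goes at most 62.5 mm and 10.7 degrees, less where a joint would pass 70% of its speed; a pose out of reach is approached as far as the arm can. A call with a number of a shift or a turn outside -1 to 1 is refused whole. A call with a gripper value outside its range is refused whole. The fingers move at their own pace and stop on an object; "newtons" is the grip in N (left out, the last holds). Time passes only in rows, so rows that do not move let the fingers close. It gives the time, the measured TCP pose, the force, the opening and the grip force at its end, in the units of the state.
- env.state(): the state, without advancing time (a new reading comes with each control period).
- env.get_image(name): name is "side" or "top" or "wrist"; returns a dict with "img" (384x512x3 uint8, red, green, blue), "vfov" (degrees; the focal length in pixels is half the picture's height over the tangent of half this angle, whatever the lens; pixels are square), "cx", "cy" (the principal point, pixels), "position" and "attitude" of the camera in the world. Camera axes: x right, y down, z forward; pixel columns grow to the right and rows downward; lengths in m; the calibration is good to about 2 mm. A picture is of the moment at which its call begins. There is no depth.
- env.job_done(): hands the job in; it is judged then, once.
The state is a dict: "time": time; "joint_positions": joint angles; "dq": joint speeds; "joint_efforts": joint torques, N m; "ee_pos": TCP position; "eef_rot": TCP orientation; "ft_force": force on the tool from outside, world axes, zero at the start; "wrist_torque": the same for the moment, N m; "width": finger opening in m; "finger_force": force on a finger pad.
Only numpy, scipy, OpenCV 4.12 (cv2) and the standard library are available. Lean on these libraries where they do the work, as an engineer would, in place of code of your own. Each camera call takes 0.05 s, during which the arm holds its last target. There are 200 camera calls.

## Working session

There is one attempt and no reset: what is moved stays moved. The work goes in short steps, Python scripts to look and compute and a tool call to move; the robot and the scene stay as the last step left them, time stands still between calls to the robot, and variables do not carry over. Pictures are saved under pics/ and viewed, at most 14 in all, crops included, and the job is handed in when it is done.

Besides the shell and the picture viewer there is one more tool, called after "Emit:" as name([rows], argument=value, ...), one row to a line, values as JSON. drive_tool: Moves the arm, as the interface text tells. Shift numbers are shares of 0.02 m and turn numbers shares of 5 degrees, none past 1 either way. Its arguments: {"type":"object","properties":{"deltas":{"type":"array","items":{"type":"object","properties":{"claw":{"type":"number"},"tx":{"type":"number"},"ty":{"type":"number"},"tz":{"type":"number"},"rx":{"type":"number"},"ry":{"type":"number"},"rz":{"type":"number"}}}},"newtons":{"type":"number"}},"required":["deltas"]}

```bash
mkdir -p pics; ls; cat > h.py <<'E'
import numpy as np, cv2
from scipy.spatial.transform import Rotation as R
from plant import env
def grab(n):
    d=env.get_image(n); cv2.imwrite  # noqa
    return d
def cam(d):
    f=d["img"].shape[0]/2/np.tan(np.radians(d["vfov"])/2)
    a=np.array(d["attitude"],float)
    M=R.from_quat(a).as_matrix() if a.size==4 else a.reshape(3,3)
    return f,M,np.array(d["position"],float)
def ray(d,uv,z):
    f,M,p=cam(d); uv=np.atleast_2d(np.array(uv,float))
    v=np.c_[(uv[:,0]-d["cx"])/f,(uv[:,1]-d["cy"])/f,np.ones(len(uv))]@M.T
    return p+v*((z-p[2])/v[:,2])[:,None]
def save(d,fn): cv2.imwrite(fn,cv2.cvtColor(d["img"],cv2.COLOR_RGB2BGR))
E
python3 - <<'E'
from h import *
import json
s=env.state(); print(s)
for n in("top","side"):
    d=env.get_image(n); save(d,f"pics/{n}0.png"); print(n,d["vfov"],d["cx"],d["cy"],d["position"],d["attitude"])
    if n=="top": np.save("top0.npy",d,allow_pickle=True)
E
```

```text
pics
{'time': 0.0, 'joint_positions': array([ 1.03753853,  0.42673774,  0.07384571,  1.60664014, -0.03410818,
        1.11079954, -0.06708622]), 'dq': array([ 0.00063522, -0.00052515, -0.00087929,  0.00101031,  0.00102398,
        0.00071351,  0.00212574]), 'joint_efforts': array([ 1.56968599e-03, -9.35856843e+01,  3.66702229e+00, -4.54191470e+01,
       -4.88076755e-02,  2.04028271e-02, -2.57988370e-05]), 'ee_pos': array([ 0.2525269 , -0.62548629,  0.20475702]), 'eef_rot': array([ 9.81649139e-01,  1.90694860e-01, -1.69932776e-04, -6.40576074e-04]), 'ft_force': array([-0.60779188,  0.36146304,  0.16649523]), 'wrist_torque': array([0.01228002, 0.01640897, 0.03976501]), 'finger_force': 0.0, 'width': 0.09404145870150159}
top 48.12744450625646 261.6418147300555 180.23125058593013 [0.45605284 0.01097497 1.16934888] [-0.70023429  0.71239867 -0.03913839  0.02506503]
side 51.041487748303354 254.4933118723462 193.03180671962318 [0.40585439 0.91641886 0.76866598] [-0.07336422  0.89740389 -0.43405881  0.02961261]
```

View pics/top0.png

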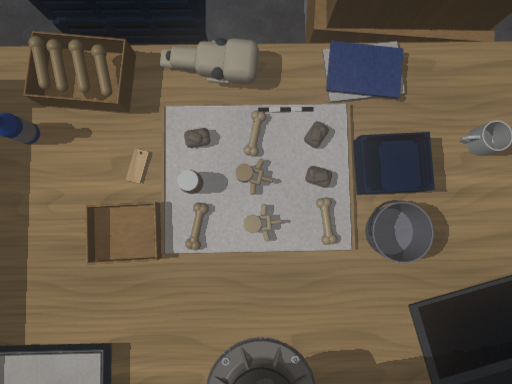

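View pics/side0.png

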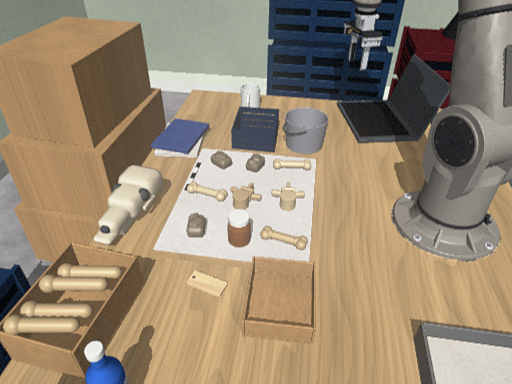

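Top view: 3 stones (197,138), (317,134), (319,176). Bones at (255,133), (326,221), (197,226). Vertebrae at (252,176), (262,223), jar (190,181), tag (138,166), tray (123,233), crate (395,163), bucket (402,232).

```bash
cat > m.py <<'E'
from h import *
import sys
SX,SY=0,0
def measure(d,verbose=True):
    img=d["img"]; hsv=cv2.cvtColor(img,cv2.COLOR_RGB2HSV)
    roi=np.zeros(img.shape[:2],np.uint8); cv2.rectangle(roi,(167,106),(350,250),255,-1)
    S,V=hsv[...,1],hsv[...,2]
    m=(((S>70)|(V<110))&(roi>0)).astype(np.uint8)*255
    m=cv2.morphologyEx(m,cv2.MORPH_OPEN,np.ones((3,3)))
    cv2.imwrite("pics/mask.png",m)
    out=[]
    for c in cv2.findContours(m,cv2.RETR_EXTERNAL,cv2.CHAIN_APPROX_NONE)[0]:
        A=cv2.contourArea(c)
        if A<120: continue
        k=np.zeros_like(m); cv2.drawContours(k,[c],-1,255,-1)
        hue=np.median(img[k>0],0); ys,xs=np.nonzero(k); uv=np.c_[xs,ys]
        P=ray(d,uv,.03)[:,:2]; r=cv2.minAreaRect(P.astype(np.float32)*1000)
        mu=P.mean(0); w,E=np.linalg.eigh(np.cov(P.T)); ax=E[:,1]
        dt=cv2.distanceTransform(k,cv2.DIST_L2,5); j=np.unravel_index(dt.argmax(),dt.shape)
        pk=ray(d,(j[1],j[0]),.05)[0,:2]
        print("px",uv.mean(0).round(),"A",A,"rgb",hue,"mean",mu.round(3),"ax",np.degrees(np.arctan2(ax[1],ax[0])).round(),"rect",np.round(r[0]),np.round(r[1]),round(r[2]),"dtpk",pk.round(3),"dtmax",dt.max().round(1))
if __name__=="__main__":
    d=env.get_image("top"); save(d,f"pics/top_{env.state()['time']:.1f}.png"); measure(d)
    if len(sys.argv)>1:
        for nm,uv,z in [("crate",[(356,135),(431,133),(433,191),(358,194)],.085),("tray",[(88,206),(157,203),(159,261),(89,263)],.055),("bucketrim",[(369,232),(434,232),(402,200),(402,263)],.11),("tag",[(136,149),(150,152),(141,183),(127,180)],.01)]:
            P=ray(d,uv,z)[:,:2]; print(nm,P.round(3).tolist(),P.mean(0).round(3))
E
python3 m.py x; python3 -c "
import cv2;i=cv2.imread('pics/top0.png');cv2.imwrite('pics/crop.png',cv2.resize(i[90:280,70:450],None,fx=2.1,fy=2.1,interpolation=cv2.INTER_CUBIC))"
```

```text
px [201. 229.] A 449.0 rgb [106. 102.  92.] mean [0.434 0.149] ax 162.0 rect [442. 150.] [ 51. 123.] 77 dtpk [0.401 0.152] dtmax 7.0
px [169. 227.] A 217.0 rgb [104. 102.  99.] mean [0.44  0.232] ax -179.0 rect [443. 231.] [126.  13.] 0 dtpk [0.497 0.229] dtmax 3.0
px [333. 220.] A 202.0 rgb [104. 101.  99.] mean [ 0.452 -0.199] ax -174.0 rect [ 451. -200.] [118.  23.] 6 dtpk [ 0.498 -0.195] dtmax 3.0
px [210. 183.] A 541.5 rgb [106. 104. 103.] mean [0.555 0.125] ax 101.0 rect [557. 130.] [ 54. 102.] 3 dtpk [0.555 0.128] dtmax 10.2
px [321. 177.] A 476.5 rgb [92. 86. 79.] mean [ 0.567 -0.172] ax 76.0 rect [ 566. -173.] [84. 49.] 72 dtpk [ 0.564 -0.171] dtmax 9.4
px [267. 171.] A 140.0 rgb [105. 103. 102.] mean [ 0.585 -0.028] ax -151.0 rect [579. -29.] [68. 35.] 25 dtpk [ 0.595 -0.019] dtmax 4.0
px [201. 138.] A 519.0 rgb [95. 88. 80.] mean [0.677 0.148] ax 92.0 rect [678. 145.] [51. 92.] 6 dtpk [0.675 0.143] dtmax 9.6
px [319. 135.] A 510.0 rgb [94. 88. 80.] mean [ 0.68  -0.169] ax 121.0 rect [ 679. -169.] [62. 72.] 55 dtpk [ 0.676 -0.166] dtmax 11.4
px [261. 134.] A 259.0 rgb [104. 101.  99.] mean [ 0.684 -0.013] ax 167.0 rect [684. -15.] [ 28. 117.] 77 dtpk [ 0.705 -0.016] dtmax 4.0
crate [[0.667, -0.256], [0.67, -0.45], [0.52, -0.447], [0.516, -0.255]] [ 0.593 -0.352]
tray [[0.498, 0.435], [0.503, 0.259], [0.355, 0.253], [0.354, 0.43]] [0.427 0.344]
bucketrim [[0.42, -0.273], [0.417, -0.434], [0.497, -0.358], [0.343, -0.351]] [ 0.42  -0.354]
tag [[0.652, 0.326], [0.643, 0.288], [0.559, 0.312], [0.568, 0.349]] [0.606 0.319]
```

View pics/crop.png

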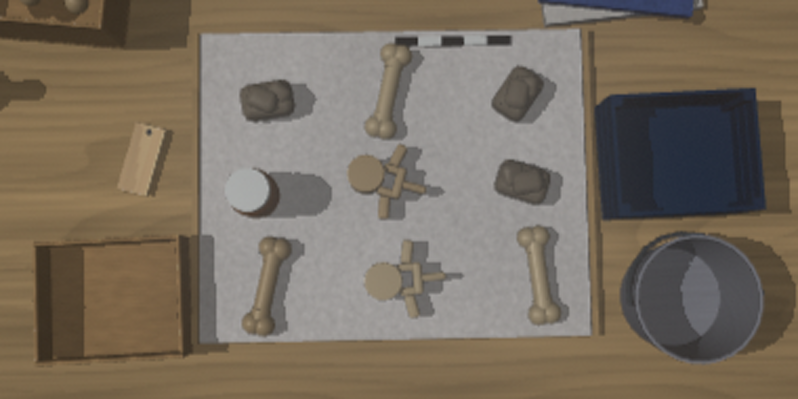

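```bash
sed -i 's/(S>70)|(V<110)/S>34/' m.py; python3 m.py
```

```text
px [260. 223.] A 492.0 rgb [142. 130. 109.] mean [ 0.447 -0.006] ax 95.0 rect [450. -11.] [82. 84.] 53 dtpk [0.447 0.015] dtmax 8.6
px [196. 226.] A 444.0 rgb [122. 108.  87.] mean [0.441 0.161] ax 168.0 rect [442. 162.] [ 41. 122.] 78 dtpk [0.486 0.149] dtmax 6.4
px [326. 221.] A 423.0 rgb [131. 120. 101.] mean [ 0.448 -0.182] ax -173.0 rect [ 449. -181.] [121.  39.] 7 dtpk [ 0.405 -0.184] dtmax 6.0
px [317. 176.] A 160.0 rgb [94. 88. 80.] mean [ 0.569 -0.16 ] ax 92.0 rect [ 570. -159.] [51. 30.] 89 dtpk [ 0.567 -0.152] dtmax 5.4
px [251. 175.] A 499.5 rgb [131. 117.  96.] mean [0.575 0.015] ax 70.0 rect [573.  10.] [86. 82.] 25 dtpk [0.58  0.034] dtmax 8.8
px [195. 137.] A 260.5 rgb [93. 87. 78.] mean [0.68  0.162] ax 99.0 rect [679. 162.] [41. 58.] 9 dtpk [0.675 0.166] dtmax 7.6
px [315. 133.] A 241.0 rgb [93. 87. 79.] mean [ 0.685 -0.159] ax 148.0 rect [ 683. -160.] [37. 64.] 55 dtpk [ 0.678 -0.153] dtmax 6.4
px [255. 133.] A 411.5 rgb [131. 119. 100.] mean [0.688 0.004] ax 167.0 rect [689.   4.] [ 39. 124.] 78 dtpk [ 0.726 -0.006] dtmax 6.4
```

Emit:
drive_tool([
  {"claw": 1, "tx": 0.8, "ty": 0.5, "rz": -1},
  {"claw": 1, "tx": 0.8, "ty": 0.5, "rz": -1},
  {"claw": 1, "tx": 0.8, "ty": 0.5, "rz": -1},
  {"claw": 1, "tx": 0.8, "ty": 0.5, "rz": -1},
  {"claw": 1, "tx": 0.8, "ty": 0.5, "rz": -1},
  {"claw": 1, "tx": 0.8, "ty": 0.5, "rz": -1},
  {"claw": 1, "tx": 0.4, "ty": 0.85, "rz": -1},
  {"claw": 1, "tx": 0.4, "ty": 0.85, "rz": -1},
  {"claw": 1, "tx": 0.4, "ty": 0.85, "rz": -1},
  {"claw": 1, "tx": 0.4, "ty": 0.85, "rz": -1},
  {"claw": 1, "tx": 0.4, "ty": 0.85, "rz": -1},
], newtons=30)

```text
invalid input at $.deltas[0]: expected keys claw, tx, ty, tz, rx, ry, rz
```

Emit:
drive_tool([
  {"claw": 1, "tx": 0.8, "ty": 0.5, "tz": 0, "rx": 0, "ry": 0, "rz": -1},
  {"claw": 1, "tx": 0.8, "ty": 0.5, "tz": 0, "rx": 0, "ry": 0, "rz": -1},
  {"claw": 1, "tx": 0.8, "ty": 0.5, "tz": 0, "rx": 0, "ry": 0, "rz": -1},
  {"claw": 1, "tx": 0.8, "ty": 0.5, "tz": 0, "rx": 0, "ry": 0, "rz": -1},
  {"claw": 1, "tx": 0.8, "ty": 0.5, "tz": 0, "rx": 0, "ry": 0, "rz": -1},
  {"claw": 1, "tx": 0.8, "ty": 0.5, "tz": 0, "rx": 0, "ry": 0, "rz": -1},
  {"claw": 1, "tx": 0.4, "ty": 0.85, "tz": 0, "rx": 0, "ry": 0, "rz": -1},
  {"claw": 1, "tx": 0.4, "ty": 0.85, "tz": 0, "rx": 0, "ry": 0, "rz": -1},
  {"claw": 1, "tx": 0.4, "ty": 0.85, "tz": 0, "rx": 0, "ry": 0, "rz": -1},
  {"claw": 1, "tx": 0.4, "ty": 0.85, "tz": 0, "rx": 0, "ry": 0, "rz": -1},
  {"claw": 1, "tx": 0.4, "ty": 0.85, "tz": 0, "rx": 0, "ry": 0, "rz": -1},
], newtons=30)

```text
time: 1.58
ee_pos: [0.4581, -0.6255, 0.2051]
eef_rot: [0.782, 0.623, 0.0, -0.0]
ft_force: [-0.3, -0.3, -0.8]
width: 0.0943
finger_force: 0.0
```

```bash
cat > go.py <<'E'
# usage: go.py x y z yaw  -> units needed: rz first (or spread), then tx ty tz at that yaw
from h import *
import sys
s=env.state(); p=np.array(s["ee_pos"]); r=R.from_quat(s["eef_rot"]); M=r.as_matrix()
yaw=np.degrees(np.arctan2(M[1,0],M[0,0]))
print("t",round(s["time"],2),"p",p.round(4),"yaw",round(yaw,1),"tilt",M[2].round(3),"w",round(s["width"],4),"ff",round(s["finger_force"],1),"ft",np.round(s["ft_force"],1))
a=list(map(float,sys.argv[1:]))
for i in range(0,len(a),4):
    x,y,z,w=a[i:i+4]; d=np.array([x,y,z])-p
    dw=(w-yaw+180)%360-180; c,sn=np.cos(np.radians(w)),np.sin(np.radians(w))
    print("rz",round(-dw/5,2),"tx",round((d[0]*c+d[1]*sn)/.02,2),"ty",round((d[0]*sn-d[1]*c)/.02,2),"tz",round(-d[2]/.02,2))
    p=np.array([x,y,z]); yaw=w
E
python3 go.py .568 -.165 .2 78 .568 -.165 .018 78 .568 -.165 .2 78 .42 -.354 .2 78
```

```text
t 1.57 p [ 0.4581 -0.6255  0.2051] yaw 77.1 tilt [ 0. -0. -1.] w 0.0943 ff 0.0 ft [-0.3 -0.3 -0.8]
rz -0.17 tx 23.67 ty 0.59 tz 0.25
rz -0.0 tx 0.0 ty 0.0 tz 9.1
rz -0.0 tx 0.0 ty 0.0 tz -9.1
rz -0.0 tx -10.78 ty -5.27 tz -0.0
```

Emit:
drive_tool([
  {"claw": 1, "tx": 1, "ty": 0.05, "tz": 0, "rx": 0, "ry": 0, "rz": -0.2},
  {"claw": 1, "tx": 1, "ty": 0.05, "tz": 0, "rx": 0, "ry": 0, "rz": 0},
  {"claw": 1, "tx": 1, "ty": 0.05, "tz": 0, "rx": 0, "ry": 0, "rz": 0},
  {"claw": 1, "tx": 1, "ty": 0.05, "tz": 0, "rx": 0, "ry": 0, "rz": 0},
  {"claw": 1, "tx": 1, "ty": 0.05, "tz": 0, "rx": 0, "ry": 0, "rz": 0},
  {"claw": 1, "tx": 1, "ty": 0.05, "tz": 0, "rx": 0, "ry": 0, "rz": 0},
  {"claw": 1, "tx": 1, "ty": 0.05, "tz": 0, "rx": 0, "ry": 0, "rz": 0},
  {"claw": 1, "tx": 1, "ty": 0.05, "tz": 0, "rx": 0, "ry": 0, "rz": 0},
  {"claw": 1, "tx": 1, "ty": 0.05, "tz": 0, "rx": 0, "ry": 0, "rz": 0},
  {"claw": 1, "tx": 1, "ty": 0.05, "tz": 0, "rx": 0, "ry": 0, "rz": 0},
  {"claw": 1, "tx": 1, "ty": 0.05, "tz": 0, "rx": 0, "ry": 0, "rz": 0},
  {"claw": 1, "tx": 1, "ty": 0, "tz": 0, "rx": 0, "ry": 0, "rz": 0},
])

```text
time: 3.08
ee_pos: [0.5191, -0.3919, 0.2055]
eef_rot: [0.777, 0.629, 0.0, -0.0]
ft_force: [0.6, 0.0, 0.0]
width: 0.0938
finger_force: 0.0
```

Emit:
drive_tool([
  {"claw": 1, "tx": 1, "ty": 0, "tz": 0, "rx": 0, "ry": 0, "rz": 0},
  {"claw": 1, "tx": 1, "ty": 0, "tz": 0, "rx": 0, "ry": 0, "rz": 0},
  {"claw": 1, "tx": 1, "ty": 0, "tz": 0, "rx": 0, "ry": 0, "rz": 0},
  {"claw": 1, "tx": 1, "ty": 0, "tz": 0, "rx": 0, "ry": 0, "rz": 0},
  {"claw": 1, "tx": 1, "ty": 0, "tz": 0, "rx": 0, "ry": 0, "rz": 0},
  {"claw": 1, "tx": 1, "ty": 0, "tz": 0, "rx": 0, "ry": 0, "rz": 0},
  {"claw": 1, "tx": 1, "ty": 0, "tz": 0, "rx": 0, "ry": 0, "rz": 0},
  {"claw": 1, "tx": 1, "ty": 0, "tz": 0, "rx": 0, "ry": 0, "rz": 0},
  {"claw": 1, "tx": 1, "ty": 0, "tz": 0.5, "rx": 0, "ry": 0, "rz": 0},
  {"claw": 1, "tx": 1, "ty": 0, "tz": 1, "rx": 0, "ry": 0, "rz": 0},
  {"claw": 1, "tx": 1, "ty": 0, "tz": 1, "rx": 0, "ry": 0, "rz": 0},
  {"claw": 1, "tx": 0.65, "ty": 0, "tz": 1, "rx": 0, "ry": 0, "rz": 0},
])

```text
time: 4.58
ee_pos: [0.5675, -0.1636, 0.1349]
eef_rot: [0.777, 0.63, 0.0, -0.0]
ft_force: [-0.1, 0.3, -0.1]
width: 0.094
finger_force: 0.0
```

```bash
python3 - <<'E'
from h import *
d=env.get_image("wrist"); save(d,"pics/w1.png")
d=env.get_image("top"); save(d,"pics/t1.png")
E
python3 go.py .568 -.165 .016 78
```

```text
t 4.67 p [ 0.5665 -0.1629  0.1337] yaw 78.1 tilt [ 0.001 -0.003 -1.   ] w 0.0938 ff 0.0 ft [ 0.2 -0.4 -0.4]
rz 0.02 tx -0.09 ty 0.09 tz 5.89
```

View pics/w1.png

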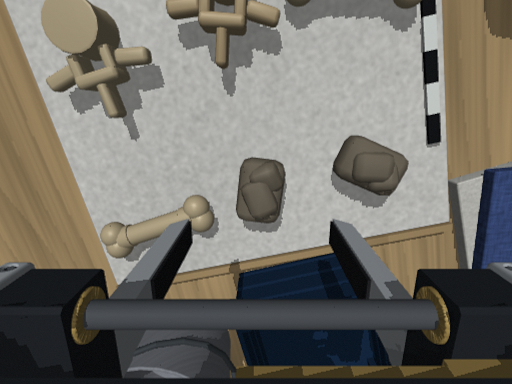

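The wrist view shows the stone centred between the fingers (column 261), long side along the fingers' pad line. Descending.

Emit:
drive_tool([
  {"claw": 1, "tx": 0, "ty": 0, "tz": 1, "rx": 0, "ry": 0, "rz": 0},
  {"claw": 1, "tx": 0, "ty": 0, "tz": 1, "rx": 0, "ry": 0, "rz": 0},
  {"claw": 1, "tx": 0, "ty": 0, "tz": 1, "rx": 0, "ry": 0, "rz": 0},
  {"claw": 1, "tx": 0, "ty": 0, "tz": 1, "rx": 0, "ry": 0, "rz": 0},
  {"claw": 1, "tx": 0, "ty": 0, "tz": 1, "rx": 0, "ry": 0, "rz": 0},
  {"claw": 1, "tx": 0, "ty": 0, "tz": 0.8, "rx": 0, "ry": 0, "rz": 0},
  {"claw": 0, "tx": 0, "ty": 0, "tz": 0, "rx": 0, "ry": 0, "rz": 0},
  {"claw": 0, "tx": 0, "ty": 0, "tz": 0, "rx": 0, "ry": 0, "rz": 0},
  {"claw": 0, "tx": 0, "ty": 0, "tz": 0, "rx": 0, "ry": 0, "rz": 0},
  {"claw": 0, "tx": 0, "ty": 0, "tz": 0, "rx": 0, "ry": 0, "rz": 0},
], newtons=30)

```text
time: 5.92
ee_pos: [0.5675, -0.1654, 0.02]
eef_rot: [0.777, 0.629, 0.0, 0.0]
ft_force: [0.4, 0.2, -1.0]
width: 0.0577
finger_force: 0.0
```

Emit:
drive_tool([
  {"claw": 0, "tx": 0, "ty": 0, "tz": 0.15, "rx": 0, "ry": 0, "rz": 0},
  {"claw": 0, "tx": 0, "ty": 0, "tz": 0, "rx": 0, "ry": 0, "rz": 0},
  {"claw": 0, "tx": 0, "ty": 0, "tz": 0, "rx": 0, "ry": 0, "rz": 0},
], newtons=30)

```text
time: 6.3
ee_pos: [0.5675, -0.1654, 0.0169]
eef_rot: [0.777, 0.629, 0.0, 0.0]
ft_force: [-0.9, 0.4, 8.2]
width: 0.047
finger_force: 29.1
```

Emit:
drive_tool([
  {"claw": 0, "tx": 0, "ty": 0, "tz": -1, "rx": 0, "ry": 0, "rz": 0},
  {"claw": 0, "tx": 0, "ty": 0, "tz": -1, "rx": 0, "ry": 0, "rz": 0},
  {"claw": 0, "tx": 0, "ty": 0, "tz": -1, "rx": 0, "ry": 0, "rz": 0},
  {"claw": 0, "tx": 0, "ty": 0, "tz": -1, "rx": 0, "ry": 0, "rz": 0},
  {"claw": 0, "tx": -0.5, "ty": -0.3, "tz": -1, "rx": 0, "ry": 0, "rz": 0},
  {"claw": 0, "tx": -0.5, "ty": -0.3, "tz": -1, "rx": 0, "ry": 0, "rz": 0},
  {"claw": 0, "tx": -0.8, "ty": -0.4, "tz": -1, "rx": 0, "ry": 0, "rz": 0},
  {"claw": 0, "tx": -1, "ty": -0.5, "tz": 0, "rx": 0, "ry": 0, "rz": 0},
  {"claw": 0, "tx": -1, "ty": -0.5, "tz": 0, "rx": 0, "ry": 0, "rz": 0},
  {"claw": 0, "tx": -1, "ty": -0.5, "tz": 0, "rx": 0, "ry": 0, "rz": 0},
  {"claw": 0, "tx": -1, "ty": -0.5, "tz": 0, "rx": 0, "ry": 0, "rz": 0},
  {"claw": 0, "tx": -1, "ty": -0.5, "tz": 0, "rx": 0, "ry": 0, "rz": 0},
])

```text
time: 7.8
ee_pos: [0.4691, -0.285, 0.1573]
eef_rot: [0.777, 0.629, -0.0, 0.0]
ft_force: [0.3, 0.6, -1.6]
width: 0.0469
finger_force: 29.0
```

Emit:
drive_tool([
  {"claw": 0, "tx": -1, "ty": -0.5, "tz": 0, "rx": 0, "ry": 0, "rz": 0},
  {"claw": 0, "tx": -1, "ty": -0.5, "tz": 0, "rx": 0, "ry": 0, "rz": 0},
  {"claw": 0, "tx": -1, "ty": -0.7, "tz": 0, "rx": 0, "ry": 0, "rz": 0},
  {"claw": 0, "tx": -1, "ty": -0.8, "tz": 0, "rx": 0, "ry": 0, "rz": 0},
  {"claw": 0, "tx": 0, "ty": 0, "tz": 0, "rx": 0, "ry": 0, "rz": 0},
])

```text
time: 8.43
ee_pos: [0.4026, -0.3534, 0.1572]
eef_rot: [0.778, 0.628, -0.0, 0.0]
ft_force: [0.6, 1.0, -1.6]
width: 0.0468
finger_force: 29.0
```

```bash
python3 go.py .405 -.351 .06 78
```

```text
t 8.43 p [ 0.4026 -0.3534  0.1572] yaw 77.8 tilt [-0.001 -0.    -1.   ] w 0.0468 ff 29.0 ft [ 0.6  1.  -1.6]
rz -0.04 tx 0.14 ty 0.09 tz 4.86
```

Emit:
drive_tool([
  {"claw": 0, "tx": 0, "ty": 0, "tz": 1, "rx": 0, "ry": 0, "rz": 0},
  {"claw": 0, "tx": 0, "ty": 0, "tz": 1, "rx": 0, "ry": 0, "rz": 0},
  {"claw": 0, "tx": 0, "ty": 0, "tz": 1, "rx": 0, "ry": 0, "rz": 0},
  {"claw": 0, "tx": 0, "ty": 0, "tz": 1, "rx": 0, "ry": 0, "rz": 0},
  {"claw": 0, "tx": 0, "ty": 0, "tz": 0.9, "rx": 0, "ry": 0, "rz": 0},
  {"claw": 0.65, "tx": 0, "ty": 0, "tz": 0, "rx": 0, "ry": 0, "rz": 0},
  {"claw": 0.65, "tx": 0, "ty": 0, "tz": 0, "rx": 0, "ry": 0, "rz": 0},
  {"claw": 0.65, "tx": 0, "ty": 0, "tz": 0, "rx": 0, "ry": 0, "rz": 0},
  {"claw": 0.65, "tx": 0, "ty": 0, "tz": -1, "rx": 0, "ry": 0, "rz": 0},
  {"claw": 0.65, "tx": 0, "ty": 0, "tz": -1, "rx": 0, "ry": 0, "rz": 0},
  {"claw": 0.65, "tx": 0, "ty": 0, "tz": -1, "rx": 0, "ry": 0, "rz": 0},
  {"claw": 1, "tx": 0, "ty": 0, "tz": -1, "rx": 0, "ry": 0, "rz": 0},
])

```text
time: 9.93
ee_pos: [0.4051, -0.3518, 0.1399]
eef_rot: [0.777, 0.629, 0.0, 0.0]
ft_force: [-0.4, 0.1, -0.3]
width: 0.068
finger_force: 0.0
```

Emit:
drive_tool([
  {"claw": 1, "tx": 0, "ty": 0.8, "tz": -1, "rx": 0, "ry": 0, "rz": -1},
  {"claw": 1, "tx": 0, "ty": 1, "tz": 0, "rx": 0, "ry": 0, "rz": -1},
  {"claw": 1, "tx": 0, "ty": 1, "tz": 0, "rx": 0, "ry": 0, "rz": -1},
  {"claw": 1, "tx": 0, "ty": 1, "tz": 0, "rx": 0, "ry": 0, "rz": -1},
  {"claw": 1, "tx": 0, "ty": 1, "tz": 0, "rx": 0, "ry": 0, "rz": -1},
  {"claw": 1, "tx": 0, "ty": 1, "tz": 0, "rx": 0, "ry": 0, "rz": -1},
  {"claw": 1, "tx": 0, "ty": 1, "tz": 0, "rx": 0, "ry": 0, "rz": -1},
  {"claw": 1, "tx": 0, "ty": 1, "tz": 0, "rx": 0, "ry": 0, "rz": -1},
  {"claw": 1, "tx": 0, "ty": 1, "tz": 0, "rx": 0, "ry": 0, "rz": -1},
  {"claw": 1, "tx": 0, "ty": 1, "tz": 0, "rx": 0, "ry": 0, "rz": -1},
  {"claw": 1, "tx": 0, "ty": 1, "tz": 0, "rx": 0, "ry": 0, "rz": -1},
  {"claw": 1, "tx": 0, "ty": 1, "tz": 0, "rx": 0, "ry": 0, "rz": -1},
])

```text
time: 11.42
ee_pos: [0.6225, -0.2894, 0.1591]
eef_rot: [0.357, 0.934, -0.0, 0.0]
ft_force: [-0.3, 0.1, -0.1]
width: 0.0944
finger_force: 0.0
```

```bash
python3 go.py .68 -.163 .15 139 .68 -.163 .017 139
```

```text
t 11.43 p [ 0.6225 -0.2894  0.1591] yaw 138.1 tilt [-0.001  0.    -1.   ] w 0.0944 ff 0.0 ft [-0.3  0.1 -0.1]
rz -0.17 tx 1.98 ty 6.65 tz 0.46
rz -0.0 tx 0.0 ty 0.0 tz 6.65
```

Emit:
drive_tool([
  {"claw": 1, "tx": 0.3, "ty": 0.95, "tz": 0, "rx": 0, "ry": 0, "rz": -0.2},
  {"claw": 1, "tx": 0.3, "ty": 0.95, "tz": 0, "rx": 0, "ry": 0, "rz": 0},
  {"claw": 1, "tx": 0.3, "ty": 0.95, "tz": 0, "rx": 0, "ry": 0, "rz": 0},
  {"claw": 1, "tx": 0.3, "ty": 0.95, "tz": 0, "rx": 0, "ry": 0, "rz": 0},
  {"claw": 1, "tx": 0.3, "ty": 0.95, "tz": 0, "rx": 0, "ry": 0, "rz": 0},
  {"claw": 1, "tx": 0.3, "ty": 0.95, "tz": 1, "rx": 0, "ry": 0, "rz": 0},
  {"claw": 1, "tx": 0.2, "ty": 0.95, "tz": 1, "rx": 0, "ry": 0, "rz": 0},
  {"claw": 1, "tx": 0, "ty": 0, "tz": 1, "rx": 0, "ry": 0, "rz": 0},
  {"claw": 1, "tx": 0, "ty": 0, "tz": 1, "rx": 0, "ry": 0, "rz": 0},
  {"claw": 1, "tx": 0, "ty": 0, "tz": 1, "rx": 0, "ry": 0, "rz": 0},
  {"claw": 1, "tx": 0, "ty": 0, "tz": 1, "rx": 0, "ry": 0, "rz": 0},
  {"claw": 1, "tx": 0, "ty": 0, "tz": 1, "rx": 0, "ry": 0, "rz": 0},
])

```text
time: 12.92
ee_pos: [0.6792, -0.1635, 0.0172]
eef_rot: [0.351, 0.937, -0.0, 0.0]
ft_force: [-0.1, -0.2, -0.2]
width: 0.0943
finger_force: 0.0
```

Emit:
drive_tool([
  {"claw": 0, "tx": 0, "ty": 0, "tz": 0.1, "rx": 0, "ry": 0, "rz": 0},
  {"claw": 0, "tx": 0, "ty": 0, "tz": 0, "rx": 0, "ry": 0, "rz": 0},
  {"claw": 0, "tx": 0, "ty": 0, "tz": 0, "rx": 0, "ry": 0, "rz": 0},
  {"claw": 0, "tx": 0, "ty": 0, "tz": 0, "rx": 0, "ry": 0, "rz": 0},
  {"claw": 0, "tx": 0, "ty": 0, "tz": 0, "rx": 0, "ry": 0, "rz": 0},
  {"claw": 0, "tx": 0, "ty": 0, "tz": 0, "rx": 0, "ry": 0, "rz": 0},
  {"claw": 0, "tx": 0, "ty": 0, "tz": 0, "rx": 0, "ry": 0, "rz": 0},
  {"claw": 0, "tx": 0, "ty": 0, "tz": 0, "rx": 0, "ry": 0, "rz": 0},
])

```text
time: 13.92
ee_pos: [0.6798, -0.163, 0.017]
eef_rot: [0.35, 0.937, 0.0, 0.0]
ft_force: [0.2, 0.6, 5.9]
width: 0.0468
finger_force: 29.2
```

```bash
python3 go.py .68 -.163 .16 139 .43 -.354 .16 139  .43 -.354 .06 139; python3 - <<'E'
from h import *
d=env.get_image("top"); save(d,"pics/t2.png")
E
```

```text
t 13.93 p [ 0.6798 -0.163   0.017 ] yaw 139.0 tilt [-0.001  0.001 -1.   ] w 0.0468 ff 29.2 ft [0.2 0.6 5.9]
rz -0.0 tx -0.01 ty 0.0 tz -7.15
rz -0.0 tx 3.17 ty -15.41 tz -0.0
rz -0.0 tx 0.0 ty 0.0 tz 5.0
```

View pics/t2.png

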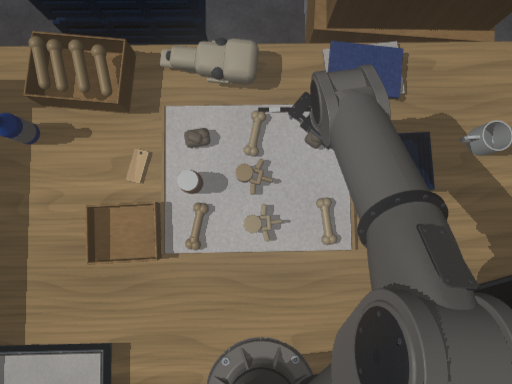

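Emit:
drive_tool([
  {"claw": 0, "tx": 0, "ty": 0, "tz": -1, "rx": 0, "ry": 0, "rz": 0},
  {"claw": 0, "tx": 0, "ty": 0, "tz": -1, "rx": 0, "ry": 0, "rz": 0},
  {"claw": 0, "tx": 0, "ty": 0, "tz": -1, "rx": 0, "ry": 0, "rz": 0},
  {"claw": 0, "tx": 0, "ty": 0, "tz": -1, "rx": 0, "ry": 0, "rz": 0},
  {"claw": 0, "tx": 0, "ty": 0, "tz": -1, "rx": 0, "ry": 0, "rz": 0},
  {"claw": 0, "tx": 0, "ty": 0, "tz": -1, "rx": 0, "ry": 0, "rz": 0},
  {"claw": 0, "tx": 0.2, "ty": -0.95, "tz": -1, "rx": 0, "ry": 0, "rz": 0},
  {"claw": 0, "tx": 0.2, "ty": -0.95, "tz": 0, "rx": 0, "ry": 0, "rz": 0},
  {"claw": 0, "tx": 0.2, "ty": -0.95, "tz": 0, "rx": 0, "ry": 0, "rz": 0},
  {"claw": 0, "tx": 0.2, "ty": -0.95, "tz": 0, "rx": 0, "ry": 0, "rz": 0},
  {"claw": 0, "tx": 0.2, "ty": -0.95, "tz": 0, "rx": 0, "ry": 0, "rz": 0},
  {"claw": 0, "tx": 0.2, "ty": -0.95, "tz": 0, "rx": 0, "ry": 0, "rz": 0},
])

```text
time: 15.48
ee_pos: [0.5852, -0.2342, 0.1563]
eef_rot: [0.35, 0.937, 0.0, -0.0]
ft_force: [0.1, -0.6, -2.5]
width: 0.047
finger_force: 29.2
```

Emit:
drive_tool([
  {"claw": 0, "tx": 0.2, "ty": -0.95, "tz": 0, "rx": 0, "ry": 0, "rz": 0},
  {"claw": 0, "tx": 0.2, "ty": -0.95, "tz": 0, "rx": 0, "ry": 0, "rz": 0},
  {"claw": 0, "tx": 0.2, "ty": -0.95, "tz": 0, "rx": 0, "ry": 0, "rz": 0},
  {"claw": 0, "tx": 0.2, "ty": -0.95, "tz": 0, "rx": 0, "ry": 0, "rz": 0},
  {"claw": 0, "tx": 0.2, "ty": -0.95, "tz": 0, "rx": 0, "ry": 0, "rz": 0},
  {"claw": 0, "tx": 0.2, "ty": -0.95, "tz": 0, "rx": 0, "ry": 0, "rz": 0},
  {"claw": 0, "tx": 0.2, "ty": -0.95, "tz": 0, "rx": 0, "ry": 0, "rz": 0},
  {"claw": 0, "tx": 0.2, "ty": -0.95, "tz": 0, "rx": 0, "ry": 0, "rz": 0},
  {"claw": 0, "tx": 0.2, "ty": -0.95, "tz": 0, "rx": 0, "ry": 0, "rz": 0},
  {"claw": 0, "tx": 0.1, "ty": -0.95, "tz": 0, "rx": 0, "ry": 0, "rz": 0},
  {"claw": 0, "tx": 0, "ty": 0, "tz": 0, "rx": 0, "ry": 0, "rz": 0},
])

```text
time: 16.85
ee_pos: [0.4317, -0.3533, 0.1565]
eef_rot: [0.351, 0.936, -0.0, -0.0]
ft_force: [0.5, -1.0, -2.9]
width: 0.0468
finger_force: 29.2
```

```bash
python3 go.py .43 -.354 .07 139
```

```text
t 16.85 p [ 0.4317 -0.3533  0.1565] yaw 138.9 tilt [ 0. -0. -1.] w 0.0468 ff 29.2 ft [ 0.5 -1.  -2.9]
rz -0.03 tx 0.04 ty -0.08 tz 4.32
```

Emit:
drive_tool([
  {"claw": 0, "tx": 0, "ty": 0, "tz": 1, "rx": 0, "ry": 0, "rz": 0},
  {"claw": 0, "tx": 0, "ty": 0, "tz": 1, "rx": 0, "ry": 0, "rz": 0},
  {"claw": 0, "tx": 0, "ty": 0, "tz": 1, "rx": 0, "ry": 0, "rz": 0},
  {"claw": 0, "tx": 0, "ty": 0, "tz": 1, "rx": 0, "ry": 0, "rz": 0},
  {"claw": 0, "tx": 0, "ty": 0, "tz": 0.3, "rx": 0, "ry": 0, "rz": 0},
  {"claw": 0.65, "tx": 0, "ty": 0, "tz": 0, "rx": 0, "ry": 0, "rz": 0},
  {"claw": 0.65, "tx": 0, "ty": 0, "tz": 0, "rx": 0, "ry": 0, "rz": 0},
  {"claw": 0.65, "tx": 0, "ty": 0, "tz": 0, "rx": 0, "ry": 0, "rz": 0},
  {"claw": 0.65, "tx": 0, "ty": 0, "tz": -1, "rx": 0, "ry": 0, "rz": 0},
  {"claw": 0.65, "tx": 0, "ty": 0, "tz": -1, "rx": 0, "ry": 0, "rz": 0},
  {"claw": 0.65, "tx": 0, "ty": 0, "tz": -1, "rx": 0, "ry": 0, "rz": 0},
  {"claw": 1, "tx": 0, "ty": 0, "tz": -1, "rx": 0, "ry": 0, "rz": 0},
])

```text
time: 18.35
ee_pos: [0.4331, -0.3519, 0.1516]
eef_rot: [0.35, 0.937, -0.0, 0.0]
ft_force: [-0.5, -0.1, -0.5]
width: 0.0678
finger_force: 0.0
```

Emit:
drive_tool([
  {"claw": 1, "tx": 0, "ty": 1, "tz": -0.5, "rx": 0, "ry": 0, "rz": 1},
  {"claw": 1, "tx": 0, "ty": 1, "tz": 0, "rx": 0, "ry": 0, "rz": 1},
  {"claw": 1, "tx": 0, "ty": 1, "tz": 0, "rx": 0, "ry": 0, "rz": 1},
  {"claw": 1, "tx": 0.4, "ty": 0.9, "tz": 0, "rx": 0, "ry": 0, "rz": 1},
  {"claw": 1, "tx": 0.5, "ty": 0.8, "tz": 0, "rx": 0, "ry": 0, "rz": 1},
  {"claw": 1, "tx": 0.6, "ty": 0.8, "tz": 0, "rx": 0, "ry": 0, "rz": 1},
  {"claw": 1, "tx": 0.7, "ty": 0.7, "tz": 0, "rx": 0, "ry": 0, "rz": 1},
  {"claw": 1, "tx": 0.8, "ty": 0.6, "tz": 0, "rx": 0, "ry": 0, "rz": 1},
  {"claw": 1, "tx": 1, "ty": 0.5, "tz": 0, "rx": 0, "ry": 0, "rz": 0.8},
])

```text
time: 19.48
ee_pos: [0.529, -0.2016, 0.161]
eef_rot: [0.677, 0.736, 0.0, 0.0]
ft_force: [0.2, -0.3, -0.2]
width: 0.0936
finger_force: 0.0
```

```bash
python3 go.py .678 .1575 .15 95 .678 .1575 .017 95
```

```text
t 19.48 p [ 0.529  -0.2016  0.161 ] yaw 94.8 tilt [-0.     0.001 -1.   ] w 0.0936 ff 0.0 ft [ 0.2 -0.3 -0.2]
rz -0.04 tx 17.24 ty 8.99 tz 0.55
rz -0.0 tx 0.0 ty 0.0 tz 6.65
```

Emit:
drive_tool([
  {"claw": 1, "tx": 1, "ty": 0.5, "tz": 0, "rx": 0, "ry": 0, "rz": 0},
  {"claw": 1, "tx": 1, "ty": 0.5, "tz": 0, "rx": 0, "ry": 0, "rz": 0},
  {"claw": 1, "tx": 1, "ty": 0.5, "tz": 0, "rx": 0, "ry": 0, "rz": 0},
  {"claw": 1, "tx": 1, "ty": 0.5, "tz": 0, "rx": 0, "ry": 0, "rz": 0},
  {"claw": 1, "tx": 1, "ty": 0.5, "tz": 0, "rx": 0, "ry": 0, "rz": 0},
  {"claw": 1, "tx": 1, "ty": 0.5, "tz": 0, "rx": 0, "ry": 0, "rz": 0},
  {"claw": 1, "tx": 1, "ty": 0.5, "tz": 0, "rx": 0, "ry": 0, "rz": 0},
  {"claw": 1, "tx": 1, "ty": 0.5, "tz": 0, "rx": 0, "ry": 0, "rz": 0},
  {"claw": 1, "tx": 1, "ty": 0.5, "tz": 0, "rx": 0, "ry": 0, "rz": 0},
  {"claw": 1, "tx": 1, "ty": 0.5, "tz": 0, "rx": 0, "ry": 0, "rz": 0},
  {"claw": 1, "tx": 1, "ty": 0.5, "tz": 0, "rx": 0, "ry": 0, "rz": 0},
  {"claw": 1, "tx": 1, "ty": 0.5, "tz": 0, "rx": 0, "ry": 0, "rz": 0},
])

```text
time: 20.98
ee_pos: [0.6279, 0.0485, 0.1608]
eef_rot: [0.676, 0.737, 0.0, 0.0]
ft_force: [-1.2, -0.2, 0.5]
width: 0.0937
finger_force: 0.0
```

Emit:
drive_tool([
  {"claw": 1, "tx": 1, "ty": 0.6, "tz": 0, "rx": 0, "ry": 0, "rz": 0},
  {"claw": 1, "tx": 1, "ty": 0.6, "tz": 0, "rx": 0, "ry": 0, "rz": 0},
  {"claw": 1, "tx": 1, "ty": 0.6, "tz": 0, "rx": 0, "ry": 0, "rz": 0},
  {"claw": 1, "tx": 1, "ty": 0.6, "tz": 0, "rx": 0, "ry": 0, "rz": 0},
  {"claw": 1, "tx": 1, "ty": 0.6, "tz": 0, "rx": 0, "ry": 0, "rz": 0},
  {"claw": 1, "tx": 0.25, "ty": 0, "tz": 1, "rx": 0, "ry": 0, "rz": 0},
  {"claw": 1, "tx": 0, "ty": 0, "tz": 1, "rx": 0, "ry": 0, "rz": 0},
  {"claw": 1, "tx": 0, "ty": 0, "tz": 0, "rx": 0, "ry": 0, "rz": 0},
])

```text
time: 21.98
ee_pos: [0.6765, 0.1558, 0.1177]
eef_rot: [0.676, 0.737, -0.002, -0.001]
ft_force: [0.0, 0.2, 0.5]
width: 0.0941
finger_force: 0.0
```

```bash
python3 go.py .678 .1575 .017 95; python3 - <<'E'
from h import *
d=env.get_image("wrist"); save(d,"pics/w3.png")
E
```

```text
t 21.98 p [0.6765 0.1558 0.1177] yaw 94.9 tilt [-0.001 -0.004 -1.   ] w 0.0941 ff 0.0 ft [0.  0.2 0.5]
rz -0.01 tx 0.08 ty 0.08 tz 5.04
```

View pics/w3.png

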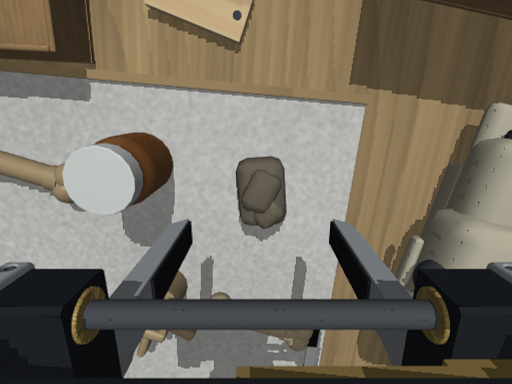

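Stone at (262,191), aligned and clear of the jar. Grasp, lift, and return to the bucket.

Emit:
drive_tool([
  {"claw": 1, "tx": 0, "ty": 0, "tz": 1, "rx": 0, "ry": 0, "rz": 0},
  {"claw": 1, "tx": 0, "ty": 0, "tz": 1, "rx": 0, "ry": 0, "rz": 0},
  {"claw": 1, "tx": 0, "ty": 0, "tz": 1, "rx": 0, "ry": 0, "rz": 0},
  {"claw": 1, "tx": 0, "ty": 0, "tz": 1, "rx": 0, "ry": 0, "rz": 0},
  {"claw": 1, "tx": 0, "ty": 0, "tz": 1, "rx": 0, "ry": 0, "rz": 0},
  {"claw": 0, "tx": 0, "ty": 0, "tz": 0, "rx": 0, "ry": 0, "rz": 0},
  {"claw": 0, "tx": 0, "ty": 0, "tz": 0, "rx": 0, "ry": 0, "rz": 0},
  {"claw": 0, "tx": 0, "ty": 0, "tz": 0, "rx": 0, "ry": 0, "rz": 0},
  {"claw": 0, "tx": 0, "ty": 0, "tz": 0, "rx": 0, "ry": 0, "rz": 0},
  {"claw": 0, "tx": 0, "ty": 0, "tz": 0, "rx": 0, "ry": 0, "rz": 0},
  {"claw": 0, "tx": 0, "ty": 0, "tz": 0, "rx": 0, "ry": 0, "rz": 0},
  {"claw": 0, "tx": 0, "ty": 0, "tz": 0, "rx": 0, "ry": 0, "rz": 0},
])

```text
time: 23.52
ee_pos: [0.678, 0.1573, 0.0209]
eef_rot: [0.676, 0.737, 0.0, 0.0]
ft_force: [-2.0, -0.1, 5.0]
width: 0.0466
finger_force: 29.5
```

Emit:
drive_tool([
  {"claw": 0, "tx": 0, "ty": 0, "tz": 0, "rx": 0, "ry": 0, "rz": 0},
  {"claw": 0, "tx": 0, "ty": 0, "tz": -1, "rx": 0, "ry": 0, "rz": 0},
  {"claw": 0, "tx": 0, "ty": 0, "tz": -1, "rx": 0, "ry": 0, "rz": 0},
  {"claw": 0, "tx": 0, "ty": 0, "tz": -1, "rx": 0, "ry": 0, "rz": 0},
  {"claw": 0, "tx": 0, "ty": 0, "tz": -1, "rx": 0, "ry": 0, "rz": 0},
  {"claw": 0, "tx": 0, "ty": 0, "tz": -1, "rx": 0, "ry": 0, "rz": 0},
  {"claw": 0, "tx": 0, "ty": 0, "tz": -1, "rx": 0, "ry": 0, "rz": 0},
  {"claw": 0, "tx": -0.5, "ty": -0.2, "tz": -1, "rx": 0, "ry": 0, "rz": 0},
  {"claw": 0, "tx": -1, "ty": -0.5, "tz": 0, "rx": 0, "ry": 0, "rz": 0},
  {"claw": 0, "tx": -1, "ty": -0.5, "tz": 0, "rx": 0, "ry": 0, "rz": 0},
  {"claw": 0, "tx": -1, "ty": -0.5, "tz": 0, "rx": 0, "ry": 0, "rz": 0},
  {"claw": 0, "tx": -1, "ty": -0.5, "tz": 0, "rx": 0, "ry": 0, "rz": 0},
])

```text
time: 25.02
ee_pos: [0.6411, 0.0618, 0.16]
eef_rot: [0.676, 0.737, -0.0, -0.0]
ft_force: [-0.1, -0.5, -2.3]
width: 0.0466
finger_force: 29.4
```

```bash
python3 go.py .42 -.354 .155 95
```

```text
t 25.02 p [0.6411 0.0618 0.16  ] yaw 94.9 tilt [-0.    -0.001 -1.   ] w 0.0466 ff 29.4 ft [-0.1 -0.5 -2.3]
rz -0.01 tx -19.75 ty -12.82 tz 0.25
```

Emit:
drive_tool([
  {"claw": 0, "tx": -1, "ty": -0.65, "tz": 0, "rx": 0, "ry": 0, "rz": 0},
  {"claw": 0, "tx": -1, "ty": -0.65, "tz": 0, "rx": 0, "ry": 0, "rz": 0},
  {"claw": 0, "tx": -1, "ty": -0.65, "tz": 0, "rx": 0, "ry": 0, "rz": 0},
  {"claw": 0, "tx": -1, "ty": -0.65, "tz": 0, "rx": 0, "ry": 0, "rz": 0},
  {"claw": 0, "tx": -1, "ty": -0.65, "tz": 0, "rx": 0, "ry": 0, "rz": 0},
  {"claw": 0, "tx": -1, "ty": -0.65, "tz": 0, "rx": 0, "ry": 0, "rz": 0},
  {"claw": 0, "tx": -1, "ty": -0.65, "tz": 0, "rx": 0, "ry": 0, "rz": 0},
  {"claw": 0, "tx": -1, "ty": -0.65, "tz": 0, "rx": 0, "ry": 0, "rz": 0},
  {"claw": 0, "tx": -1, "ty": -0.65, "tz": 0, "rx": 0, "ry": 0, "rz": 0},
  {"claw": 0, "tx": -1, "ty": -0.65, "tz": 0, "rx": 0, "ry": 0, "rz": 0},
  {"claw": 0, "tx": -1, "ty": -0.65, "tz": 0, "rx": 0, "ry": 0, "rz": 0},
  {"claw": 0, "tx": -1, "ty": -0.65, "tz": 0, "rx": 0, "ry": 0, "rz": 0},
])

```text
time: 26.52
ee_pos: [0.5065, -0.19, 0.1606]
eef_rot: [0.676, 0.737, 0.0, 0.0]
ft_force: [0.1, 0.1, -2.0]
width: 0.0466
finger_force: 29.4
```

Emit:
drive_tool([
  {"claw": 0, "tx": -1, "ty": -0.65, "tz": 0, "rx": 0, "ry": 0, "rz": 0},
  {"claw": 0, "tx": -1, "ty": -0.65, "tz": 0, "rx": 0, "ry": 0, "rz": 0},
  {"claw": 0, "tx": -1, "ty": -0.65, "tz": 0, "rx": 0, "ry": 0, "rz": 0},
  {"claw": 0, "tx": -1, "ty": -0.65, "tz": 0, "rx": 0, "ry": 0, "rz": 0},
  {"claw": 0, "tx": -1, "ty": -0.65, "tz": 0, "rx": 0, "ry": 0, "rz": 0},
  {"claw": 0, "tx": -1, "ty": -0.65, "tz": 0, "rx": 0, "ry": 0, "rz": 0},
  {"claw": 0, "tx": -1, "ty": -0.6, "tz": 0, "rx": 0, "ry": 0, "rz": 0},
  {"claw": 0, "tx": -0.75, "ty": -0.5, "tz": 0, "rx": 0, "ry": 0, "rz": 0},
  {"claw": 0, "tx": 0, "ty": 0, "tz": 0, "rx": 0, "ry": 0, "rz": 0},
  {"claw": 0, "tx": 0, "ty": 0, "tz": 1, "rx": 0, "ry": 0, "rz": 0},
  {"claw": 0, "tx": 0, "ty": 0, "tz": 1, "rx": 0, "ry": 0, "rz": 0},
  {"claw": 0, "tx": 0, "ty": 0, "tz": 1, "rx": 0, "ry": 0, "rz": 0},
])

```text
time: 28.02
ee_pos: [0.4218, -0.351, 0.1]
eef_rot: [0.675, 0.738, 0.0, 0.0]
ft_force: [-7.1, 1.7, 27.1]
width: 0.0465
finger_force: 29.4
```

```bash
python3 go.py .42 -.354 .09 95; python3 -c "
from h import *
d=env.get_image('top');np.save('top3.npy',d,allow_pickle=True)
from m import measure; measure(d)"
```

```text
t 28.02 p [ 0.4218 -0.351   0.1   ] yaw 95.1 tilt [ 0.  0. -1.] w 0.0465 ff 29.4 ft [-7.1  1.7 27.1]
rz 0.01 tx -0.14 ty -0.1 tz 0.5
px [260. 223.] A 490.0 rgb [142. 130. 109.] mean [ 0.447 -0.006] ax 96.0 rect [450. -11.] [82. 84.] 53 dtpk [0.447 0.015] dtmax 8.6
px [196. 226.] A 445.5 rgb [122. 108.  87.] mean [0.441 0.161] ax 167.0 rect [442. 162.] [ 41. 122.] 78 dtpk [0.486 0.149] dtmax 6.4
px [326. 221.] A 420.5 rgb [132. 121. 101.] mean [ 0.448 -0.182] ax -173.0 rect [ 449. -181.] [121.  39.] 8 dtpk [ 0.405 -0.184] dtmax 6.0
px [251. 175.] A 494.0 rgb [132. 117.  96.] mean [0.575 0.015] ax 71.0 rect [573.  10.] [86. 82.] 25 dtpk [0.58  0.034] dtmax 8.6
px [255. 133.] A 408.0 rgb [131. 120. 100.] mean [0.689 0.004] ax 167.0 rect [689.   4.] [ 39. 124.] 78 dtpk [0.641 0.014] dtmax 6.2
```

Contact at z 0.10: the two stones are stacked. Back off and look into the bucket.

Emit:
drive_tool([
  {"claw": 0, "tx": 0, "ty": 0, "tz": -1, "rx": 0, "ry": 0, "rz": 0},
  {"claw": 0, "tx": 0, "ty": 0, "tz": -1, "rx": 0, "ry": 0, "rz": 0},
  {"claw": 0, "tx": 0, "ty": 0, "tz": -1, "rx": 0, "ry": 0, "rz": 0},
  {"claw": 0, "tx": -1, "ty": 0, "tz": -1, "rx": 0, "ry": 0, "rz": 0},
  {"claw": 0, "tx": -1, "ty": 0, "tz": -1, "rx": 0, "ry": 0, "rz": 0},
  {"claw": 0, "tx": -1, "ty": 0, "tz": -1, "rx": 0, "ry": 0, "rz": 0},
  {"claw": 0, "tx": -1, "ty": 0, "tz": -0.5, "rx": 0, "ry": 0, "rz": 0},
  {"claw": 0, "tx": 0, "ty": 0, "tz": 0, "rx": 0, "ry": 0, "rz": 0},
])

```text
time: 29.08
ee_pos: [0.4288, -0.4322, 0.231]
eef_rot: [0.676, 0.737, 0.0, 0.001]
ft_force: [-1.2, 0.7, -2.3]
width: 0.046
finger_force: 29.7
```

```bash
python3 - <<'E'
from h import *
d=env.get_image("wrist"); a=d["img"]; t=env.get_image("top")
b=t["img"]; cv2.imwrite("pics/b4.png",cv2.cvtColor(np.vstack([a,cv2.resize(b[160:270,300:512],(512,215),interpolation=2)]),cv2.COLOR_RGB2BGR))
E
python3 go.py .42 -.354 .16 95
```

```text
t 29.18 p [ 0.4285 -0.4305  0.23  ] yaw 95.0 tilt [ 0.001 -0.    -1.   ] w 0.0462 ff 29.7 ft [-0.3  0.5 -3. ]
rz 0.01 tx 3.85 ty -0.09 tz 3.5
```

View pics/b4.png

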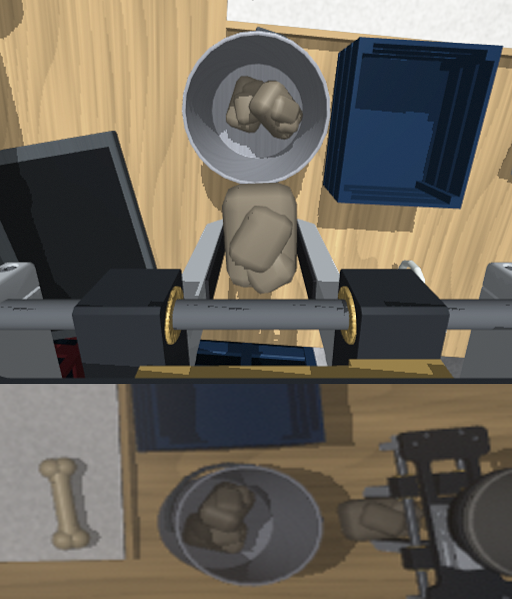

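Emit:
drive_tool([
  {"claw": 0, "tx": 0.8, "ty": -0.2, "tz": 0, "rx": 0, "ry": 0, "rz": 0},
  {"claw": 0, "tx": 0.8, "ty": -0.2, "tz": 0, "rx": 0, "ry": 0, "rz": 0},
  {"claw": 0, "tx": 0.8, "ty": -0.2, "tz": 0, "rx": 0, "ry": 0, "rz": 0},
  {"claw": 0, "tx": 0, "ty": 0, "tz": 1, "rx": 0, "ry": 0, "rz": 0},
  {"claw": 0, "tx": 0, "ty": 0, "tz": 1, "rx": 0, "ry": 0, "rz": 0},
  {"claw": 0, "tx": 0, "ty": 0, "tz": 1, "rx": 0, "ry": 0, "rz": 0},
  {"claw": 0, "tx": 0, "ty": 0, "tz": 1, "rx": 0, "ry": 0, "rz": 0},
  {"claw": 0, "tx": 0, "ty": 0, "tz": 1, "rx": 0, "ry": 0, "rz": 0},
  {"claw": 0, "tx": 0, "ty": 0, "tz": 0.8, "rx": 0, "ry": 0, "rz": 0},
  {"claw": 0, "tx": 0, "ty": 0, "tz": 0.3, "rx": 0, "ry": 0, "rz": 0},
])

```text
time: 30.42
ee_pos: [0.4118, -0.3843, 0.1079]
eef_rot: [0.676, 0.737, 0.0, -0.0]
ft_force: [0.1, -0.1, -1.5]
width: 0.0459
finger_force: 29.7
```

Emit:
drive_tool([
  {"claw": 0, "tx": 0, "ty": 0, "tz": 0.3, "rx": 0, "ry": 0, "rz": 0},
  {"claw": 0, "tx": 0, "ty": 0, "tz": 0.3, "rx": 0, "ry": 0, "rz": 0},
  {"claw": 0, "tx": 0, "ty": 0, "tz": 0, "rx": 0, "ry": 0, "rz": 0},
])

```text
time: 30.8
ee_pos: [0.4119, -0.3853, 0.0966]
eef_rot: [0.676, 0.737, -0.0, 0.0]
ft_force: [-2.1, -0.8, 3.3]
width: 0.0461
finger_force: 30.0
```

Emit:
drive_tool([
  {"claw": 0, "tx": 0, "ty": 0, "tz": 0.2, "rx": 0, "ry": 0, "rz": 0},
  {"claw": 0, "tx": 0, "ty": 0, "tz": 0.2, "rx": 0, "ry": 0, "rz": 0},
])

```text
time: 31.05
ee_pos: [0.4122, -0.3863, 0.0894]
eef_rot: [0.676, 0.737, -0.0, 0.001]
ft_force: [-5.5, -4.1, 11.1]
width: 0.046
finger_force: 30.0
```

Emit:
drive_tool([
  {"claw": 0.6, "tx": 0, "ty": 0, "tz": 0, "rx": 0, "ry": 0, "rz": 0},
  {"claw": 0.6, "tx": 0, "ty": 0, "tz": 0, "rx": 0, "ry": 0, "rz": 0},
  {"claw": 0.6, "tx": 0, "ty": 0, "tz": 0, "rx": 0, "ry": 0, "rz": 0},
  {"claw": 0.6, "tx": 0, "ty": 0, "tz": -1, "rx": 0, "ry": 0, "rz": 0},
  {"claw": 0.6, "tx": 0, "ty": 0, "tz": -1, "rx": 0, "ry": 0, "rz": 0},
  {"claw": 0.6, "tx": 0, "ty": 0, "tz": -1, "rx": 0, "ry": 0, "rz": 0},
  {"claw": 0.6, "tx": 0, "ty": 0, "tz": -1, "rx": 0, "ry": 0, "rz": 0},
  {"claw": 1, "tx": 0, "ty": 0, "tz": -1, "rx": 0, "ry": 0, "rz": 0},
  {"claw": 1, "tx": 0, "ty": 0, "tz": -1, "rx": 0, "ry": 0, "rz": 0},
])

```text
time: 32.17
ee_pos: [0.4122, -0.3848, 0.2092]
eef_rot: [0.676, 0.737, 0.0, 0.0]
ft_force: [-0.1, 1.1, -0.0]
width: 0.0731
finger_force: 0.0
```

```bash
python3 - <<'E'
from h import *
a=env.get_image("wrist")["img"]; b=env.get_image("side")["img"]
cv2.imwrite("pics/b5.png",cv2.cvtColor(np.vstack([a[:300],cv2.resize(b[95:165,220:340],(512,298),interpolation=2)]),cv2.COLOR_RGB2BGR))
E
python3 go.py .448 -.182 .15 7  .448 -.182 .016 7
```

```text
t 32.27 p [ 0.413  -0.3854  0.2104] yaw 95.0 tilt [-0.002  0.002 -1.   ] w 0.0807 ff 0.0 ft [0.2 0.5 0. ]
rz 17.6 tx 2.98 ty -9.88 tz 3.02
rz -0.0 tx 0.0 ty 0.0 tz 6.7
```

View pics/b5.png

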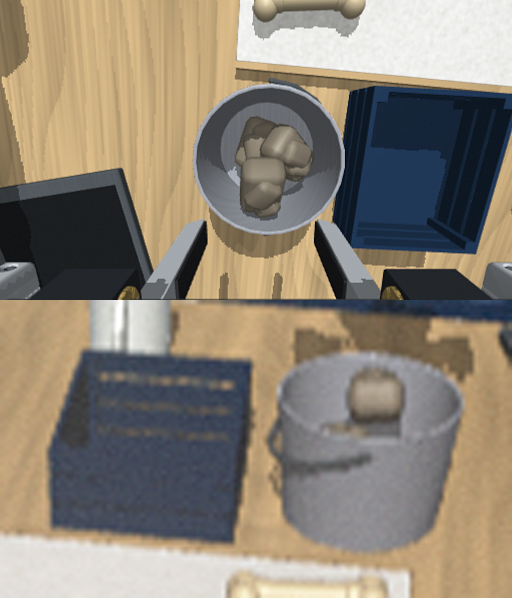

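```bash
python3 - <<'E'
from h import *
w=env.get_image("wrist"); s=env.get_image("side"); t=env.get_image("top")
def pr(d,X):
    f,M,p=cam(d); c=(np.array(X)-p)@M; return f*c[0]/c[2]+d["cx"],f*c[1]/c[2]+d["cy"]
def L(d,uv):
    f,M,p=cam(d); v=M@np.array([(uv[0]-d["cx"])/f,(uv[1]-d["cy"])/f,1]); return p,v/np.linalg.norm(v)
for a,b in (((263,185),(308,116)),((263,165),(308,113)),((262,172),(308,111.5))):
    p1,v1=L(w,a);p2,v2=L(s,b)
    A=np.c_[v1,-v2]; k=np.linalg.lstsq(A,p2-p1,rcond=None)[0]; q1=p1+k[0]*v1;q2=p2+k[1]*v2
    print(((q1+q2)/2).round(3),np.linalg.norm(q1-q2).round(4))
for z in(.1,.11,.12,.13): print(z,ray(s,[(308,111.5),(308,121)],z).round(3).tolist(),ray(w,[(262,160),(262,213)],z).round(3).tolist())
# rim: fit from wrist
print("rim px in wrist", [np.round(pr(w,[.42+.076*np.cos(a),-.354+.076*np.sin(a),.11])) for a in (0,1.57,3.14,4.71)])
np.save("side5.npy",s,allow_pickle=True); save(t,"pics/t5.png")
E
```

```text
[ 0.415 -0.381  0.101] 0.0019
[ 0.414 -0.355  0.125] 0.0016
[ 0.414 -0.362  0.128] 0.0026
0.1 [[0.416, -0.417, 0.1], [0.412, -0.346, 0.1]] [[0.413, -0.355, 0.1], [0.418, -0.413, 0.1]]
0.11 [[0.416, -0.397, 0.11], [0.412, -0.327, 0.11]] [[0.412, -0.353, 0.11], [0.417, -0.409, 0.11]]
0.12 [[0.416, -0.377, 0.12], [0.412, -0.308, 0.12]] [[0.412, -0.352, 0.12], [0.417, -0.406, 0.12]]
0.13 [[0.415, -0.357, 0.13], [0.412, -0.289, 0.13]] [[0.412, -0.35, 0.13], [0.416, -0.402, 0.13]]
rim px in wrist [array([345., 168.]), array([278.,  80.]), array([193., 155.]), array([263., 231.])]
```

Emit:
drive_tool([
  {"claw": 0, "tx": 0, "ty": 0, "tz": 0, "rx": 0, "ry": 0, "rz": 0},
  {"claw": 0, "tx": 0, "ty": 0, "tz": 0, "rx": 0, "ry": 0, "rz": 0},
  {"claw": 0, "tx": 0.1, "ty": 0.1, "tz": 0.4, "rx": 0, "ry": 0, "rz": 0},
  {"claw": 0, "tx": 0.1, "ty": 0, "tz": 0.5, "rx": 0, "ry": 0, "rz": 0},
  {"claw": 0, "tx": 0, "ty": 0, "tz": 0.6, "rx": 0, "ry": 0, "rz": 0},
  {"claw": 0, "tx": 0, "ty": 0, "tz": 0.6, "rx": 0, "ry": 0, "rz": 0},
  {"claw": 0, "tx": 0, "ty": 0, "tz": 0.6, "rx": 0, "ry": 0, "rz": 0},
  {"claw": 0, "tx": 0, "ty": 0, "tz": 0.6, "rx": 0, "ry": 0, "rz": 0},
  {"claw": 0, "tx": 0, "ty": 0, "tz": 0.4, "rx": 0, "ry": 0, "rz": 0},
  {"claw": 0, "tx": 0, "ty": 0, "tz": 0.2, "rx": 0, "ry": 0, "rz": 0},
  {"claw": 0, "tx": 0, "ty": 0, "tz": 0.2, "rx": 0, "ry": 0, "rz": 0},
])

```text
time: 33.8
ee_pos: [0.4139, -0.3809, 0.1265]
eef_rot: [0.676, 0.737, -0.0, 0.0]
ft_force: [-1.6, -2.1, 5.0]
width: 0.0005
finger_force: 2.9
```

Emit:
drive_tool([
  {"claw": 0, "tx": 0, "ty": 0, "tz": 0.2, "rx": 0, "ry": 0, "rz": 0},
  {"claw": 0, "tx": 0, "ty": 0, "tz": 0, "rx": 0, "ry": 0, "rz": 0},
])

```text
time: 34.05
ee_pos: [0.4132, -0.382, 0.1229]
eef_rot: [0.676, 0.737, -0.001, 0.0]
ft_force: [-4.4, -5.2, 7.2]
width: 0.0004
finger_force: 4.9
```

Emit:
drive_tool([
  {"claw": 0, "tx": -0.2, "ty": 0, "tz": 0.3, "rx": 0, "ry": 0, "rz": 0},
  {"claw": 0, "tx": -0.2, "ty": 0, "tz": 0.3, "rx": 0, "ry": 0, "rz": 0},
  {"claw": 0, "tx": 0, "ty": 0, "tz": 0, "rx": 0, "ry": 0, "rz": 0},
])

```text
time: 34.42
ee_pos: [0.4144, -0.3886, 0.1101]
eef_rot: [0.676, 0.737, 0.0, -0.0]
ft_force: [0.4, -0.0, 0.4]
width: 0.0006
finger_force: 0.0
```

Emit:
drive_tool([
  {"claw": 0, "tx": 0, "ty": 0, "tz": 0.3, "rx": 0, "ry": 0, "rz": 0},
  {"claw": 0, "tx": 0, "ty": 0, "tz": 0.3, "rx": 0, "ry": 0, "rz": 0},
  {"claw": 0, "tx": 0, "ty": 0, "tz": 0, "rx": 0, "ry": 0, "rz": 0},
])

```text
time: 34.8
ee_pos: [0.4143, -0.3883, 0.0979]
eef_rot: [0.676, 0.737, 0.0, -0.001]
ft_force: [0.2, 0.2, 0.6]
width: 0.0005
finger_force: 0.0
```

Stone moved. Look again.

Emit:
drive_tool([
  {"claw": 0, "tx": 0, "ty": 0, "tz": -1, "rx": 0, "ry": 0, "rz": 0},
  {"claw": 0, "tx": 0, "ty": 0, "tz": -1, "rx": 0, "ry": 0, "rz": 0},
  {"claw": 0.5, "tx": 0, "ty": 0, "tz": -1, "rx": 0, "ry": 0, "rz": 0},
  {"claw": 1, "tx": 0, "ty": 0, "tz": -1, "rx": 0, "ry": 0, "rz": 0},
  {"claw": 1, "tx": 0, "ty": 0, "tz": -1, "rx": 0, "ry": 0, "rz": 0},
  {"claw": 1, "tx": 0, "ty": 0, "tz": -0.6, "rx": 0, "ry": 0, "rz": 0},
  {"claw": 1, "tx": 0, "ty": 0, "tz": 0, "rx": 0, "ry": 0, "rz": 0},
])

```text
time: 35.67
ee_pos: [0.4147, -0.3889, 0.211]
eef_rot: [0.676, 0.737, 0.0, 0.001]
ft_force: [-0.5, -0.1, -0.8]
width: 0.0471
finger_force: 0.0
```

```bash
python3 - <<'E'
from h import *
a=env.get_image("wrist")["img"]; b=env.get_image("side")["img"]
cv2.imwrite("pics/b6.png",cv2.cvtColor(np.hstack([cv2.resize(a[60:260,170:370],(400,400),interpolation=2),cv2.resize(b[100:160,275:335],(400,400),interpolation=2)]),cv2.COLOR_RGB2BGR))
E
python3 go.py
```

```text
t 35.77 p [ 0.4142 -0.3885  0.2099] yaw 95.0 tilt [ 0. -0. -1.] w 0.055 ff 0.0 ft [ 0.8  0.4 -0.8]
```

View pics/b6.png

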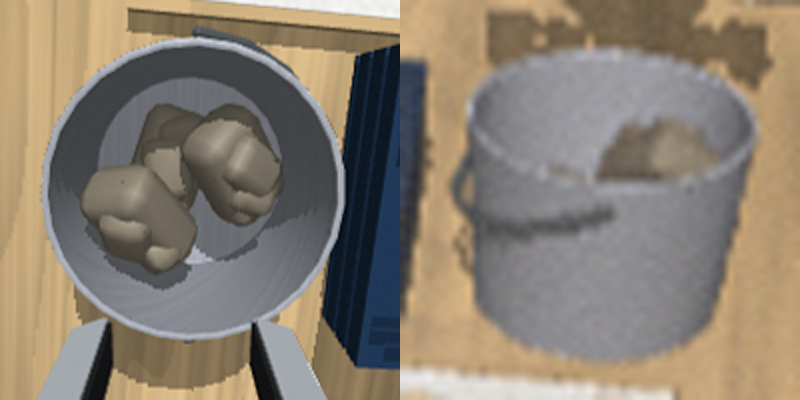

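Third stone slid down against the wall, now well below the rim; all three lie in the bucket. Next the right-hand bone.

Emit:
drive_tool([
  {"claw": 1, "tx": 0.9, "ty": 0, "tz": 0, "rx": 0, "ry": 0, "rz": 1},
  {"claw": 1, "tx": 0.9, "ty": 0, "tz": 0, "rx": 0, "ry": 0, "rz": 1},
  {"claw": 1, "tx": 0.9, "ty": 0, "tz": 0, "rx": 0, "ry": 0, "rz": 1},
  {"claw": 1, "tx": 0.9, "ty": -0.1, "tz": 0, "rx": 0, "ry": 0, "rz": 1},
  {"claw": 1, "tx": 0.8, "ty": -0.4, "tz": 0, "rx": 0, "ry": 0, "rz": 1},
  {"claw": 1, "tx": 0.8, "ty": -0.4, "tz": 0, "rx": 0, "ry": 0, "rz": 1},
  {"claw": 1, "tx": 0.8, "ty": -0.4, "tz": 0, "rx": 0, "ry": 0, "rz": 1},
  {"claw": 1, "tx": 0.8, "ty": -0.4, "tz": 0, "rx": 0, "ry": 0, "rz": 1},
  {"claw": 1, "tx": 0.6, "ty": -0.6, "tz": 0, "rx": 0, "ry": 0, "rz": 1},
  {"claw": 1, "tx": 0, "ty": 0, "tz": 0, "rx": 0, "ry": 0, "rz": 1},
  {"claw": 1, "tx": 0, "ty": 0, "tz": 0, "rx": 0, "ry": 0, "rz": 1},
  {"claw": 1, "tx": 0, "ty": 0, "tz": 0, "rx": 0, "ry": 0, "rz": 1},
])

```text
time: 37.28
ee_pos: [0.4073, -0.2288, 0.2097]
eef_rot: [0.954, 0.299, -0.0, -0.0]
ft_force: [0.1, -0.3, 0.4]
width: 0.0938
finger_force: 0.0
```

```bash
python3 go.py .448 -.182 .1 7  .448 -.182 .016 7; python3 m.py
```

```text
t 37.27 p [ 0.4073 -0.2288  0.2097] yaw 34.8 tilt [-0.001 -0.001 -1.   ] w 0.0938 ff 0.0 ft [ 0.1 -0.3  0.4]
rz 5.57 tx 2.31 ty -2.07 tz 5.48
rz -0.0 tx 0.0 ty 0.0 tz 4.2
px [260. 223.] A 490.0 rgb [144. 132. 111.] mean [ 0.447 -0.006] ax 95.0 rect [450. -11.] [82. 84.] 53 dtpk [0.447 0.015] dtmax 8.6
px [196. 226.] A 443.5 rgb [124. 110.  89.] mean [0.441 0.161] ax 167.0 rect [442. 162.] [ 41. 122.] 78 dtpk [0.486 0.149] dtmax 6.4
px [326. 221.] A 423.5 rgb [133. 122. 103.] mean [ 0.449 -0.181] ax -173.0 rect [ 449. -181.] [121.  39.] 7 dtpk [ 0.405 -0.184] dtmax 6.0
px [253. 160.] A 947.5 rgb [133. 119.  98.] mean [0.616 0.009] ax 171.0 rect [626.  13.] [198.  92.] 4 dtpk [0.583 0.015] dtmax 10.2
```

Emit:
drive_tool([
  {"claw": 1, "tx": 0, "ty": 0, "tz": 0.5, "rx": 0, "ry": 0, "rz": 1},
  {"claw": 1, "tx": 0, "ty": 0, "tz": 0.5, "rx": 0, "ry": 0, "rz": 1},
  {"claw": 1, "tx": 0, "ty": 0, "tz": 0.5, "rx": 0, "ry": 0, "rz": 1},
  {"claw": 1, "tx": 0, "ty": 0, "tz": 0.5, "rx": 0, "ry": 0, "rz": 1},
  {"claw": 1, "tx": 0, "ty": 0, "tz": 0.5, "rx": 0, "ry": 0, "rz": 1},
  {"claw": 1, "tx": 0.3, "ty": -0.1, "tz": 1, "rx": 0, "ry": 0, "rz": 0.6},
  {"claw": 1, "tx": 1, "ty": -1, "tz": 1, "rx": 0, "ry": 0, "rz": 0},
  {"claw": 1, "tx": 1, "ty": -1, "tz": 1, "rx": 0, "ry": 0, "rz": 0},
  {"claw": 1, "tx": 0, "ty": 0, "tz": 1, "rx": 0, "ry": 0, "rz": 0},
  {"claw": 1, "tx": 0, "ty": 0, "tz": 1, "rx": 0, "ry": 0, "rz": 0},
  {"claw": 1, "tx": 0, "ty": 0, "tz": 1, "rx": 0, "ry": 0, "rz": 0},
  {"claw": 1, "tx": 0, "ty": 0, "tz": 0, "rx": 0, "ry": 0, "rz": 0},
])

```text
time: 38.83
ee_pos: [0.4468, -0.1809, 0.039]
eef_rot: [0.998, 0.062, -0.001, -0.001]
ft_force: [0.1, 0.7, -0.2]
width: 0.0939
finger_force: 0.0
```

```bash
python3 go.py .449 -.181 .016 7; python3 - <<'E'
from h import *
d=env.get_image("wrist");t=env.get_image("top")
cv2.imwrite("pics/b7.png",cv2.cvtColor(np.hstack([cv2.resize(d["img"],(400,300)),cv2.resize(t["img"][100:250,200:350],(300,300),interpolation=2)]),cv2.COLOR_RGB2BGR))
E
```

```text
t 38.83 p [ 0.4468 -0.1809  0.039 ] yaw 7.1 tilt [-0.003 -0.002 -1.   ] w 0.0939 ff 0.0 ft [ 0.1  0.7 -0.2]
rz 0.01 tx 0.11 ty 0.02 tz 1.15
```

View pics/b7.png

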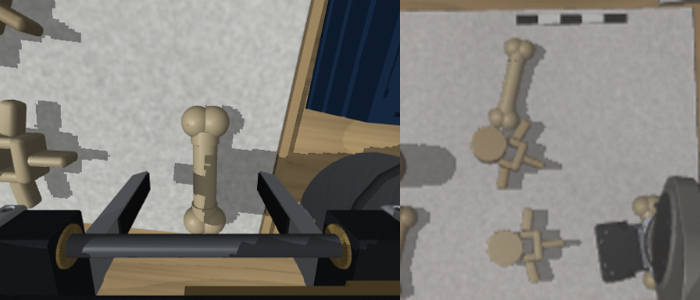

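Emit:
drive_tool([
  {"claw": 0.6, "tx": 0.1, "ty": 0, "tz": 0.7, "rx": 0, "ry": 0, "rz": 0},
  {"claw": 0, "tx": 0, "ty": 0, "tz": 0.4, "rx": 0, "ry": 0, "rz": 0},
  {"claw": 0, "tx": 0, "ty": 0, "tz": 0, "rx": 0, "ry": 0, "rz": 0},
  {"claw": 0, "tx": 0, "ty": 0, "tz": 0, "rx": 0, "ry": 0, "rz": 0},
  {"claw": 0, "tx": 0, "ty": 0, "tz": 0, "rx": 0, "ry": 0, "rz": 0},
  {"claw": 0, "tx": 0, "ty": 0, "tz": 0, "rx": 0, "ry": 0, "rz": 0},
  {"claw": 0, "tx": 0, "ty": 0, "tz": 0, "rx": 0, "ry": 0, "rz": 0},
  {"claw": 0, "tx": 0, "ty": 0, "tz": 0, "rx": 0, "ry": 0, "rz": 0},
  {"claw": 0, "tx": 0, "ty": 0, "tz": 0, "rx": 0, "ry": 0, "rz": 0},
  {"claw": 0, "tx": 0, "ty": 0, "tz": 0, "rx": 0, "ry": 0, "rz": 0},
  {"claw": 0, "tx": 0, "ty": 0, "tz": 0, "rx": 0, "ry": 0, "rz": 0},
])

```text
time: 40.3
ee_pos: [0.4501, -0.1812, 0.0185]
eef_rot: [0.998, 0.061, 0.0, -0.0]
ft_force: [-0.7, 0.4, 3.0]
width: 0.0213
finger_force: 30.0
```

Emit:
drive_tool([
  {"claw": 0, "tx": 0, "ty": 0, "tz": -1, "rx": 0, "ry": 0, "rz": 0},
  {"claw": 0, "tx": 0, "ty": 0, "tz": -1, "rx": 0, "ry": 0, "rz": 0},
  {"claw": 0, "tx": 0, "ty": 0, "tz": -1, "rx": 0, "ry": 0, "rz": 0},
  {"claw": 0, "tx": 0, "ty": 0, "tz": -1, "rx": 0, "ry": 0, "rz": 0},
  {"claw": 0, "tx": 0, "ty": 0, "tz": -1, "rx": 0, "ry": 0, "rz": 0},
  {"claw": 0, "tx": 0, "ty": 0, "tz": -1, "rx": 0, "ry": 0, "rz": 0},
  {"claw": 0, "tx": 0, "ty": 0, "tz": -1, "rx": 0, "ry": 0, "rz": 0},
  {"claw": 0, "tx": 0.7, "ty": 0, "tz": 0, "rx": 0, "ry": 0, "rz": -1},
  {"claw": 0, "tx": 0.7, "ty": 0, "tz": 0, "rx": 0, "ry": 0, "rz": -1},
  {"claw": 0, "tx": 0.7, "ty": 0, "tz": 0, "rx": 0, "ry": 0, "rz": -1},
  {"claw": 0, "tx": 0.7, "ty": 0.2, "tz": 0, "rx": 0, "ry": 0, "rz": -1},
  {"claw": 0, "tx": 0.7, "ty": 0.3, "tz": 0, "rx": 0, "ry": 0, "rz": -1},
])

```text
time: 41.8
ee_pos: [0.5209, -0.1698, 0.1582]
eef_rot: [0.961, 0.277, -0.0, -0.0]
ft_force: [0.1, 0.1, -1.3]
width: 0.0213
finger_force: 30.0
```

Emit:
drive_tool([
  {"claw": 0, "tx": 0.5, "ty": 0.3, "tz": 0, "rx": 0, "ry": 0, "rz": -1},
  {"claw": 0, "tx": 0, "ty": 0.5, "tz": 0, "rx": 0, "ry": 0, "rz": -1},
  {"claw": 0, "tx": 0, "ty": 0.5, "tz": 0, "rx": 0, "ry": 0, "rz": -1},
  {"claw": 0, "tx": 0, "ty": 0, "tz": 0, "rx": 0, "ry": 0, "rz": -1},
  {"claw": 0, "tx": 0, "ty": 0, "tz": 0, "rx": 0, "ry": 0, "rz": -1},
  {"claw": 0, "tx": -0.5, "ty": 0, "tz": 0, "rx": 0, "ry": 0, "rz": -1},
  {"claw": 0, "tx": -1, "ty": 0, "tz": 0, "rx": 0, "ry": 0, "rz": -1},
  {"claw": 0, "tx": -1, "ty": 0, "tz": 0, "rx": 0, "ry": 0, "rz": -1},
  {"claw": 0, "tx": -1, "ty": 0, "tz": 0, "rx": 0, "ry": 0, "rz": -1},
  {"claw": 0, "tx": -1, "ty": 0, "tz": 0, "rx": 0, "ry": 0, "rz": -1},
  {"claw": 0, "tx": -1, "ty": 0, "tz": 0, "rx": 0, "ry": 0, "rz": -1},
  {"claw": 0, "tx": -1, "ty": 0, "tz": 0, "rx": 0, "ry": 0, "rz": -0.6},
])

```text
time: 43.3
ee_pos: [0.5074, -0.3085, 0.1582]
eef_rot: [0.706, 0.708, -0.0, -0.0]
ft_force: [-0.1, -0.1, -0.9]
width: 0.0212
finger_force: 30.0
```

```bash
python3 go.py .56 -.352 .155 90 .56 -.352 .04 90; python3 m.py
```

```text
t 43.3 p [ 0.5074 -0.3085  0.1582] yaw 90.1 tilt [ 0.    -0.001 -1.   ] w 0.0212 ff 30.0 ft [-0.1 -0.1 -0.9]
rz 0.02 tx -2.17 ty 2.63 tz 0.16
rz -0.0 tx 0.0 ty 0.0 tz 5.75
px [260. 223.] A 494.0 rgb [140. 128. 108.] mean [ 0.447 -0.006] ax 95.0 rect [450. -11.] [82. 84.] 53 dtpk [0.447 0.015] dtmax 8.6
px [196. 226.] A 442.5 rgb [120. 107.  86.] mean [0.441 0.161] ax 168.0 rect [442. 162.] [ 41. 122.] 78 dtpk [0.486 0.149] dtmax 6.4
px [253. 160.] A 951.0 rgb [129. 116.  95.] mean [0.616 0.009] ax 171.0 rect [626.  13.] [198.  92.] 4 dtpk [0.583 0.015] dtmax 10.2
```

Emit:
drive_tool([
  {"claw": 0, "tx": -0.7, "ty": 0.9, "tz": 0, "rx": 0, "ry": 0, "rz": 0},
  {"claw": 0, "tx": -0.7, "ty": 0.9, "tz": 0, "rx": 0, "ry": 0, "rz": 0},
  {"claw": 0, "tx": -0.8, "ty": 0.85, "tz": 0, "rx": 0, "ry": 0, "rz": 0},
  {"claw": 0, "tx": 0, "ty": 0, "tz": 0.6, "rx": 0, "ry": 0, "rz": 0},
  {"claw": 0, "tx": 0, "ty": 0, "tz": 1, "rx": 0, "ry": 0, "rz": 0},
  {"claw": 0, "tx": 0, "ty": 0, "tz": 1, "rx": 0, "ry": 0, "rz": 0},
  {"claw": 0, "tx": 0, "ty": 0, "tz": 1, "rx": 0, "ry": 0, "rz": 0},
  {"claw": 0, "tx": 0, "ty": 0, "tz": 1, "rx": 0, "ry": 0, "rz": 0},
  {"claw": 0, "tx": 0, "ty": 0, "tz": 1, "rx": 0, "ry": 0, "rz": 0},
  {"claw": 0, "tx": 0, "ty": 0, "tz": 0.6, "rx": 0, "ry": 0, "rz": 0},
])

```text
time: 44.6
ee_pos: [0.5605, -0.3517, 0.0329]
eef_rot: [0.707, 0.707, -0.0, -0.001]
ft_force: [-0.3, -0.1, -1.1]
width: 0.0212
finger_force: 30.0
```

Emit:
drive_tool([
  {"claw": 0.4, "tx": 0, "ty": 0, "tz": 0, "rx": 0, "ry": 0, "rz": 0},
  {"claw": 0.4, "tx": 0, "ty": 0, "tz": 0, "rx": 0, "ry": 0, "rz": 0},
  {"claw": 0.4, "tx": 0, "ty": 0, "tz": 0, "rx": 0, "ry": 0, "rz": 0},
  {"claw": 0.4, "tx": 0, "ty": 0, "tz": -1, "rx": 0, "ry": 0, "rz": 0},
  {"claw": 0.4, "tx": 0, "ty": 0, "tz": -1, "rx": 0, "ry": 0, "rz": 0},
  {"claw": 0.4, "tx": 0, "ty": 0, "tz": -1, "rx": 0, "ry": 0, "rz": 0},
  {"claw": 0.4, "tx": 0, "ty": 0, "tz": -1, "rx": 0, "ry": 0, "rz": 0},
  {"claw": 1, "tx": 0, "ty": 0, "tz": -1, "rx": 0, "ry": 0, "rz": 0},
  {"claw": 1, "tx": 0.5, "ty": 0, "tz": -1, "rx": 0, "ry": 0, "rz": 0},
  {"claw": 1, "tx": 1, "ty": 0, "tz": 0, "rx": 0, "ry": 0, "rz": 0},
  {"claw": 1, "tx": 1, "ty": 0, "tz": 0, "rx": 0, "ry": 0, "rz": 0},
  {"claw": 1, "tx": 1, "ty": 0, "tz": 0, "rx": 0, "ry": 0, "rz": 0},
])

```text
time: 46.1
ee_pos: [0.5605, -0.2797, 0.1538]
eef_rot: [0.707, 0.707, -0.0, -0.001]
ft_force: [-0.3, -0.8, -1.1]
width: 0.0842
finger_force: 0.0
```

Emit:
drive_tool([
  {"claw": 1, "tx": 1, "ty": 0, "tz": 0, "rx": 0, "ry": 0, "rz": -1},
  {"claw": 1, "tx": 1, "ty": 0, "tz": 0, "rx": 0, "ry": 0, "rz": -1},
  {"claw": 1, "tx": 1, "ty": 0, "tz": 0, "rx": 0, "ry": 0, "rz": -1},
  {"claw": 1, "tx": 1, "ty": 0, "tz": 0, "rx": 0, "ry": 0, "rz": -1},
  {"claw": 1, "tx": 1, "ty": 0.1, "tz": 0, "rx": 0, "ry": 0, "rz": -1},
  {"claw": 1, "tx": 1, "ty": 0.2, "tz": 0, "rx": 0, "ry": 0, "rz": -1},
  {"claw": 1, "tx": 0.9, "ty": 0.3, "tz": 0, "rx": 0, "ry": 0, "rz": -1},
  {"claw": 1, "tx": 0.9, "ty": 0.4, "tz": 0, "rx": 0, "ry": 0, "rz": -1},
  {"claw": 1, "tx": 0.8, "ty": 0.5, "tz": 0, "rx": 0, "ry": 0, "rz": -1},
  {"claw": 1, "tx": 0.8, "ty": 0.6, "tz": 0, "rx": 0, "ry": 0, "rz": -1},
  {"claw": 1, "tx": 0.7, "ty": 0.7, "tz": 0, "rx": 0, "ry": 0, "rz": -1},
  {"claw": 1, "tx": 0.7, "ty": 0.7, "tz": 0, "rx": 0, "ry": 0, "rz": -1},
])

```text
time: 47.6
ee_pos: [0.5218, -0.0464, 0.154]
eef_rot: [0.257, 0.966, -0.0, -0.0]
ft_force: [0.6, -1.2, 0.3]
width: 0.0945
finger_force: 0.0
```

```bash
python3 go.py .441 .161 .1 167 .441 .161 .016 167
```

```text
t 47.6 p [ 0.5218 -0.0464  0.154 ] yaw 150.2 tilt [ 0.001 -0.    -1.   ] w 0.0945 ff 0.0 ft [ 0.6 -1.2  0.3]
rz -3.36 tx 6.27 ty 9.19 tz 2.7
rz -0.0 tx 0.0 ty 0.0 tz 4.2
```

Emit:
drive_tool([
  {"claw": 1, "tx": 0, "ty": 0, "tz": 0, "rx": 0, "ry": 0, "rz": -1},
  {"claw": 1, "tx": 0, "ty": 0, "tz": 0, "rx": 0, "ry": 0, "rz": -1},
  {"claw": 1, "tx": 0, "ty": 0, "tz": 0, "rx": 0, "ry": 0, "rz": -1},
  {"claw": 1, "tx": 0.6, "ty": 0.9, "tz": 0, "rx": 0, "ry": 0, "rz": -0.4},
  {"claw": 1, "tx": 0.6, "ty": 0.9, "tz": 0, "rx": 0, "ry": 0, "rz": 0},
  {"claw": 1, "tx": 0.6, "ty": 0.9, "tz": 0, "rx": 0, "ry": 0, "rz": 0},
  {"claw": 1, "tx": 0.6, "ty": 0.9, "tz": 0, "rx": 0, "ry": 0, "rz": 0},
  {"claw": 1, "tx": 0.6, "ty": 0.9, "tz": 0, "rx": 0, "ry": 0, "rz": 0},
  {"claw": 1, "tx": 0.6, "ty": 0.9, "tz": 0, "rx": 0, "ry": 0, "rz": 0},
  {"claw": 1, "tx": 0.6, "ty": 0.9, "tz": 0, "rx": 0, "ry": 0, "rz": 0},
  {"claw": 1, "tx": 0.6, "ty": 0.9, "tz": 0, "rx": 0, "ry": 0, "rz": 0},
  {"claw": 1, "tx": 0.6, "ty": 0.9, "tz": 0, "rx": 0, "ry": 0, "rz": 0},
])

```text
time: 49.1
ee_pos: [0.4535, 0.1361, 0.1546]
eef_rot: [0.113, 0.994, -0.0, 0.0]
ft_force: [0.1, 0.4, -0.1]
width: 0.0939
finger_force: 0.0
```

Emit:
drive_tool([
  {"claw": 1, "tx": 0.8, "ty": 1, "tz": 0.5, "rx": 0, "ry": 0, "rz": 0},
  {"claw": 1, "tx": 0, "ty": 0.1, "tz": 1, "rx": 0, "ry": 0, "rz": 0},
  {"claw": 1, "tx": 0, "ty": 0, "tz": 1, "rx": 0, "ry": 0, "rz": 0},
  {"claw": 1, "tx": 0, "ty": 0, "tz": 1, "rx": 0, "ry": 0, "rz": 0},
  {"claw": 1, "tx": 0, "ty": 0, "tz": 1, "rx": 0, "ry": 0, "rz": 0},
  {"claw": 0.7, "tx": 0, "ty": 0, "tz": 1, "rx": 0, "ry": 0, "rz": 0},
  {"claw": 0.5, "tx": 0, "ty": 0, "tz": 0.8, "rx": 0, "ry": 0, "rz": 0},
  {"claw": 0.5, "tx": 0, "ty": 0, "tz": 0.5, "rx": 0, "ry": 0, "rz": 0},
  {"claw": 0.5, "tx": 0, "ty": 0, "tz": 0, "rx": 0, "ry": 0, "rz": 0},
])

```text
time: 50.22
ee_pos: [0.4435, 0.1597, 0.0182]
eef_rot: [0.113, 0.994, -0.0, -0.0]
ft_force: [0.2, 0.2, -0.8]
width: 0.0575
finger_force: 0.0
```

```bash
python3 go.py .441 .161 .016 167; python3 - <<'E'
from h import *
d=env.get_image("wrist");t=env.get_image("top")
cv2.imwrite("pics/b8.png",cv2.cvtColor(np.hstack([cv2.resize(d["img"],(400,300)),cv2.resize(t["img"][100:250,230:450],(400,273),interpolation=2)[:,:,:] if 0 else cv2.resize(t["img"][110:260,250:450],(400,300),interpolation=2)]),cv2.COLOR_RGB2BGR))
E
```

```text
t 50.23 p [0.4435 0.1597 0.0182] yaw 167.0 tilt [ 0.001 -0.    -1.   ] w 0.0575 ff 0.0 ft [ 0.2  0.2 -0.8]
rz 0.0 tx 0.14 ty 0.04 tz 0.11
```

View pics/b8.png

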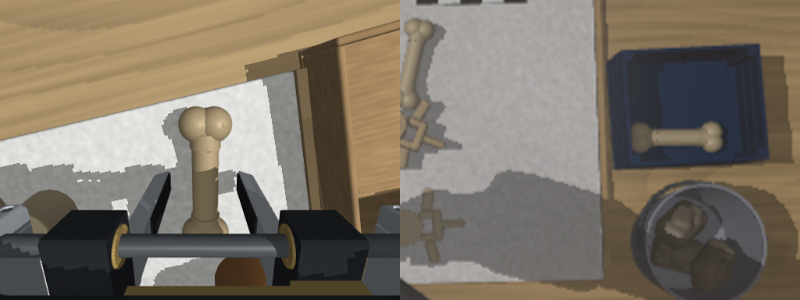

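Emit:
drive_tool([
  {"claw": 0, "tx": 0.1, "ty": 0, "tz": 0.1, "rx": 0, "ry": 0, "rz": 0},
  {"claw": 0, "tx": 0, "ty": 0, "tz": 0, "rx": 0, "ry": 0, "rz": 0},
  {"claw": 0, "tx": 0, "ty": 0, "tz": 0, "rx": 0, "ry": 0, "rz": 0},
  {"claw": 0, "tx": 0, "ty": 0, "tz": 0, "rx": 0, "ry": 0, "rz": 0},
  {"claw": 0, "tx": 0, "ty": 0, "tz": 0, "rx": 0, "ry": 0, "rz": 0},
  {"claw": 0, "tx": 0, "ty": 0, "tz": 0, "rx": 0, "ry": 0, "rz": 0},
  {"claw": 0, "tx": 0, "ty": 0, "tz": 0, "rx": 0, "ry": 0, "rz": 0},
])

```text
time: 51.2
ee_pos: [0.4421, 0.1599, 0.0166]
eef_rot: [0.113, 0.994, 0.0, 0.0]
ft_force: [-0.7, -0.4, 6.0]
width: 0.0213
finger_force: 30.0
```

Emit:
drive_tool([
  {"claw": 0, "tx": 0, "ty": 0, "tz": -1, "rx": 0, "ry": 0, "rz": 0},
  {"claw": 0, "tx": 0, "ty": 0, "tz": -1, "rx": 0, "ry": 0, "rz": 0},
  {"claw": 0, "tx": 0, "ty": 0, "tz": -1, "rx": 0, "ry": 0, "rz": 0},
  {"claw": 0, "tx": 0, "ty": 0, "tz": -1, "rx": 0, "ry": 0, "rz": 0},
  {"claw": 0, "tx": 0, "ty": 0, "tz": -1, "rx": 0, "ry": 0, "rz": 0},
  {"claw": 0, "tx": 0, "ty": 0, "tz": -1, "rx": 0, "ry": 0, "rz": 0},
  {"claw": 0, "tx": 0, "ty": 0, "tz": -1, "rx": 0, "ry": 0, "rz": 0},
  {"claw": 0, "tx": 0, "ty": -0.9, "tz": -0.5, "rx": 0, "ry": 0, "rz": 0},
  {"claw": 0, "tx": -0.3, "ty": -0.9, "tz": 0, "rx": 0, "ry": 0, "rz": 0},
  {"claw": 0, "tx": -0.3, "ty": -0.9, "tz": 0, "rx": 0, "ry": 0, "rz": 0},
  {"claw": 0, "tx": -0.3, "ty": -0.9, "tz": 0, "rx": 0, "ry": 0, "rz": 0},
])

```text
time: 52.58
ee_pos: [0.4432, 0.085, 0.1668]
eef_rot: [0.113, 0.994, -0.0, -0.0]
ft_force: [0.0, 0.1, -1.4]
width: 0.0211
finger_force: 30.0
```

Emit:
drive_tool([
  {"claw": 0, "tx": -0.5, "ty": -0.8, "tz": 0, "rx": 0, "ry": 0, "rz": 1},
  {"claw": 0, "tx": -0.6, "ty": -0.8, "tz": 0, "rx": 0, "ry": 0, "rz": 1},
  {"claw": 0, "tx": -0.7, "ty": -0.7, "tz": 0, "rx": 0, "ry": 0, "rz": 1},
  {"claw": 0, "tx": -0.8, "ty": -0.6, "tz": 0, "rx": 0, "ry": 0, "rz": 1},
  {"claw": 0, "tx": -0.8, "ty": -0.5, "tz": 0, "rx": 0, "ry": 0, "rz": 1},
  {"claw": 0, "tx": -0.9, "ty": -0.3, "tz": 0, "rx": 0, "ry": 0, "rz": 1},
  {"claw": 0, "tx": -1, "ty": -0.2, "tz": 0, "rx": 0, "ry": 0, "rz": 1},
  {"claw": 0, "tx": -1, "ty": 0, "tz": 0, "rx": 0, "ry": 0, "rz": 1},
  {"claw": 0, "tx": -1, "ty": 0, "tz": 0, "rx": 0, "ry": 0, "rz": 1},
  {"claw": 0, "tx": -1, "ty": 0, "tz": 0, "rx": 0, "ry": 0, "rz": 1},
  {"claw": 0, "tx": -1, "ty": 0.2, "tz": 0, "rx": 0, "ry": 0, "rz": 1},
  {"claw": 0, "tx": -1, "ty": 0.2, "tz": 0, "rx": 0, "ry": 0, "rz": 1},
])

```text
time: 54.08
ee_pos: [0.5622, -0.1184, 0.1666]
eef_rot: [0.596, 0.803, 0.0, -0.0]
ft_force: [-0.3, -0.2, -1.2]
width: 0.0208
finger_force: 30.0
```

```bash
python3 go.py .626 -.352 .155 90 ; python3 m.py; python3 -c "
import cv2,glob,os
f=sorted(glob.glob('pics/top_*.png'),key=os.path.getmtime)[-1];i=cv2.imread(f);cv2.imwrite('pics/c9.png',cv2.resize(i[100:255,160:360],(800,600),interpolation=2))"
```

```text
t 54.08 p [ 0.5622 -0.1184  0.1666] yaw 106.8 tilt [ 0. -0. -1.] w 0.0208 ff 30.0 ft [-0.3 -0.2 -1.2]
rz 3.37 tx -11.68 ty 3.19 tz 0.58
px [260. 223.] A 492.5 rgb [145. 133. 111.] mean [ 0.447 -0.006] ax 96.0 rect [445. -12.] [82. 84.] 44 dtpk [0.444 0.015] dtmax 8.6
px [291. 178.] A 214.0 rgb [123.  109.5  89. ] mean [ 0.565 -0.091] ax 105.0 rect [563. -94.] [53. 40.] 89 dtpk [ 0.563 -0.084] dtmax 7.2
px [253. 160.] A 952.5 rgb [133. 119.  98.] mean [0.616 0.009] ax 171.0 rect [625.  13.] [198.  92.] 4 dtpk [0.583 0.015] dtmax 10.2
```

View pics/c9.png

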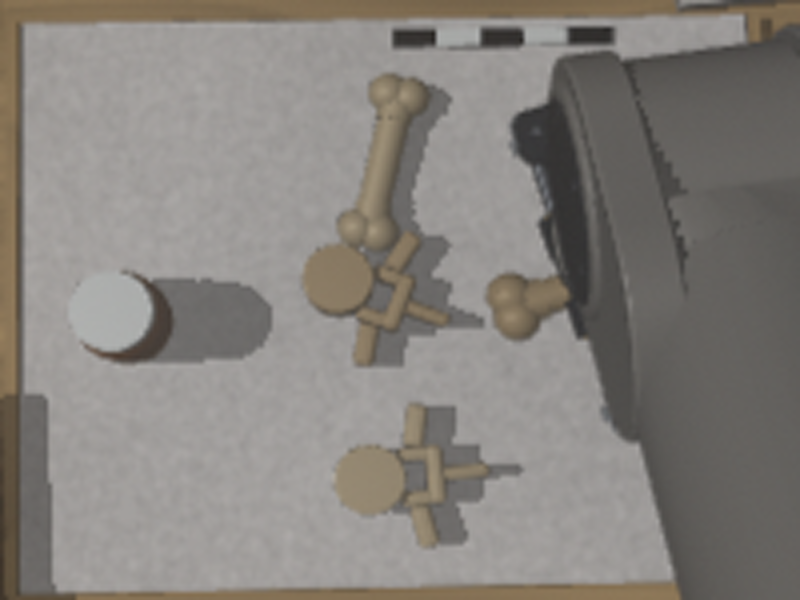

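Emit:
drive_tool([
  {"claw": 0, "tx": -0.5, "ty": 0, "tz": 0, "rx": 0, "ry": 0, "rz": 1},
  {"claw": 0, "tx": 0, "ty": 0, "tz": 0, "rx": 0, "ry": 0, "rz": 1},
  {"claw": 0, "tx": 0, "ty": 0, "tz": 0, "rx": 0, "ry": 0, "rz": 1},
  {"claw": 0, "tx": -1, "ty": 0.3, "tz": 0, "rx": 0, "ry": 0, "rz": 0.4},
  {"claw": 0, "tx": -1, "ty": 0.3, "tz": 0, "rx": 0, "ry": 0, "rz": 0},
  {"claw": 0, "tx": -1, "ty": 0.3, "tz": 0, "rx": 0, "ry": 0, "rz": 0},
  {"claw": 0, "tx": -1, "ty": 0.3, "tz": 0, "rx": 0, "ry": 0, "rz": 0},
  {"claw": 0, "tx": -1, "ty": 0.3, "tz": 0, "rx": 0, "ry": 0, "rz": 0},
  {"claw": 0, "tx": -1, "ty": 0.3, "tz": 0, "rx": 0, "ry": 0, "rz": 0},
  {"claw": 0, "tx": -1, "ty": 0.3, "tz": 0, "rx": 0, "ry": 0, "rz": 0},
  {"claw": 0, "tx": -1, "ty": 0.3, "tz": 0, "rx": 0, "ry": 0, "rz": 0},
  {"claw": 0, "tx": -1, "ty": 0.3, "tz": 0, "rx": 0, "ry": 0, "rz": 0},
])

```text
time: 55.62
ee_pos: [0.6199, -0.3086, 0.1665]
eef_rot: [0.707, 0.707, 0.0, -0.0]
ft_force: [-0.6, -0.1, -0.8]
width: 0.0212
finger_force: 30.0
```

Emit:
drive_tool([
  {"claw": 0, "tx": -1, "ty": 0.3, "tz": 0, "rx": 0, "ry": 0, "rz": 0},
  {"claw": 0, "tx": -1, "ty": 0.1, "tz": 0, "rx": 0, "ry": 0, "rz": 0},
  {"claw": 0, "tx": 0, "ty": 0, "tz": 0, "rx": 0, "ry": 0, "rz": 0},
])

```text
time: 56.0
ee_pos: [0.6271, -0.3495, 0.166]
eef_rot: [0.708, 0.706, -0.0, -0.0]
ft_force: [0.1, -0.2, -1.4]
width: 0.0214
finger_force: 30.0
```

```bash
python3 go.py .626 -.352 .035 90; python3 -c "
from h import *
d=env.get_image('top')
print('bone',ray(d,(255.7,141.3),.026).round(3),'v1',ray(d,(244.5,172.4),.052).round(3),'v2',ray(d,(252.5,224),.052).round(3),'jar',ray(d,(188,180),.097).round(3))"
```

```text
t 56.0 p [ 0.6271 -0.3495  0.166 ] yaw 89.9 tilt [-0. -0. -1.] w 0.0214 ff 30.0 ft [ 0.1 -0.2 -1.4]
rz -0.03 tx -0.13 ty -0.05 tz 6.55
bone [[0.665 0.001 0.026]] v1 [[0.579 0.032 0.052]] v2 [[0.444 0.013 0.052]] jar [[0.557 0.173 0.097]]
```

Emit:
drive_tool([
  {"claw": 0, "tx": -0.1, "ty": 0, "tz": 1, "rx": 0, "ry": 0, "rz": 0},
  {"claw": 0, "tx": 0, "ty": 0, "tz": 1, "rx": 0, "ry": 0, "rz": 0},
  {"claw": 0, "tx": 0, "ty": 0, "tz": 1, "rx": 0, "ry": 0, "rz": 0},
  {"claw": 0, "tx": 0, "ty": 0, "tz": 1, "rx": 0, "ry": 0, "rz": 0},
  {"claw": 0, "tx": 0, "ty": 0, "tz": 1, "rx": 0, "ry": 0, "rz": 0},
  {"claw": 0, "tx": 0, "ty": 0, "tz": 1, "rx": 0, "ry": 0, "rz": 0},
  {"claw": 0, "tx": 0, "ty": 0, "tz": 0.5, "rx": 0, "ry": 0, "rz": 0},
  {"claw": 0.4, "tx": 0, "ty": 0, "tz": 0, "rx": 0, "ry": 0, "rz": 0},
  {"claw": 0.4, "tx": 0, "ty": 0, "tz": 0, "rx": 0, "ry": 0, "rz": 0},
  {"claw": 0.4, "tx": 0, "ty": 0, "tz": 0, "rx": 0, "ry": 0, "rz": 0},
  {"claw": 0.4, "tx": 0, "ty": 0, "tz": -1, "rx": 0, "ry": 0, "rz": 0},
  {"claw": 0.4, "tx": 0, "ty": 0, "tz": -1, "rx": 0, "ry": 0, "rz": 0},
])

```text
time: 57.55
ee_pos: [0.628, -0.3493, 0.0786]
eef_rot: [0.707, 0.707, 0.0, 0.0]
ft_force: [0.0, -0.8, 0.2]
width: 0.0375
finger_force: 0.0
```

Emit:
drive_tool([
  {"claw": 0.4, "tx": 0, "ty": 0, "tz": -1, "rx": 0, "ry": 0, "rz": 0},
  {"claw": 0.4, "tx": 0, "ty": 0, "tz": -1, "rx": 0, "ry": 0, "rz": 0},
  {"claw": 1, "tx": 0.5, "ty": 0, "tz": -1, "rx": 0, "ry": 0, "rz": 0},
  {"claw": 1, "tx": 1, "ty": 0.2, "tz": 0, "rx": 0, "ry": 0, "rz": 0},
  {"claw": 1, "tx": 1, "ty": 0.2, "tz": 0, "rx": 0, "ry": 0, "rz": -1},
  {"claw": 1, "tx": 1, "ty": 0.2, "tz": 0, "rx": 0, "ry": 0, "rz": -1},
  {"claw": 1, "tx": 1, "ty": 0.3, "tz": 0, "rx": 0, "ry": 0, "rz": -1},
  {"claw": 1, "tx": 1, "ty": 0.3, "tz": 0, "rx": 0, "ry": 0, "rz": -1},
  {"claw": 1, "tx": 1, "ty": 0.4, "tz": 0, "rx": 0, "ry": 0, "rz": -1},
  {"claw": 1, "tx": 0.9, "ty": 0.5, "tz": 0, "rx": 0, "ry": 0, "rz": -1},
  {"claw": 1, "tx": 0.8, "ty": 0.6, "tz": 0, "rx": 0, "ry": 0, "rz": -1},
  {"claw": 1, "tx": 0.7, "ty": 0.7, "tz": 0, "rx": 0, "ry": 0, "rz": -1},
])

```text
time: 59.05
ee_pos: [0.6485, -0.1536, 0.136]
eef_rot: [0.421, 0.907, 0.0, -0.0]
ft_force: [0.4, 0.5, -0.7]
width: 0.0938
finger_force: 0.0
```

Emit:
drive_tool([
  {"claw": 1, "tx": 0, "ty": 1, "tz": 0, "rx": 0, "ry": 0, "rz": -1},
  {"claw": 1, "tx": 0, "ty": 1, "tz": 0, "rx": 0, "ry": 0, "rz": -1},
  {"claw": 1, "tx": 0, "ty": 1, "tz": 0, "rx": 0, "ry": 0, "rz": -1},
  {"claw": 1, "tx": 0, "ty": 1, "tz": 0, "rx": 0, "ry": 0, "rz": -1},
  {"claw": 1, "tx": 0, "ty": 0, "tz": 0, "rx": 0, "ry": 0, "rz": -1},
  {"claw": 1, "tx": 0, "ty": 0, "tz": 0, "rx": 0, "ry": 0, "rz": -1},
  {"claw": 1, "tx": 0, "ty": 0, "tz": 0, "rx": 0, "ry": 0, "rz": -1},
])

```text
time: 59.92
ee_pos: [0.7021, -0.0953, 0.1359]
eef_rot: [0.128, 0.992, 0.0, -0.001]
ft_force: [0.9, -0.7, -0.7]
width: 0.0938
finger_force: 0.0
```

```bash
python3 go.py .665 .001 .016 165
```

```text
t 59.92 p [ 0.7021 -0.0953  0.1359] yaw 165.2 tilt [ 0.001  0.    -1.   ] w 0.0938 ff 0.0 ft [ 0.9 -0.7 -0.7]
rz 0.05 tx 3.04 ty 4.17 tz 6.0
```

Emit:
drive_tool([
  {"claw": 1, "tx": 0.75, "ty": 1, "tz": 0, "rx": 0, "ry": 0, "rz": 0},
  {"claw": 1, "tx": 0.75, "ty": 1, "tz": 0, "rx": 0, "ry": 0, "rz": 0},
  {"claw": 1, "tx": 0.75, "ty": 1, "tz": 0, "rx": 0, "ry": 0, "rz": 0},
  {"claw": 1, "tx": 0.8, "ty": 1, "tz": 0, "rx": 0, "ry": 0, "rz": 0},
  {"claw": 1, "tx": 0, "ty": 0.15, "tz": 1, "rx": 0, "ry": 0, "rz": 0},
  {"claw": 1, "tx": 0, "ty": 0, "tz": 1, "rx": 0, "ry": 0, "rz": 0},
  {"claw": 1, "tx": 0, "ty": 0, "tz": 1, "rx": 0, "ry": 0, "rz": 0},
  {"claw": 0.8, "tx": 0, "ty": 0, "tz": 1, "rx": 0, "ry": 0, "rz": 0},
  {"claw": 0.6, "tx": 0, "ty": 0, "tz": 1, "rx": 0, "ry": 0, "rz": 0},
  {"claw": 0.5, "tx": 0, "ty": 0, "tz": 1, "rx": 0, "ry": 0, "rz": 0},
  {"claw": 0, "tx": 0, "ty": 0, "tz": 0, "rx": 0, "ry": 0, "rz": 0},
  {"claw": 0, "tx": 0, "ty": 0, "tz": 0, "rx": 0, "ry": 0, "rz": 0},
])

```text
time: 61.42
ee_pos: [0.6656, -0.0011, 0.0169]
eef_rot: [0.131, 0.991, 0.0, 0.0]
ft_force: [-0.1, -0.4, 1.5]
width: 0.0478
finger_force: 0.0
```

Emit:
drive_tool([
  {"claw": 0, "tx": 0, "ty": 0, "tz": 0, "rx": 0, "ry": 0, "rz": 0},
  {"claw": 0, "tx": 0, "ty": 0, "tz": 0, "rx": 0, "ry": 0, "rz": 0},
  {"claw": 0, "tx": 0, "ty": 0, "tz": 0, "rx": 0, "ry": 0, "rz": 0},
  {"claw": 0, "tx": 0, "ty": 0, "tz": 0, "rx": 0, "ry": 0, "rz": 0},
  {"claw": 0, "tx": 0, "ty": 0, "tz": 0, "rx": 0, "ry": 0, "rz": 0},
])

```text
time: 62.05
ee_pos: [0.6656, -0.0011, 0.017]
eef_rot: [0.131, 0.991, 0.0, 0.0]
ft_force: [-0.8, 0.3, 6.5]
width: 0.0208
finger_force: 30.0
```

Emit:
drive_tool([
  {"claw": 0, "tx": 0, "ty": 0, "tz": -1, "rx": 0, "ry": 0, "rz": 0},
  {"claw": 0, "tx": 0, "ty": 0, "tz": -1, "rx": 0, "ry": 0, "rz": 0},
  {"claw": 0, "tx": 0, "ty": 0, "tz": -1, "rx": 0, "ry": 0, "rz": 0},
  {"claw": 0, "tx": 0, "ty": 0, "tz": -1, "rx": 0, "ry": 0, "rz": 0},
  {"claw": 0, "tx": 0, "ty": 0, "tz": -1, "rx": 0, "ry": 0, "rz": 0},
  {"claw": 0, "tx": 0, "ty": 0, "tz": -1, "rx": 0, "ry": 0, "rz": 0},
  {"claw": 0, "tx": 0, "ty": -0.9, "tz": -1, "rx": 0, "ry": 0, "rz": 0},
  {"claw": 0, "tx": 0, "ty": -1, "tz": 0, "rx": 0, "ry": 0, "rz": 1},
  {"claw": 0, "tx": 0, "ty": -1, "tz": 0, "rx": 0, "ry": 0, "rz": 1},
  {"claw": 0, "tx": 0, "ty": -1, "tz": 0, "rx": 0, "ry": 0, "rz": 1},
  {"claw": 0, "tx": -0.4, "ty": -0.9, "tz": 0, "rx": 0, "ry": 0, "rz": 1},
  {"claw": 0, "tx": -0.5, "ty": -0.8, "tz": 0, "rx": 0, "ry": 0, "rz": 1},
])

```text
time: 63.55
ee_pos: [0.6369, -0.114, 0.1573]
eef_rot: [0.343, 0.939, 0.0, 0.0]
ft_force: [0.4, 0.1, -0.3]
width: 0.0207
finger_force: 30.0
```

Emit:
drive_tool([
  {"claw": 0, "tx": -0.6, "ty": -0.8, "tz": 0, "rx": 0, "ry": 0, "rz": 1},
  {"claw": 0, "tx": -0.7, "ty": -0.7, "tz": 0, "rx": 0, "ry": 0, "rz": 1},
  {"claw": 0, "tx": -0.8, "ty": -0.6, "tz": 0, "rx": 0, "ry": 0, "rz": 1},
  {"claw": 0, "tx": -0.8, "ty": -0.5, "tz": 0, "rx": 0, "ry": 0, "rz": 1},
  {"claw": 0, "tx": -0.9, "ty": -0.4, "tz": 0, "rx": 0, "ry": 0, "rz": 1},
  {"claw": 0, "tx": -0.9, "ty": -0.3, "tz": 0, "rx": 0, "ry": 0, "rz": 1},
  {"claw": 0, "tx": -1, "ty": -0.2, "tz": 0, "rx": 0, "ry": 0, "rz": 1},
  {"claw": 0, "tx": -1, "ty": 0, "tz": 0, "rx": 0, "ry": 0, "rz": 1},
  {"claw": 0, "tx": -1, "ty": 0, "tz": 0, "rx": 0, "ry": 0, "rz": 1},
  {"claw": 0, "tx": -1, "ty": 0, "tz": 0, "rx": 0, "ry": 0, "rz": 1},
])

```text
time: 64.8
ee_pos: [0.6559, -0.3098, 0.1571]
eef_rot: [0.708, 0.706, 0.0, -0.0]
ft_force: [0.3, 0.5, -1.2]
width: 0.0211
finger_force: 30.0
```

```bash
python3 go.py .593 -.352 .155 90
```

```text
t 64.8 p [ 0.6559 -0.3098  0.1571] yaw 89.8 tilt [ 0.001  0.    -1.   ] w 0.0211 ff 30.0 ft [ 0.3  0.5 -1.2]
rz -0.03 tx -2.11 ty -3.14 tz 0.11
```

Emit:
drive_tool([
  {"claw": 0, "tx": -0.7, "ty": -1, "tz": 0, "rx": 0, "ry": 0, "rz": 0},
  {"claw": 0, "tx": -0.7, "ty": -1, "tz": 0, "rx": 0, "ry": 0, "rz": 0},
  {"claw": 0, "tx": -0.7, "ty": -1, "tz": 0, "rx": 0, "ry": 0, "rz": 0},
  {"claw": 0, "tx": 0, "ty": -0.1, "tz": 1, "rx": 0, "ry": 0, "rz": 0},
  {"claw": 0, "tx": 0, "ty": 0, "tz": 1, "rx": 0, "ry": 0, "rz": 0},
  {"claw": 0, "tx": 0, "ty": 0, "tz": 1, "rx": 0, "ry": 0, "rz": 0},
  {"claw": 0, "tx": 0, "ty": 0, "tz": 1, "rx": 0, "ry": 0, "rz": 0},
  {"claw": 0, "tx": 0, "ty": 0, "tz": 1, "rx": 0, "ry": 0, "rz": 0},
  {"claw": 0, "tx": 0, "ty": 0, "tz": 0, "rx": 0, "ry": 0, "rz": 0},
])

```text
time: 65.92
ee_pos: [0.5928, -0.3507, 0.0543]
eef_rot: [0.707, 0.707, -0.0, -0.001]
ft_force: [0.9, -0.0, -1.0]
width: 0.0213
finger_force: 30.0
```

Emit:
drive_tool([
  {"claw": 0.4, "tx": 0, "ty": 0, "tz": 0, "rx": 0, "ry": 0, "rz": 0},
  {"claw": 0.4, "tx": 0, "ty": 0, "tz": 0, "rx": 0, "ry": 0, "rz": 0},
  {"claw": 0.4, "tx": 0, "ty": 0, "tz": 0, "rx": 0, "ry": 0, "rz": 0},
  {"claw": 0.4, "tx": 0, "ty": 0, "tz": -1, "rx": 0, "ry": 0, "rz": 0},
  {"claw": 0.4, "tx": 0, "ty": 0, "tz": -1, "rx": 0, "ry": 0, "rz": 0},
  {"claw": 1, "tx": 0, "ty": 0, "tz": -1, "rx": 0, "ry": 0, "rz": 0},
  {"claw": 1, "tx": 0, "ty": 0, "tz": -1, "rx": 0, "ry": 0, "rz": 0},
  {"claw": 1, "tx": 0.5, "ty": 0, "tz": -1, "rx": 0, "ry": 0, "rz": 0},
  {"claw": 1, "tx": 1, "ty": 0, "tz": 0, "rx": 0, "ry": 0, "rz": 0},
  {"claw": 1, "tx": 1, "ty": 0, "tz": 0, "rx": 0, "ry": 0, "rz": 0},
  {"claw": 1, "tx": 1, "ty": 0, "tz": 0, "rx": 0, "ry": 0, "rz": 0},
  {"claw": 1, "tx": 1, "ty": 0, "tz": 0, "rx": 0, "ry": 0, "rz": 0},
])

```text
time: 67.42
ee_pos: [0.5935, -0.2595, 0.156]
eef_rot: [0.707, 0.707, -0.0, -0.0]
ft_force: [0.7, -0.1, 0.0]
width: 0.0937
finger_force: 0.0
```

```bash
python3 go.py .579 .032 .155 80 .579 .032 .022 80; python3 m.py
```

```text
t 67.42 p [ 0.5935 -0.2595  0.156 ] yaw 90.0 tilt [ 0.    -0.001 -1.   ] w 0.0937 ff 0.0 ft [ 0.7 -0.1  0. ]
rz 2.01 tx 14.23 ty -3.25 tz 0.05
rz -0.0 tx 0.0 ty 0.0 tz 6.65
px [260. 223.] A 490.5 rgb [138. 127. 106.] mean [ 0.447 -0.006] ax 96.0 rect [445. -12.] [82. 84.] 44 dtpk [0.444 0.015] dtmax 8.6
px [251. 175.] A 499.0 rgb [129. 115.  94.] mean [0.575 0.015] ax 62.0 rect [572.  11.] [85. 82.] 17 dtpk [0.58  0.031] dtmax 8.8
```

```bash
python3 go.py .444 .014 .155 95 .444 .014 .016 95 .444 .014 .14 95 .407 .338 .14 92 .407 .338 .016 92
```

```text
t 67.47 p [ 0.5939 -0.2565  0.1563] yaw 90.2 tilt [ 0.002 -0.    -1.   ] w 0.0937 ff 0.0 ft [0.5 2.8 0.5]
rz -0.96 tx 14.13 ty -6.29 tz 0.06
rz -0.0 tx 0.0 ty 0.0 tz 6.95
rz -0.0 tx 0.0 ty 0.0 tz -6.2
rz 0.6 tx 16.25 ty -1.28 tz -0.0
rz -0.0 tx 0.0 ty 0.0 tz 6.2
```

Emit:
drive_tool([
  {"claw": 1, "tx": 0, "ty": 0, "tz": 0, "rx": 0, "ry": 0, "rz": -0.95},
  {"claw": 1, "tx": 1, "ty": -0.5, "tz": 0, "rx": 0, "ry": 0, "rz": 0},
  {"claw": 1, "tx": 1, "ty": -0.5, "tz": 0, "rx": 0, "ry": 0, "rz": 0},
  {"claw": 1, "tx": 1, "ty": -0.5, "tz": 0, "rx": 0, "ry": 0, "rz": 0},
  {"claw": 1, "tx": 1, "ty": -0.5, "tz": 0, "rx": 0, "ry": 0, "rz": 0},
  {"claw": 1, "tx": 1, "ty": -0.5, "tz": 0, "rx": 0, "ry": 0, "rz": 0},
  {"claw": 1, "tx": 1, "ty": -0.5, "tz": 0, "rx": 0, "ry": 0, "rz": 0},
  {"claw": 1, "tx": 1, "ty": -0.5, "tz": 0, "rx": 0, "ry": 0, "rz": 0},
  {"claw": 1, "tx": 1, "ty": -0.5, "tz": 0, "rx": 0, "ry": 0, "rz": 0},
  {"claw": 1, "tx": 1, "ty": -0.5, "tz": 0, "rx": 0, "ry": 0, "rz": 0},
  {"claw": 1, "tx": 1, "ty": -0.5, "tz": 0, "rx": 0, "ry": 0, "rz": 0},
  {"claw": 1, "tx": 1, "ty": -0.5, "tz": 0, "rx": 0, "ry": 0, "rz": 0},
])

```text
time: 68.97
ee_pos: [0.4651, -0.05, 0.1565]
eef_rot: [0.677, 0.736, 0.0, 0.0]
ft_force: [0.8, -0.4, 0.5]
width: 0.0944
finger_force: 0.0
```

Emit:
drive_tool([
  {"claw": 1, "tx": 1, "ty": -0.3, "tz": 0, "rx": 0, "ry": 0, "rz": 0},
  {"claw": 1, "tx": 1, "ty": -0.3, "tz": 0, "rx": 0, "ry": 0, "rz": 0},
  {"claw": 1, "tx": 1, "ty": -0.2, "tz": 1, "rx": 0, "ry": 0, "rz": 0},
  {"claw": 1, "tx": 0.1, "ty": 0, "tz": 1, "rx": 0, "ry": 0, "rz": 0},
  {"claw": 1, "tx": 0, "ty": 0, "tz": 1, "rx": 0, "ry": 0, "rz": 0},
  {"claw": 1, "tx": 0, "ty": 0, "tz": 1, "rx": 0, "ry": 0, "rz": 0},
  {"claw": 1, "tx": 0, "ty": 0, "tz": 0, "rx": 0, "ry": 0, "rz": 0},
])

```text
time: 69.85
ee_pos: [0.4439, 0.0099, 0.0756]
eef_rot: [0.677, 0.736, -0.001, -0.001]
ft_force: [0.3, 0.5, -0.4]
width: 0.0937
finger_force: 0.0
```

```bash
python3 go.py .444 .014 .016 95; python3 - <<'E'
from h import *
d=env.get_image("wrist");t=env.get_image("top")
cv2.imwrite("pics/b10.png",cv2.cvtColor(np.hstack([cv2.resize(d["img"],(400,300)),cv2.resize(t["img"][110:260,250:450],(400,300),interpolation=2)]),cv2.COLOR_RGB2BGR))
E
```

```text
t 69.85 p [0.4439 0.0099 0.0756] yaw 94.8 tilt [ 0.001 -0.002 -1.   ] w 0.0937 ff 0.0 ft [ 0.3  0.5 -0.4]
rz -0.05 tx 0.2 ty 0.02 tz 2.98
```

View pics/b10.png

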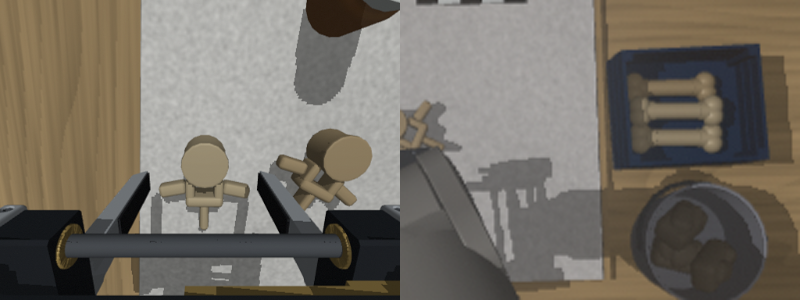

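Emit:
drive_tool([
  {"claw": 0.8, "tx": 0.2, "ty": 0, "tz": 1, "rx": 0, "ry": 0, "rz": 0},
  {"claw": 0.8, "tx": 0, "ty": 0, "tz": 1, "rx": 0, "ry": 0, "rz": 0},
  {"claw": 0.8, "tx": 0, "ty": 0, "tz": 0.9, "rx": 0, "ry": 0, "rz": 0},
  {"claw": 0, "tx": 0, "ty": 0, "tz": 0, "rx": 0, "ry": 0, "rz": 0},
  {"claw": 0, "tx": 0, "ty": 0, "tz": 0, "rx": 0, "ry": 0, "rz": 0},
  {"claw": 0, "tx": 0, "ty": 0, "tz": 0, "rx": 0, "ry": 0, "rz": 0},
  {"claw": 0, "tx": 0, "ty": 0, "tz": 0, "rx": 0, "ry": 0, "rz": 0},
  {"claw": 0, "tx": 0, "ty": 0, "tz": 0, "rx": 0, "ry": 0, "rz": 0},
  {"claw": 0, "tx": 0, "ty": 0, "tz": 0, "rx": 0, "ry": 0, "rz": 0},
])

```text
time: 71.08
ee_pos: [0.445, 0.0131, 0.0193]
eef_rot: [0.677, 0.736, 0.0, 0.0]
ft_force: [-3.1, 1.0, 11.0]
width: 0.0458
finger_force: 29.9
```

Emit:
drive_tool([
  {"claw": 0, "tx": 0, "ty": 0, "tz": -1, "rx": 0, "ry": 0, "rz": 0},
  {"claw": 0, "tx": 0, "ty": 0, "tz": -1, "rx": 0, "ry": 0, "rz": 0},
  {"claw": 0, "tx": 0, "ty": 0, "tz": -1, "rx": 0, "ry": 0, "rz": 0},
  {"claw": 0, "tx": 0, "ty": 0, "tz": -1, "rx": 0, "ry": 0, "rz": 0},
  {"claw": 0, "tx": 0, "ty": 0, "tz": -1, "rx": 0, "ry": 0, "rz": 0},
  {"claw": 0, "tx": 0, "ty": 0, "tz": -1, "rx": 0, "ry": 0, "rz": 0},
  {"claw": 0, "tx": 0, "ty": 0, "tz": -0.5, "rx": 0, "ry": 0, "rz": 0.6},
  {"claw": 0, "tx": 1, "ty": -0.1, "tz": 0, "rx": 0, "ry": 0, "rz": 0},
  {"claw": 0, "tx": 1, "ty": -0.1, "tz": 0, "rx": 0, "ry": 0, "rz": 0},
  {"claw": 0, "tx": 1, "ty": -0.1, "tz": 0, "rx": 0, "ry": 0, "rz": 0},
  {"claw": 0, "tx": 1, "ty": -0.1, "tz": 0, "rx": 0, "ry": 0, "rz": 0},
  {"claw": 0, "tx": 1, "ty": -0.1, "tz": 0, "rx": 0, "ry": 0, "rz": 0},
])

```text
time: 72.58
ee_pos: [0.4311, 0.1133, 0.1483]
eef_rot: [0.697, 0.717, -0.0, -0.0]
ft_force: [-0.0, -0.3, -1.5]
width: 0.0459
finger_force: 29.8
```

Emit:
drive_tool([
  {"claw": 0, "tx": 1, "ty": -0.1, "tz": 0, "rx": 0, "ry": 0, "rz": 0},
  {"claw": 0, "tx": 1, "ty": -0.1, "tz": 0, "rx": 0, "ry": 0, "rz": 0},
  {"claw": 0, "tx": 1, "ty": -0.1, "tz": 0, "rx": 0, "ry": 0, "rz": 0},
  {"claw": 0, "tx": 1, "ty": -0.1, "tz": 0, "rx": 0, "ry": 0, "rz": 0},
  {"claw": 0, "tx": 1, "ty": -0.1, "tz": 0, "rx": 0, "ry": 0, "rz": 0},
  {"claw": 0, "tx": 1, "ty": -0.1, "tz": 0, "rx": 0, "ry": 0, "rz": 0},
  {"claw": 0, "tx": 1, "ty": -0.1, "tz": 0, "rx": 0, "ry": 0, "rz": 0},
  {"claw": 0, "tx": 1, "ty": -0.1, "tz": 0, "rx": 0, "ry": 0, "rz": 0},
  {"claw": 0, "tx": 1, "ty": 0, "tz": 0, "rx": 0, "ry": 0, "rz": 0},
  {"claw": 0, "tx": 1, "ty": 0, "tz": 0, "rx": 0, "ry": 0, "rz": 0},
  {"claw": 0, "tx": 0, "ty": 0, "tz": 0, "rx": 0, "ry": 0, "rz": 0},
])

```text
time: 73.95
ee_pos: [0.4088, 0.3133, 0.1483]
eef_rot: [0.696, 0.718, -0.0, -0.0]
ft_force: [-0.7, -0.2, -1.1]
width: 0.0461
finger_force: 29.8
```

```bash
python3 go.py .407 .338 .016 92
```

```text
t 73.95 p [0.4088 0.3133 0.1483] yaw 91.7 tilt [ 0.001 -0.001 -1.   ] w 0.0461 ff 29.8 ft [-0.7 -0.2 -1.1]
rz -0.05 tx 1.24 ty -0.05 tz 6.61
```

Emit:
drive_tool([
  {"claw": 0, "tx": 1, "ty": 0, "tz": 0, "rx": 0, "ry": 0, "rz": 0},
  {"claw": 0, "tx": 0.25, "ty": 0, "tz": 1, "rx": 0, "ry": 0, "rz": 0},
  {"claw": 0, "tx": 0, "ty": 0, "tz": 1, "rx": 0, "ry": 0, "rz": 0},
  {"claw": 0, "tx": 0, "ty": 0, "tz": 1, "rx": 0, "ry": 0, "rz": 0},
  {"claw": 0, "tx": 0, "ty": 0, "tz": 1, "rx": 0, "ry": 0, "rz": 0},
  {"claw": 0, "tx": 0, "ty": 0, "tz": 1, "rx": 0, "ry": 0, "rz": 0},
  {"claw": 0, "tx": 0, "ty": 0, "tz": 0.7, "rx": 0, "ry": 0, "rz": 0},
  {"claw": 0, "tx": 0, "ty": 0, "tz": 0.5, "rx": 0, "ry": 0, "rz": 0},
])

```text
time: 74.95
ee_pos: [0.4093, 0.3381, 0.0241]
eef_rot: [0.696, 0.718, 0.001, -0.0]
ft_force: [3.0, 2.3, 2.2]
width: 0.0459
finger_force: 29.8
```

Emit:
drive_tool([
  {"claw": 0.6, "tx": 0, "ty": 0, "tz": 0, "rx": 0, "ry": 0, "rz": 0},
  {"claw": 0.6, "tx": 0, "ty": 0, "tz": 0, "rx": 0, "ry": 0, "rz": 0},
  {"claw": 0.6, "tx": 0, "ty": 0, "tz": 0, "rx": 0, "ry": 0, "rz": 0},
  {"claw": 0.6, "tx": 0, "ty": 0, "tz": -1, "rx": 0, "ry": 0, "rz": 0},
  {"claw": 0.6, "tx": 0, "ty": 0, "tz": -1, "rx": 0, "ry": 0, "rz": 0},
  {"claw": 0.6, "tx": 0, "ty": 0, "tz": -1, "rx": 0, "ry": 0, "rz": 0},
  {"claw": 1, "tx": 0, "ty": 0, "tz": -1, "rx": 0, "ry": 0, "rz": 0},
  {"claw": 1, "tx": 0, "ty": 0, "tz": -1, "rx": 0, "ry": 0, "rz": 0},
  {"claw": 1, "tx": 0, "ty": 0, "tz": -1, "rx": 0, "ry": 0, "rz": 0},
  {"claw": 1, "tx": -0.5, "ty": 0, "tz": -1, "rx": 0, "ry": 0, "rz": 0},
  {"claw": 1, "tx": -1, "ty": 0, "tz": 0, "rx": 0, "ry": 0, "rz": 1},
  {"claw": 1, "tx": -1, "ty": 0, "tz": 0, "rx": 0, "ry": 0, "rz": 1},
])

```text
time: 76.45
ee_pos: [0.4085, 0.2868, 0.1654]
eef_rot: [0.757, 0.653, 0.0, -0.0]
ft_force: [0.2, -0.2, 0.4]
width: 0.0939
finger_force: 0.0
```

Emit:
drive_tool([
  {"claw": 1, "tx": -1, "ty": 0, "tz": 0, "rx": 0, "ry": 0, "rz": 1},
  {"claw": 1, "tx": -1, "ty": 0.2, "tz": 0, "rx": 0, "ry": 0, "rz": 1},
  {"claw": 1, "tx": -1, "ty": 0.2, "tz": 0, "rx": 0, "ry": 0, "rz": 0.4},
  {"claw": 1, "tx": -0.8, "ty": 0.5, "tz": 0, "rx": 0, "ry": 0, "rz": 0},
  {"claw": 1, "tx": -0.8, "ty": 0.5, "tz": 0, "rx": 0, "ry": 0, "rz": 0},
  {"claw": 1, "tx": -0.8, "ty": 0.5, "tz": 0, "rx": 0, "ry": 0, "rz": 0},
  {"claw": 1, "tx": 0, "ty": 0, "tz": 0, "rx": 0, "ry": 0, "rz": 0},
])

```text
time: 77.32
ee_pos: [0.414, 0.1698, 0.1645]
eef_rot: [0.821, 0.571, -0.0, 0.0]
ft_force: [0.4, -0.3, 0.1]
width: 0.0939
finger_force: 0.0
```

```bash
python3 go.py .579 .032 .15 70; python3 m.py
```

```text
t 77.33 p [0.414  0.1698 0.1645] yaw 69.6 tilt [-0.  0. -1.] w 0.0939 ff 0.0 ft [ 0.4 -0.3  0.1]
rz -0.08 tx -3.65 ty 10.11 tz 0.73
px [251. 175.] A 497.0 rgb [138. 123. 101.] mean [0.575 0.014] ax 62.0 rect [572.  11.] [84. 82.] 17 dtpk [0.583 0.033] dtmax 8.6
```

Emit:
drive_tool([
  {"claw": 1, "tx": -0.4, "ty": 1, "tz": 0, "rx": 0, "ry": 0, "rz": 0},
  {"claw": 1, "tx": -0.4, "ty": 1, "tz": 0, "rx": 0, "ry": 0, "rz": 0},
  {"claw": 1, "tx": -0.4, "ty": 1, "tz": 0, "rx": 0, "ry": 0, "rz": 0},
  {"claw": 1, "tx": -0.4, "ty": 1, "tz": 0, "rx": 0, "ry": 0, "rz": 0},
  {"claw": 1, "tx": -0.4, "ty": 1, "tz": 0, "rx": 0, "ry": 0, "rz": 0},
  {"claw": 1, "tx": -0.4, "ty": 1, "tz": 0, "rx": 0, "ry": 0, "rz": 0},
  {"claw": 1, "tx": -0.4, "ty": 1, "tz": 0, "rx": 0, "ry": 0, "rz": 0},
  {"claw": 1, "tx": -0.4, "ty": 1, "tz": 0, "rx": 0, "ry": 0, "rz": 0},
  {"claw": 1, "tx": -0.4, "ty": 1, "tz": 0, "rx": 0, "ry": 0, "rz": 0},
  {"claw": 1, "tx": 0, "ty": 1, "tz": 0.5, "rx": 0, "ry": 0, "rz": 0},
  {"claw": 1, "tx": 0, "ty": 0.1, "tz": 1, "rx": 0, "ry": 0, "rz": 0},
  {"claw": 1, "tx": 0, "ty": 0, "tz": 1, "rx": 0, "ry": 0, "rz": 0},
])

```text
time: 78.88
ee_pos: [0.5779, 0.0341, 0.1129]
eef_rot: [0.82, 0.572, -0.0, -0.0]
ft_force: [-0.1, -0.1, -0.4]
width: 0.094
finger_force: 0.0
```

```bash
python3 go.py .580 .032 .018 70
```

```text
t 78.88 p [0.5779 0.0341 0.1129] yaw 69.8 tilt [-0.    -0.001 -1.   ] w 0.094 ff 0.0 ft [-0.1 -0.1 -0.4]
rz -0.05 tx -0.06 ty 0.13 tz 4.75
```

Emit:
drive_tool([
  {"claw": 1, "tx": 0, "ty": 0.1, "tz": 1, "rx": 0, "ry": 0, "rz": 0},
  {"claw": 1, "tx": 0, "ty": 0, "tz": 1, "rx": 0, "ry": 0, "rz": 0},
  {"claw": 0.8, "tx": 0, "ty": 0, "tz": 1, "rx": 0, "ry": 0, "rz": 0},
  {"claw": 0.8, "tx": 0, "ty": 0, "tz": 1, "rx": 0, "ry": 0, "rz": 0},
  {"claw": 0.7, "tx": 0, "ty": 0, "tz": 0.7, "rx": 0, "ry": 0, "rz": 0},
  {"claw": 0, "tx": 0, "ty": 0, "tz": 0, "rx": 0, "ry": 0, "rz": 0},
  {"claw": 0, "tx": 0, "ty": 0, "tz": 0, "rx": 0, "ry": 0, "rz": 0},
  {"claw": 0, "tx": 0, "ty": 0, "tz": 0, "rx": 0, "ry": 0, "rz": 0},
  {"claw": 0, "tx": 0, "ty": 0, "tz": 0, "rx": 0, "ry": 0, "rz": 0},
  {"claw": 0, "tx": 0, "ty": 0, "tz": 0, "rx": 0, "ry": 0, "rz": 0},
  {"claw": 0, "tx": 0, "ty": 0, "tz": 0, "rx": 0, "ry": 0, "rz": 0},
])

```text
time: 80.25
ee_pos: [0.5809, 0.0334, 0.021]
eef_rot: [0.82, 0.572, 0.0, 0.0]
ft_force: [-0.1, 0.4, 6.1]
width: 0.0458
finger_force: 30.0
```

Emit:
drive_tool([
  {"claw": 0, "tx": 0, "ty": 0, "tz": -1, "rx": 0, "ry": 0, "rz": 0},
  {"claw": 0, "tx": 0, "ty": 0, "tz": -1, "rx": 0, "ry": 0, "rz": 0},
  {"claw": 0, "tx": 0, "ty": 0, "tz": -1, "rx": 0, "ry": 0, "rz": 0},
  {"claw": 0, "tx": 0, "ty": 0, "tz": -1, "rx": 0, "ry": 0, "rz": 0},
  {"claw": 0, "tx": 0, "ty": 0, "tz": -1, "rx": 0, "ry": 0, "rz": 0},
  {"claw": 0, "tx": 0, "ty": 0, "tz": -1, "rx": 0, "ry": 0, "rz": 0},
  {"claw": 0, "tx": 0, "ty": 0, "tz": -1, "rx": 0, "ry": 0, "rz": 0},
  {"claw": 0, "tx": 0, "ty": 0, "tz": -1, "rx": 0, "ry": 0, "rz": -1},
  {"claw": 0, "tx": 0, "ty": 0, "tz": 0, "rx": 0, "ry": 0, "rz": -1},
  {"claw": 0, "tx": 0, "ty": 0, "tz": 0, "rx": 0, "ry": 0, "rz": -1},
  {"claw": 0, "tx": 0, "ty": -0.5, "tz": 0, "rx": 0, "ry": 0, "rz": -1},
  {"claw": 0, "tx": 0, "ty": -1, "tz": 0, "rx": 0, "ry": 0, "rz": -0.4},
])

```text
time: 81.75
ee_pos: [0.5503, 0.0344, 0.1809]
eef_rot: [0.696, 0.718, 0.0, -0.0]
ft_force: [-0.2, 0.3, -0.6]
width: 0.0458
finger_force: 30.0
```

```bash
python3 go.py .445 .403 .17 92; python3 - <<'E'
from h import *
t=env.get_image("top"); i=t["img"]
hsv=cv2.cvtColor(i[195:270,80:170],cv2.COLOR_RGB2HSV)
save(t,"pics/t11.png"); cv2.imwrite("pics/tray11.png",cv2.cvtColor(cv2.resize(i[190:275,75:185],(770,595),interpolation=2),cv2.COLOR_RGB2BGR))
E
```

```text
t 81.75 p [0.5503 0.0344 0.1809] yaw 91.8 tilt [ 0.001 -0.    -1.   ] w 0.0458 ff 30.0 ft [-0.2  0.3 -0.6]
rz -0.03 tx 18.6 ty -4.62 tz 0.55
```

View pics/tray11.png

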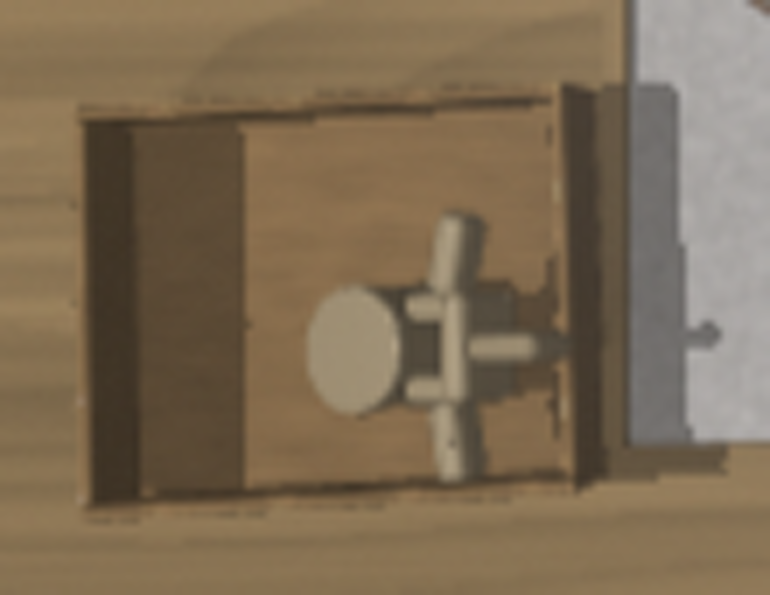

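Emit:
drive_tool([
  {"claw": 0, "tx": 1, "ty": -0.3, "tz": 0, "rx": 0, "ry": 0, "rz": 0},
  {"claw": 0, "tx": 1, "ty": -0.3, "tz": 0, "rx": 0, "ry": 0, "rz": 0},
  {"claw": 0, "tx": 1, "ty": -0.3, "tz": 0, "rx": 0, "ry": 0, "rz": 0},
  {"claw": 0, "tx": 1, "ty": -0.3, "tz": 0, "rx": 0, "ry": 0, "rz": 0},
  {"claw": 0, "tx": 1, "ty": -0.3, "tz": 0, "rx": 0, "ry": 0, "rz": 0},
  {"claw": 0, "tx": 1, "ty": -0.3, "tz": 0, "rx": 0, "ry": 0, "rz": 0},
  {"claw": 0, "tx": 1, "ty": -0.3, "tz": 0, "rx": 0, "ry": 0, "rz": 0},
  {"claw": 0, "tx": 1, "ty": -0.3, "tz": 0, "rx": 0, "ry": 0, "rz": 0},
  {"claw": 0, "tx": 1, "ty": -0.3, "tz": 0, "rx": 0, "ry": 0, "rz": 0},
  {"claw": 0, "tx": 1, "ty": -0.3, "tz": 0, "rx": 0, "ry": 0, "rz": 0},
  {"claw": 0, "tx": 1, "ty": -0.3, "tz": 0, "rx": 0, "ry": 0, "rz": 0},
  {"claw": 0, "tx": 1, "ty": -0.3, "tz": 0, "rx": 0, "ry": 0, "rz": 0},
])

```text
time: 83.3
ee_pos: [0.4705, 0.274, 0.1809]
eef_rot: [0.696, 0.718, 0.0, -0.0]
ft_force: [-0.5, 0.2, -1.9]
width: 0.0457
finger_force: 30.0
```

Emit:
drive_tool([
  {"claw": 0, "tx": 1, "ty": -0.2, "tz": 0, "rx": 0, "ry": 0, "rz": 0},
  {"claw": 0, "tx": 1, "ty": -0.2, "tz": 0, "rx": 0, "ry": 0, "rz": 0},
  {"claw": 0, "tx": 1, "ty": -0.2, "tz": 0, "rx": 0, "ry": 0, "rz": 0},
  {"claw": 0, "tx": 1, "ty": -0.2, "tz": 0, "rx": 0, "ry": 0, "rz": 0},
  {"claw": 0, "tx": 1, "ty": -0.2, "tz": 0, "rx": 0, "ry": 0, "rz": 0},
  {"claw": 0, "tx": 1, "ty": 0, "tz": 0, "rx": 0, "ry": 0, "rz": 0},
  {"claw": 0, "tx": 0.6, "ty": 0, "tz": 0, "rx": 0, "ry": 0, "rz": 0},
  {"claw": 0, "tx": 0, "ty": 0, "tz": 0.5, "rx": 0, "ry": 0, "rz": 0},
  {"claw": 0, "tx": 0, "ty": 0, "tz": 1, "rx": 0, "ry": 0, "rz": 0},
  {"claw": 0, "tx": 0, "ty": 0, "tz": 1, "rx": 0, "ry": 0, "rz": 0},
  {"claw": 0, "tx": 0, "ty": 0, "tz": 1, "rx": 0, "ry": 0, "rz": 0},
])

```text
time: 84.68
ee_pos: [0.4471, 0.4024, 0.1086]
eef_rot: [0.697, 0.718, -0.0, 0.0]
ft_force: [0.9, 0.8, -1.8]
width: 0.0458
finger_force: 30.0
```

```bash
python3 go.py .445 .403 .022 92
```

```text
t 84.67 p [0.4471 0.4024 0.1086] yaw 91.7 tilt [-0.001 -0.001 -1.   ] w 0.0458 ff 30.0 ft [ 0.9  0.8 -1.8]
rz -0.06 tx 0.03 ty -0.11 tz 4.33
```

Emit:
drive_tool([
  {"claw": 0, "tx": 0, "ty": -0.1, "tz": 1, "rx": 0, "ry": 0, "rz": 0},
  {"claw": 0, "tx": 0, "ty": 0, "tz": 1, "rx": 0, "ry": 0, "rz": 0},
  {"claw": 0, "tx": 0, "ty": 0, "tz": 0.7, "rx": 0, "ry": 0, "rz": 0},
  {"claw": 0, "tx": 0, "ty": 0, "tz": 0.5, "rx": 0, "ry": 0, "rz": 0},
  {"claw": 0, "tx": 0, "ty": 0, "tz": 0.4, "rx": 0, "ry": 0, "rz": 0},
])

```text
time: 85.3
ee_pos: [0.446, 0.4047, 0.0389]
eef_rot: [0.696, 0.718, 0.002, -0.0]
ft_force: [4.1, 6.2, 6.5]
width: 0.0458
finger_force: 30.0
```

Emit:
drive_tool([
  {"claw": 0, "tx": 0, "ty": 0, "tz": 0.4, "rx": 0, "ry": 0, "rz": 0},
  {"claw": 0, "tx": 0, "ty": 0, "tz": 0, "rx": 0, "ry": 0, "rz": 0},
])

```text
time: 85.55
ee_pos: [0.4463, 0.4055, 0.0314]
eef_rot: [0.696, 0.718, 0.002, -0.0]
ft_force: [2.9, 6.8, 3.0]
width: 0.0458
finger_force: 30.1
```

Emit:
drive_tool([
  {"claw": 0, "tx": 0, "ty": 0, "tz": 0.3, "rx": 0, "ry": 0, "rz": 0},
  {"claw": 0.6, "tx": 0, "ty": 0, "tz": 0, "rx": 0, "ry": 0, "rz": 0},
  {"claw": 0.6, "tx": 0, "ty": 0, "tz": 0, "rx": 0, "ry": 0, "rz": 0},
  {"claw": 0.6, "tx": 0, "ty": 0, "tz": 0, "rx": 0, "ry": 0, "rz": 0},
  {"claw": 0.6, "tx": 0, "ty": 0, "tz": -1, "rx": 0, "ry": 0, "rz": 0},
  {"claw": 0.6, "tx": 0, "ty": 0, "tz": -1, "rx": 0, "ry": 0, "rz": 0},
  {"claw": 0.6, "tx": 0, "ty": 0, "tz": -1, "rx": 0, "ry": 0, "rz": 0},
  {"claw": 1, "tx": 0, "ty": 0, "tz": -1, "rx": 0, "ry": 0, "rz": 0},
  {"claw": 1, "tx": 0, "ty": 0, "tz": -1, "rx": 0, "ry": 0, "rz": 0},
  {"claw": 1, "tx": 0, "ty": 0.5, "tz": -1, "rx": 0, "ry": 0, "rz": 0},
  {"claw": 1, "tx": -0.5, "ty": 1, "tz": 0, "rx": 0, "ry": 0, "rz": 0},
  {"claw": 1, "tx": -0.5, "ty": 1, "tz": 0, "rx": 0, "ry": 0, "rz": 0},
])

```text
time: 87.05
ee_pos: [0.4972, 0.3835, 0.1442]
eef_rot: [0.697, 0.718, -0.0, 0.0]
ft_force: [0.4, -0.6, -0.7]
width: 0.0936
finger_force: 0.0
```

Emit:
drive_tool([
  {"claw": 1, "tx": -0.5, "ty": 1, "tz": 0, "rx": 0, "ry": 0, "rz": 0},
  {"claw": 1, "tx": -0.5, "ty": 1, "tz": 0, "rx": 0, "ry": 0, "rz": 0},
  {"claw": 1, "tx": -0.5, "ty": 1, "tz": 0, "rx": 0, "ry": 0, "rz": 0},
  {"claw": 1, "tx": 0, "ty": 0, "tz": 0, "rx": 0, "ry": 0, "rz": -1},
  {"claw": 1, "tx": 0, "ty": 0, "tz": 0, "rx": 0, "ry": 0, "rz": -1},
  {"claw": 1, "tx": 0, "ty": 0, "tz": 0, "rx": 0, "ry": 0, "rz": -1},
  {"claw": 1, "tx": 0, "ty": 0, "tz": 0, "rx": 0, "ry": 0, "rz": -1},
])

```text
time: 87.92
ee_pos: [0.5573, 0.3562, 0.1443]
eef_rot: [0.56, 0.829, -0.0, -0.0]
ft_force: [-0.5, 0.8, -0.1]
width: 0.0938
finger_force: 0.0
```

```bash
python3 - <<'E'
from h import *
t=env.get_image("top"); s=env.get_image("side")
np.save("t12.npy",t,allow_pickle=True)
i=t["img"][142:190,120:160]; hsv=cv2.cvtColor(i,cv2.COLOR_RGB2HSV)
a=i.astype(int); print("tag px", a[24,18], "table", a[24,3])
V=cv2.cvtColor(i,cv2.COLOR_RGB2GRAY); 
_,m=cv2.threshold(V,0,255,cv2.THRESH_OTSU)
c=max(cv2.findContours(m,cv2.RETR_EXTERNAL,cv2.CHAIN_APPROX_NONE)[0],key=cv2.contourArea)
uv=c[:,0,:]+np.array([120,142]); P=ray(t,uv,.01)[:,:2].astype(np.float32)*1000
print("tag rect",cv2.minAreaRect(P), cv2.contourArea(c))
A=cv2.resize(t["img"][190:275,75:185],(440,340),interpolation=2); B=cv2.resize(s["img"][250:350,235:325],(306,340),interpolation=2)
cv2.imwrite("pics/f12.png",cv2.cvtColor(np.hstack([A,B]),cv2.COLOR_RGB2BGR))
E
python3 go.py .606 .319 .155 105
```

```text
tag px [185 161 125] table [139 117  85]
tag rect ((607.0811157226562, 316.4415588378906), (129.96372985839844, 105.32466888427734), 0.20096424221992493) 1625.0
t 88.03 p [0.5573 0.3562 0.1443] yaw 111.8 tilt [ 0. -0. -1.] w 0.094 ff 0.0 ft [ 0.4  0.3 -0.1]
rz 1.36 tx -2.43 ty 1.87 tz -0.54
```

```bash
python3 - <<'E'
from h import *
t=np.load("t12.npy",allow_pickle=True).item()
img=t["img"]; g=cv2.cvtColor(img,cv2.COLOR_RGB2GRAY); hsv=cv2.cvtColor(img,cv2.COLOR_RGB2HSV)
def blobs(m,off,z,amin):
    for c in cv2.findContours(m,cv2.RETR_EXTERNAL,cv2.CHAIN_APPROX_NONE)[0]:
        if cv2.contourArea(c)<amin: continue
        uv=c[:,0,:]+np.array(off); P=ray(t,uv,z)[:,:2].astype(np.float32)*1000
        r=cv2.minAreaRect(P); print(np.round(r[0]),np.round(r[1]),round(r[2]),"A",cv2.contourArea(c),"px",uv.mean(0).round())
print("tag"); blobs((g[140:195,118:165]>152).astype(np.uint8)*255,(118,140),.01,60)
sub=hsv[200:266,84:164]; 
print("tray med S",np.median(sub[...,1]))
for th in (70,80):
    m=((sub[...,1]<th)&(sub[...,2]>95)).astype(np.uint8)*255
    print("vert",th); blobs(m,(84,200),.04,60)
    dt=cv2.distanceTransform(m,cv2.DIST_L2,5)
    for _ in range(2):
        j=np.unravel_index(dt.argmax(),dt.shape); print(" pk",dt.max().round(1),(j[1]+84,j[0]+200),ray(t,(j[1]+84,j[0]+200),.047)[0].round(3)); cv2.circle(dt,(int(j[1]),int(j[0])),14,0,-1)
E
python3 go.py .606 .319 .1 164
```

```text
tag
[606. 314.] [29. 89.] 83 A 243.5 px [139. 165.]
tray med S 16.0
vert 70
[389. 282.] [74. 90.] 89 A 669.5 px [152. 252.]
[440. 401.] [162. 158.] 61 A 2727.5 px [108. 229.]
 pk 34.8 (np.int64(84), np.int64(214)) [0.478 0.448 0.047]
 pk 31.0 (np.int64(85), np.int64(200)) [0.514 0.446 0.047]
vert 80
[389. 282.] [74. 90.] 89 A 669.5 px [152. 252.]
[439. 401.] [162. 159.] 61 A 2729.5 px [107. 229.]
 pk 35.0 (np.int64(84), np.int64(215)) [0.475 0.448 0.047]
 pk 32.0 (np.int64(84), np.int64(200)) [0.514 0.449 0.047]
t 88.03 p [0.5573 0.3562 0.1443] yaw 111.8 tilt [ 0. -0. -1.] w 0.094 ff 0.0 ft [ 0.4  0.3 -0.1]
rz -10.44 tx -2.86 ty -1.11 tz 2.21
```

Emit:
drive_tool([
  {"claw": 1, "tx": 0, "ty": 0, "tz": 0, "rx": 0, "ry": 0, "rz": -1},
  {"claw": 1, "tx": 0, "ty": 0, "tz": 0, "rx": 0, "ry": 0, "rz": -1},
  {"claw": 1, "tx": 0, "ty": 0, "tz": 0, "rx": 0, "ry": 0, "rz": -1},
  {"claw": 1, "tx": 0, "ty": 0, "tz": 0, "rx": 0, "ry": 0, "rz": -1},
  {"claw": 1, "tx": 0, "ty": 0, "tz": 0, "rx": 0, "ry": 0, "rz": -1},
  {"claw": 1, "tx": 0, "ty": 0, "tz": 0, "rx": 0, "ry": 0, "rz": -1},
  {"claw": 1, "tx": 0, "ty": 0, "tz": 0, "rx": 0, "ry": 0, "rz": -1},
  {"claw": 1, "tx": 0, "ty": 0, "tz": 0, "rx": 0, "ry": 0, "rz": -1},
  {"claw": 1, "tx": 0, "ty": 0, "tz": 0, "rx": 0, "ry": 0, "rz": -1},
  {"claw": 1, "tx": 0, "ty": 0, "tz": 0, "rx": 0, "ry": 0, "rz": -1},
  {"claw": 1, "tx": -0.5, "ty": -0.2, "tz": 0, "rx": 0, "ry": 0, "rz": -0.4},
])

```text
time: 89.4
ee_pos: [0.5648, 0.3499, 0.1445]
eef_rot: [0.141, 0.99, 0.0, -0.0]
ft_force: [-0.1, 0.6, 1.0]
width: 0.094
finger_force: 0.0
```

```bash
cat > chk.py <<'E'
from h import *
def blobs(t,m,off,z,amin):
    for c in cv2.findContours(m,cv2.RETR_EXTERNAL,cv2.CHAIN_APPROX_NONE)[0]:
        if cv2.contourArea(c)<amin: continue
        uv=c[:,0,:]+np.array(off); P=ray(t,uv,z)[:,:2].astype(np.float32)*1000
        r=cv2.minAreaRect(P); print(np.round(r[0]),np.round(r[1]),round(r[2]),"A",cv2.contourArea(c),"px",uv.mean(0).round())
if __name__=="__main__":
    t=np.load("top0.npy",allow_pickle=True).item()
    g=cv2.cvtColor(t["img"],cv2.COLOR_RGB2GRAY)
    print("tag0"); blobs(t,(g[140:195,118:165]>152).astype(np.uint8)*255,(118,140),.01,60)
    w=env.get_image("wrist"); np.save("w13.npy",w,allow_pickle=True)
    g=cv2.cvtColor(w["img"],cv2.COLOR_RGB2GRAY); hsv=cv2.cvtColor(w["img"],cv2.COLOR_RGB2HSV)
    m=((g>150)&(hsv[...,1]>50)).astype(np.uint8)*255; m=cv2.morphologyEx(m,cv2.MORPH_OPEN,np.ones((5,5)))
    print("wrist bright"); blobs(w,m,(0,0),.01,1500)
E
python3 chk.py; python3 go.py .606 .319 .1 164
```

```text
tag0
wrist bright
[637. 353.] [134. 121.] 62 A 3596.0 px [267. 245.]
[627. 504.] [ 30. 208.] 1 A 3309.5 px [402. 195.]
[550. 435.] [ 39. 347.] 1 A 7090.5 px [333. 150.]
[495. 508.] [101.  21.] 89 A 1740.5 px [385.  80.]
[396. 339.] [54. 39.] 32 A 1530.0 px [200.  29.]
t 89.45 p [0.5665 0.3482 0.1442] yaw 163.7 tilt [-0. -0. -1.] w 0.0942 ff 0.0 ft [ 0.7 -1.6 -0.3]
rz -0.06 tx -2.3 ty -0.86 tz 2.21
```

Emit:
drive_tool([
  {"claw": 1, "tx": -0.8, "ty": -0.3, "tz": 0, "rx": 0, "ry": 0, "rz": 0},
  {"claw": 1, "tx": -0.8, "ty": -0.3, "tz": 0, "rx": 0, "ry": 0, "rz": 0},
  {"claw": 1, "tx": -0.7, "ty": -0.2, "tz": 1, "rx": 0, "ry": 0, "rz": 0},
  {"claw": 1, "tx": 0, "ty": 0, "tz": 1, "rx": 0, "ry": 0, "rz": 0},
  {"claw": 1, "tx": 0, "ty": 0, "tz": 1, "rx": 0, "ry": 0, "rz": 0},
  {"claw": 1, "tx": 0, "ty": 0, "tz": 1, "rx": 0, "ry": 0, "rz": 0},
  {"claw": 1, "tx": 0, "ty": 0, "tz": 1, "rx": 0, "ry": 0, "rz": 0},
  {"claw": 0.8, "tx": 0, "ty": 0, "tz": 1, "rx": 0, "ry": 0, "rz": 0},
  {"claw": 0.8, "tx": 0, "ty": 0, "tz": 0.6, "rx": 0, "ry": 0, "rz": 0},
  {"claw": 0.8, "tx": 0, "ty": 0, "tz": 0.3, "rx": 0, "ry": 0, "rz": 0},
  {"claw": 0.8, "tx": 0, "ty": 0, "tz": 0, "rx": 0, "ry": 0, "rz": 0},
])

```text
time: 90.82
ee_pos: [0.6046, 0.3215, 0.0064]
eef_rot: [0.141, 0.99, 0.0, -0.0]
ft_force: [0.0, 0.2, 0.1]
width: 0.0752
finger_force: 0.0
```

```bash
python3 go.py .606 .318 .004 164; python3 - <<'E'
from h import *
t=env.get_image("top"); img=t["img"]; np.save("t14.npy",t,allow_pickle=True)
a=img[196:270,80:170].astype(int); hsv=cv2.cvtColor(img[196:270,80:170],cv2.COLOR_RGB2HSV)
b=cv2.imread("pics/tray11.png")
print("ref S med",np.median(hsv[...,1]))
# print coarse map of saturation
for r in range(0,74,4): print("".join("%4d"%hsv[r,c,1] for c in range(0,90,4)))
E
```

```text
t 90.83 p [0.6046 0.3215 0.0064] yaw 163.7 tilt [ 0.  0. -1.] w 0.0752 ff 0.0 ft [0.  0.2 0.1]
rz -0.05 tx -0.12 ty -0.15 tz 0.12
ref S med 99.0
  98  98 100  99  98  97  99  98  96  98  96  98  93  21  20  21  18  16  19  15  17  17  15
 101  98  98 100  99  99  98  97  96  96  98  98  96  98  90  21  20  19  18  18  17  17  15
 100 100 102 102 102 102 104 103 109 108 107 104 106 104 106 101  80  21  20  19  18  20  15
 100 101  96  96 103 107 103 104 110 109  83  81 109 102  96 107 109 108 100  21  17  16  16
 102 100  94  98 105 105  94 106 112 107  80  77 107 102 101 110 108 108 107  85  79  18  15
 100 101 100  94 102  83  84  83  88  79  78  99 103 105 108 106 109 109 107  89  84  69   9
 101 100 101  98  83  84  84  84  81  86  78  75 102 103 103  78 103 108 108  88  85  67   8
 100 101  95  99  84  84  82  78  81  83  82  79  79 108 104  63  67 101  99  93  87  65  10
  99 101 100 103  91  84  81  84  83  81  79  91  85  90 104  66  78 104 104  92  82  67   9
  99 100 100  99 105 105  86  81  83  84  79  68  67  67  68  61  68  74  97  95  83  71  10
 100 100 101  98 106 106 109  86  84 111  81  68  68  66  63  62  64  64  97  98  86  69  10
 100 101 104  97 105 109 108  85  80 110  75  67  66  61  67  62  67  68  69  71  87  62  10
 100 100 101 103 108 108 105 107 111 112  76  68  68  67  68  65  66  68  99 103  85  64  10
 101 101 103 101 108 107 106 109 113 112 111  88 100 100  79  68 109 111 107 100  90  58  12
 100 100 101 104 105 104 106 107 111 111 112 110 111 110  97  67 107 108 109 107  86  62  14
 102 100 104 107 110 108 104 107 110 112 111 110 110 110 110  65  99 110 109 111  86  94  92
  99 101 105 103 111 105 101  97 106 112 105 109 109 109 112 110 108 104 107 102 100  98  97
 102 101 101 100 102 101 100 102 100 100  99 100 102 102 101 100 101 100  99 100  99  99  96
 101  99  99 100 101 101 101  99 101 100 101 102 100 101  99 101 101  98  99  99 100 100  99
```

Emit:
drive_tool([
  {"claw": 0, "tx": 0, "ty": 0, "tz": 0.1, "rx": 0, "ry": 0, "rz": 0},
  {"claw": 0, "tx": 0, "ty": 0, "tz": 0, "rx": 0, "ry": 0, "rz": 0},
  {"claw": 0, "tx": 0, "ty": 0, "tz": 0, "rx": 0, "ry": 0, "rz": 0},
  {"claw": 0, "tx": 0, "ty": 0, "tz": 0, "rx": 0, "ry": 0, "rz": 0},
  {"claw": 0, "tx": 0, "ty": 0, "tz": 0, "rx": 0, "ry": 0, "rz": 0},
  {"claw": 0, "tx": 0, "ty": 0, "tz": 0, "rx": 0, "ry": 0, "rz": 0},
  {"claw": 0, "tx": 0, "ty": 0, "tz": 0, "rx": 0, "ry": 0, "rz": 0},
  {"claw": 0, "tx": 0, "ty": 0, "tz": -0.5, "rx": 0, "ry": 0, "rz": 0},
])

```text
time: 91.88
ee_pos: [0.6041, 0.321, 0.0141]
eef_rot: [0.141, 0.99, -0.0, -0.001]
ft_force: [0.6, -0.0, -0.2]
width: 0.0393
finger_force: 30.0
```

Emit:
drive_tool([
  {"claw": 0, "tx": 0, "ty": 0, "tz": -1, "rx": 0, "ry": 0, "rz": 0},
  {"claw": 0, "tx": 0, "ty": 0, "tz": -1, "rx": 0, "ry": 0, "rz": 0},
  {"claw": 0, "tx": 0, "ty": 0, "tz": -1, "rx": 0, "ry": 0, "rz": 0},
  {"claw": 0, "tx": 0, "ty": 0, "tz": -1, "rx": 0, "ry": 0, "rz": 0},
  {"claw": 0, "tx": 0, "ty": 0, "tz": -1, "rx": 0, "ry": 0, "rz": 0},
  {"claw": 0, "tx": 0, "ty": 0, "tz": -1, "rx": 0, "ry": 0, "rz": 0},
  {"claw": 0, "tx": 0, "ty": 0, "tz": -1, "rx": 0, "ry": 0, "rz": 0},
  {"claw": 0, "tx": 0, "ty": 0, "tz": -1, "rx": 0, "ry": 0, "rz": 0},
  {"claw": 0, "tx": 0, "ty": 0, "tz": -0.8, "rx": 0, "ry": 0, "rz": 0},
])

```text
time: 93.0
ee_pos: [0.6046, 0.3215, 0.1919]
eef_rot: [0.141, 0.99, 0.0, 0.0]
ft_force: [0.7, -0.4, -0.4]
width: 0.0397
finger_force: 30.0
```

Emit:
drive_tool([
  {"claw": 0, "tx": -0.2, "ty": -1, "tz": 0, "rx": 0, "ry": 0, "rz": 1},
  {"claw": 0, "tx": -0.3, "ty": -1, "tz": 0, "rx": 0, "ry": 0, "rz": 1},
  {"claw": 0, "tx": -0.4, "ty": -0.9, "tz": 0, "rx": 0, "ry": 0, "rz": 1},
  {"claw": 0, "tx": -0.5, "ty": -0.9, "tz": 0, "rx": 0, "ry": 0, "rz": 1},
  {"claw": 0, "tx": -0.5, "ty": -0.8, "tz": 0, "rx": 0, "ry": 0, "rz": 1},
  {"claw": 0, "tx": -0.6, "ty": -0.8, "tz": 0, "rx": 0, "ry": 0, "rz": 1},
  {"claw": 0, "tx": -0.7, "ty": -0.7, "tz": 0, "rx": 0, "ry": 0, "rz": 1},
  {"claw": 0, "tx": -0.8, "ty": -0.6, "tz": 0, "rx": 0, "ry": 0, "rz": 1},
  {"claw": 0, "tx": -0.8, "ty": -0.5, "tz": 0, "rx": 0, "ry": 0, "rz": 1},
  {"claw": 0, "tx": -0.9, "ty": -0.4, "tz": 0, "rx": 0, "ry": 0, "rz": 1},
  {"claw": 0, "tx": -0.9, "ty": -0.3, "tz": 0, "rx": 0, "ry": 0, "rz": 1},
  {"claw": 0, "tx": -1, "ty": -0.3, "tz": 0, "rx": 0, "ry": 0, "rz": 1},
])

```text
time: 94.5
ee_pos: [0.6015, 0.0828, 0.1909]
eef_rot: [0.618, 0.786, 0.0, -0.0]
ft_force: [-0.1, -0.6, -0.3]
width: 0.0394
finger_force: 30.0
```

```bash
python3 go.py .593 -.352 .17 90
```

```text
t 94.5 p [0.6015 0.0828 0.1909] yaw 103.6 tilt [ 0. -0. -1.] w 0.0394 ff 30.0 ft [-0.1 -0.6 -0.3]
rz 2.72 tx -21.74 ty -0.43 tz 1.04
```

Emit:
drive_tool([
  {"claw": 0, "tx": 0, "ty": 0, "tz": 0, "rx": 0, "ry": 0, "rz": 1},
  {"claw": 0, "tx": 0, "ty": 0, "tz": 0, "rx": 0, "ry": 0, "rz": 1},
  {"claw": 0, "tx": 0, "ty": 0, "tz": 0, "rx": 0, "ry": 0, "rz": 0.7},
  {"claw": 0, "tx": -1, "ty": 0, "tz": 0, "rx": 0, "ry": 0, "rz": 0},
  {"claw": 0, "tx": -1, "ty": 0, "tz": 0, "rx": 0, "ry": 0, "rz": 0},
  {"claw": 0, "tx": -1, "ty": 0, "tz": 0, "rx": 0, "ry": 0, "rz": 0},
  {"claw": 0, "tx": -1, "ty": 0, "tz": 0, "rx": 0, "ry": 0, "rz": 0},
  {"claw": 0, "tx": -1, "ty": 0, "tz": 0, "rx": 0, "ry": 0, "rz": 0},
  {"claw": 0, "tx": -1, "ty": 0, "tz": 0, "rx": 0, "ry": 0, "rz": 0},
  {"claw": 0, "tx": -1, "ty": 0, "tz": 0, "rx": 0, "ry": 0, "rz": 0},
  {"claw": 0, "tx": -1, "ty": 0, "tz": 0, "rx": 0, "ry": 0, "rz": 0},
  {"claw": 0, "tx": -1, "ty": 0, "tz": 0, "rx": 0, "ry": 0, "rz": 0},
])

```text
time: 96.0
ee_pos: [0.6023, -0.0981, 0.1905]
eef_rot: [0.706, 0.709, 0.0, -0.0]
ft_force: [-0.3, 0.4, -0.7]
width: 0.0394
finger_force: 30.0
```

```bash
python3 go.py .593 -.352 .17 90; python3 - <<'E'
from h import *
t=env.get_image("top"); s=env.get_image("side")
def dr(d,box,name):
    x0,y0,x1,y1=box; hsv=cv2.cvtColor(d["img"][y0:y1,x0:x1],cv2.COLOR_RGB2HSV)
    m=(hsv[...,1]<90).astype(np.uint8)*255
    m=cv2.morphologyEx(m,cv2.MORPH_OPEN,np.ones((9,9)))
    for c in cv2.findContours(m,cv2.RETR_EXTERNAL,cv2.CHAIN_APPROX_NONE)[0]:
        if cv2.contourArea(c)>60: print(name,cv2.boundingRect(c+np.array([[x0,y0]])),cv2.contourArea(c))
dr(t,(92,208,155,258),"top"); dr(s,(246,268,312,335),"side")
f,M,p=cam(s)
for X in ([.445,.403,.045],[.445,.403,.06],[.408,.338,.045]):
    for d in(t,s):
        f,M,p=cam(d); c=(np.array(X)-p)@M; print(X,np.round([f*c[0]/c[2]+d["cx"],f*c[1]/c[2]+d["cy"]],1))
import sys
hs=cv2.cvtColor(s["img"],cv2.COLOR_RGB2HSV)
for r in range(255,340,4): print(r,"".join("%4d"%hs[r,c,1] for c in range(240,322,4)))
E
```

```text
t 96.0 p [ 0.6023 -0.0981  0.1905] yaw 90.2 tilt [ 0.  0. -1.] w 0.0394 ff 30.0 ft [-0.3  0.4 -0.7]
rz 0.05 tx -12.69 ty -0.46 tz 1.02
top (95, 214, 55, 34) 892.5
side (255, 293, 19, 25) 270.5
side (279, 277, 21, 24) 416.5
side (283, 268, 17, 6) 80.0
[0.445, 0.403, 0.045] [101.7 226.5]
[0.445, 0.403, 0.045] [270.8 310.2]
[0.445, 0.403, 0.06] [ 99.6 226.6]
[0.445, 0.403, 0.06] [271.  305.9]
[0.408, 0.338, 0.045] [126.8 240.5]
[0.408, 0.338, 0.045] [290.9 288.2]
255   11   8  14  13   6   6   7   8  10  10  12  11   9  56  13  10  11   9  95  95  96
259    7   8  13  65  97  98 104 105 104 104  78  51  30  61  11  10   7   8  91  94  97
263   92  95  99  96 101 103 100 101  97  96  99  99  98  54 101  98 102 106 106  95  94
267   92  91  94 102  98 105 102 100  97 101  99  66  73  70  84 104  99 102 107 101  93
271   93  96  95  86  97 101 104  97  55  67  82  65  70  60  47  78 104 106  99  99  94
275   98  94  95  80 100 101 102  98  76  65  41  56 104 108  68  70  55  50  70  97 100
279   95  94  92  79 100 102 107 106  80  80 105  63  58  54  70  74  72  69  75  96  95
283   97  97
[... 622 characters left out ...]
6 105 109  84  84  86  85  85  88  85 105 112 110 109 107 107 112 101 101  99
315   99 113 109 107  91  85  82  83  84  86  89 111 105 111 110 109 110 108 103  97  99
319   98 109 106 109  97  96  86  82  83  86 111 111 112 114 108 111 115 115  91 103 100
323   99 104 109 111 103 109 108 107 108 108 108 100 108 105 108 110 110 107  98 100  97
327   99 108 116 112 107 104 113 112 112 110 107 110 111 113 110 111 114 110 108  99  99
331   97 110 108 112 108 112 107 110 111 111 109 108 103 105 113 107 113 108 111  98 104
335  100 111 111 108 112 105 103 113 109 116 108 111 114 110 109 114 110 110 111 100  99
339   98  99 103  99 101 100 101 107 108 110 109 111 111 107 113 107 106 105 114 100 100
```

```bash
python3 - <<'E'
from h import *
t=env.get_image("top"); s=env.get_image("side")
def mask(d,b,lo,hi):
    x0,y0,x1,y1=b; h=cv2.cvtColor(d["img"][y0:y1,x0:x1],cv2.COLOR_RGB2HSV)
    m=((h[...,1]<92)&(h[...,2]>=lo)&(h[...,2]<=hi)).astype(np.uint8)*255
    return h[...,2],m
v,m=mask(t,(92,210,140,252),0,255)
print("top S<92 / V")
for r in range(0,42,3): print(r+210,"".join("%4d"%v[r,c] if m[r,c] else "   ." for c in range(0,48,3)))
v,m=mask(s,(248,270,306,322),0,255)
print("side")
for r in range(0,52,3): print(r+270,"".join("%4d"%v[r,c] if m[r,c] else "   ." for c in range(0,58,3)))
E
```

```text
top S<92 / V
210    .   .   .   .   .   .   .   .   . 126  99  76   .   .   .   .
213    .   .   . 107 126 104   .   .   . 123  74   .   .   .   .   .
216    .   . 125 127 127 126  67 115 100  92  74   .   .   .   .   .
219    . 115 128 128 127 128  70  97 123  98  72   .   .   .   .   .
222    . 126 127 128 127 128  70  68 125  88  79  79   .   .   .   .
225    . 126 129 128 129  78  73  74 119 113 127 131  94   .   .   .
228    .   . 123 125  79 112 129 128  94  70  70  87  88  79   .  97
231    .   .   .   .  89  85 102  86  84  73  73 144 134  72  77  94
234    .   .   .   .   .   . 126  74   .   . 138 145 147 127 127 134
237    .   .   .   .   .   . 126  69   .   . 139 146 146 146  75  75
240    .   .   .   .   .   . 121  68   .   . 138 146 147 147  75  77
243    .   .   .   .   .   .   .   .   .   . 144 145 147 137  92 100
246    .   .   .   .   .   .   .   .   .   . 140 147 142  74 124 130
249    .   .   .   .   .   .   .   .   .   .   .   .   .   .   . 143
side
270    .   . 111   .   .   .   .   . 234 204 177   . 240 246 252 250 251 240   .   .
273    .   . 126   .   .   .   
[... 713 characters left out ...]
 248 143   .   .   .
300    .   .   .   . 202 207 201 209 132 231 163 190 181 169 157 152   .   .   .   .
303    .   .   . 205 205 203 202 203 206 127 165   .   .   .   .   .   .   .   .   .
306    .   .   . 201 204 205 206 202 211 124   .   .   .   .   .   .   .   .   .   .
309    .   . 190 201 204 202 208 206 216 142 131   .   .   .   .   .   .   .   .   .
312    .   .   . 203 204 208 210 204 222 156 144   .   .   .   .   .   .   .   .   .
315    .   .   . 205 209 205 208 217 161 167 163   .   .   .   .   .   .   .   .   .
318    .   .   .   . 199 214 195 159 163 170 173   .   .   .   .   .   .   .   .   .
321    .   .   .   .   .   .   . 122 151 153   .   .   .   .   .   .   .   .   .   .
```

```bash
python3 - <<'E'
from h import *
t=env.get_image("top"); s=env.get_image("side")
def L(d,uv):
    f,M,p=cam(d); v=M@np.array([(uv[0]-d["cx"])/f,(uv[1]-d["cy"])/f,1]); return p,v/np.linalg.norm(v)
for n,a,b in (("V1",(101.5,221),(264.5,309)),("V2",(127,239.5),(290,287.5)),("V1 wing tip +x",(120,210),(257,292)),("V1 wing tip -x",(111,240),(286,299))):
    p1,v1=L(t,a);p2,v2=L(s,b); k=np.linalg.lstsq(np.c_[v1,-v2],p2-p1,rcond=None)[0]; q1=p1+k[0]*v1;q2=p2+k[1]*v2
    print(n,((q1+q2)/2).round(3),np.linalg.norm(q1-q2).round(4))
E
```

```text
V1 [0.459 0.403 0.046] 0.0007
V2 [0.41  0.337 0.046] 0.0004
V1 wing tip +x [0.484 0.358 0.041] 0.0054
V1 wing tip -x [0.413 0.376 0.054] 0.0054
```

Both vertebrae check out inside the tray, drum tops at z ≈ 0.046. Now the tag into the crate.

Emit:
drive_tool([
  {"claw": 0, "tx": -1, "ty": -0.1, "tz": 0, "rx": 0, "ry": 0, "rz": 0},
  {"claw": 0, "tx": -1, "ty": -0.1, "tz": 0, "rx": 0, "ry": 0, "rz": 0},
  {"claw": 0, "tx": -1, "ty": -0.1, "tz": 0, "rx": 0, "ry": 0, "rz": 0},
  {"claw": 0, "tx": -1, "ty": -0.1, "tz": 0, "rx": 0, "ry": 0, "rz": 0},
  {"claw": 0, "tx": -1, "ty": 0, "tz": 0, "rx": 0, "ry": 0, "rz": 0},
  {"claw": 0, "tx": -1, "ty": 0, "tz": 0, "rx": 0, "ry": 0, "rz": 0},
  {"claw": 0, "tx": -1, "ty": 0, "tz": 0, "rx": 0, "ry": 0, "rz": 0},
  {"claw": 0, "tx": -1, "ty": 0, "tz": 0, "rx": 0, "ry": 0, "rz": 0},
  {"claw": 0, "tx": -1, "ty": 0, "tz": 0, "rx": 0, "ry": 0, "rz": 0},
  {"claw": 0, "tx": -1, "ty": 0, "tz": 0, "rx": 0, "ry": 0, "rz": 0},
  {"claw": 0, "tx": -1, "ty": 0, "tz": 0, "rx": 0, "ry": 0, "rz": 0},
  {"claw": 0, "tx": -1, "ty": 0, "tz": 0, "rx": 0, "ry": 0, "rz": 0},
])

```text
time: 97.8
ee_pos: [0.5952, -0.3382, 0.1905]
eef_rot: [0.706, 0.709, 0.0, -0.0]
ft_force: [0.1, -0.4, 0.1]
width: 0.0388
finger_force: 30.0
```

Emit:
drive_tool([
  {"claw": 0, "tx": -0.7, "ty": 0, "tz": 0, "rx": 0, "ry": 0, "rz": 0},
  {"claw": 0, "tx": 0, "ty": 0, "tz": 1, "rx": 0, "ry": 0, "rz": 0},
  {"claw": 0, "tx": 0, "ty": 0, "tz": 1, "rx": 0, "ry": 0, "rz": 0},
  {"claw": 0, "tx": 0, "ty": 0, "tz": 1, "rx": 0, "ry": 0, "rz": 0},
  {"claw": 0, "tx": 0, "ty": 0, "tz": 1, "rx": 0, "ry": 0, "rz": 0},
  {"claw": 0, "tx": 0, "ty": 0, "tz": 1, "rx": 0, "ry": 0, "rz": 0},
  {"claw": 0, "tx": 0, "ty": 0, "tz": 1, "rx": 0, "ry": 0, "rz": 0},
  {"claw": 0, "tx": 0, "ty": 0, "tz": 0.6, "rx": 0, "ry": 0, "rz": 0},
  {"claw": 0, "tx": 0, "ty": 0, "tz": 0, "rx": 0, "ry": 0, "rz": 0},
])

```text
time: 98.92
ee_pos: [0.5951, -0.3506, 0.0576]
eef_rot: [0.706, 0.709, -0.0, -0.001]
ft_force: [-0.9, -0.3, 0.1]
width: 0.0396
finger_force: 30.0
```

Emit:
drive_tool([
  {"claw": 0.6, "tx": 0, "ty": 0, "tz": 0, "rx": 0, "ry": 0, "rz": 0},
  {"claw": 0.6, "tx": 0, "ty": 0, "tz": 0, "rx": 0, "ry": 0, "rz": 0},
  {"claw": 0.6, "tx": 0, "ty": 0, "tz": 0, "rx": 0, "ry": 0, "rz": 0},
  {"claw": 0.6, "tx": 0, "ty": 0, "tz": -1, "rx": 0, "ry": 0, "rz": 0},
  {"claw": 0.6, "tx": 0, "ty": 0, "tz": -1, "rx": 0, "ry": 0, "rz": 0},
  {"claw": 0.6, "tx": 0, "ty": 0, "tz": -1, "rx": 0, "ry": 0, "rz": 0},
  {"claw": 0.6, "tx": 0, "ty": 0, "tz": -1, "rx": 0, "ry": 0, "rz": 0},
  {"claw": 0.6, "tx": 0, "ty": 0, "tz": -1, "rx": 0, "ry": 0, "rz": 0},
  {"claw": 0.6, "tx": 0, "ty": 0, "tz": -1, "rx": 0, "ry": 0, "rz": 0},
  {"claw": 0.6, "tx": 0, "ty": 0.5, "tz": -1, "rx": 0, "ry": 0, "rz": 0},
  {"claw": 0.6, "tx": 0, "ty": 1, "tz": 0, "rx": 0, "ry": 0, "rz": 0},
  {"claw": 0.6, "tx": 0, "ty": 1, "tz": 0, "rx": 0, "ry": 0, "rz": 0},
])

```text
time: 100.42
ee_pos: [0.6458, -0.3508, 0.1996]
eef_rot: [0.706, 0.708, 0.0, 0.0]
ft_force: [-0.1, 0.3, -0.3]
width: 0.0565
finger_force: 0.0
```

Emit:
drive_tool([
  {"claw": 0.6, "tx": 1, "ty": 1, "tz": 0, "rx": 0, "ry": 0, "rz": 0},
  {"claw": 0.6, "tx": 1, "ty": 1, "tz": 0, "rx": 0, "ry": 0, "rz": 0},
  {"claw": 0.6, "tx": 1, "ty": 0, "tz": 0, "rx": 0, "ry": 0, "rz": 0},
  {"claw": 0.6, "tx": 1, "ty": 0, "tz": 0, "rx": 0, "ry": 0, "rz": 0},
  {"claw": 0.6, "tx": 1, "ty": 0, "tz": 0, "rx": 0, "ry": 0, "rz": 0},
  {"claw": 0.6, "tx": 1, "ty": 0, "tz": 0, "rx": 0, "ry": 0, "rz": 0},
  {"claw": 0.6, "tx": 1, "ty": 0, "tz": 0, "rx": 0, "ry": 0, "rz": 0},
  {"claw": 0.6, "tx": 1, "ty": 0, "tz": 0, "rx": 0, "ry": 0, "rz": 0},
  {"claw": 0.6, "tx": 1, "ty": 0, "tz": 0, "rx": 0, "ry": 0, "rz": 0},
  {"claw": 0.6, "tx": 1, "ty": 0, "tz": 0, "rx": 0, "ry": 0, "rz": 0},
  {"claw": 0.6, "tx": 1, "ty": 0, "tz": 0, "rx": 0, "ry": 0, "rz": 0},
  {"claw": 0.6, "tx": 1, "ty": 0, "tz": 0, "rx": 0, "ry": 0, "rz": 0},
])

```text
time: 101.92
ee_pos: [0.6843, -0.1091, 0.1985]
eef_rot: [0.706, 0.709, 0.0, 0.0]
ft_force: [0.1, -0.8, 0.5]
width: 0.0565
finger_force: 0.0
```

```bash
python3 go.py; python3 - <<'E'
from h import *
t=env.get_image("top"); s=env.get_image("side")
def blob(d,b,cond,n,z):
    x0,y0,x1,y1=b; h=cv2.cvtColor(d["img"][y0:y1,x0:x1],cv2.COLOR_RGB2HSV).astype(int); m=cond(h).astype(np.uint8)*255
    m=cv2.morphologyEx(m,cv2.MORPH_OPEN,np.ones((3,3)))
    for c in cv2.findContours(m,cv2.RETR_EXTERNAL,cv2.CHAIN_APPROX_NONE)[0]:
        if cv2.contourArea(c)>40:
            M=cv2.moments(c); q=(M["m10"]/M["m00"]+x0,M["m01"]/M["m00"]+y0); print(n,np.round(q,1),cv2.boundingRect(c+np.array([[x0,y0]])),cv2.contourArea(c),ray(d,q,z)[0].round(3))
blob(t,(358,137,432,192),lambda h:(h[...,0]<30)&(h[...,1]>60)&(h[...,2]>60),"crate warm top",.04)
blob(s,(225,100,282,150),lambda h:(h[...,0]<30)&(h[...,1]>50)&(h[...,2]>80),"crate warm side",.04)
blob(t,(372,203,434,262),lambda h:(h[...,0]<30)&(h[...,1]>20),"bucket stones top",.09)
blob(s,(284,105,326,150),lambda h:(h[...,0]<30)&(h[...,1]>20),"bucket stones side",.09)
E
```

```text
t 101.92 p [ 0.6843 -0.1091  0.1985] yaw 90.2 tilt [ 0.  0. -1.] w 0.0565 ff 0.0 ft [ 0.1 -0.8  0.5]
crate warm side [257.6 126.1] (244, 119, 29, 13) 181.5 [ 0.594 -0.386  0.04 ]
crate warm side [274.7 117.5] (260, 100, 22, 50) 292.0 [ 0.54  -0.464  0.04 ]
crate warm side [230.4 120.2] (225, 100, 16, 50) 372.0 [ 0.702 -0.413  0.04 ]
bucket stones side [313.1 122.4] (305, 118, 17, 9) 100.5 [ 0.394 -0.357  0.09 ]
bucket stones side [304.3 107.4] (284, 105, 42, 10) 140.5 [ 0.431 -0.468  0.09 ]
```

```bash
python3 -c "
from plant import env
print(env.job_done())"
```

```text
the job is handed in; nothing more can be done
None
```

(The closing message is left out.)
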